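Load a pin cassette and lock its hold-down stud

TASK

Load the pin fixture on the measuring table: lay each rest pin lying on the table into a pocket of the row that matches its length, long pins in the blue row and short pins in the yellow row. Lock the hold-down stud: set the ring spanner down over the lower nut with its handle between the two brace posts so that this nut cannot turn, then turn the brass jam nut above it clockwise, with the spanner in place, until it stops and the red marks line up. Finally lay the spanner back flat on the blue mat, and leave the other things standing around where they are.

Things in the scene. Friction and masses are not known exactly. Their poses are not given: they have to be found in the camera images.
- fixture: fixed steel base plate 224 x 250 x 20 mm (x, y, z), origin at the centre of its underside on the table; x points away from the robot at yaw 0. On its left (+y) half is the pin cassette with two rows of two pockets, on its right (-y) half the hold-down stud with two nuts, and two brace posts nearer the robot
- long_pocket_1 (a point): centre of the floor of long-row pocket 1 (blue floor), 110 mm long along the fixture's x and 30 mm wide along its y, open above, walls 8 mm high (a pin stands 16 mm proud of them). Pockets of a row lie side by side, 62 mm apart. Which pocket of the row is used does not matter; one pin to a pocket
- long_pocket_2 (a point): centre of the floor of long-row pocket 2 (blue floor), 110 mm long along the fixture's x and 30 mm wide along its y, open above, walls 8 mm high (a pin stands 16 mm proud of them). Pockets of a row lie side by side, 62 mm apart. Which pocket of the row is used does not matter; one pin to a pocket
- short_pocket_1 (a point): centre of the floor of short-row pocket 1 (yellow floor), 80 mm long along the fixture's x and 30 mm wide along its y, open above, walls 8 mm high (a pin stands 16 mm proud of them). Pockets of a row lie side by side, 62 mm apart. Which pocket of the row is used does not matter; one pin to a pocket
- short_pocket_2 (a point): centre of the floor of short-row pocket 2 (yellow floor), 80 mm long along the fixture's x and 30 mm wide along its y, open above, walls 8 mm high (a pin stands 16 mm proud of them). Pockets of a row lie side by side, 62 mm apart. Which pocket of the row is used does not matter; one pin to a pocket
- nut_seat (a point): point on the top face of the base plate, on the stud's axis, at the underside of the lower nut; axes as the fixture's. The stud (18 mm across) rises 57 mm from here. Lower nut: steel hexagon 20 mm high from here up, 45 mm across flats over its lower 8 mm and stepped in to 41 mm above; two of its flats face along the fixture's x and -x when its joint reads 0. The jam nut sits 1 mm above it
- brace (a point): point on the top face of the base plate midway between the two upright round brace posts (12 mm diameter, 30 mm high, gap between them 34 mm, side by side along the fixture's y), 135 mm from nut_seat towards the fixture's -x. They hold the spanner's handle from turning either way
- clamp_nut (a joint): angle of the lower nut, rad, 0 as set and at most 0.04 off at the start, growing clockwise seen from above. It turns easily (0.015 N m) and is not to be turned; with the spanner on and braced it has up to 0.25 rad of play either way, which is acceptable
- jam_nut (a joint): angle of the jam nut relative to the lower nut, rad, growing clockwise seen from above (tightening); starts at 0 to 0.6 and stops dead at 2.4 = tight, where the red marks on both nuts line up. It turns more stiffly (0.07 N m), so it drags the lower nut round instead of turning on it unless the lower nut is held
- jam_grip (a point): centre of the brass jam nut (hexagon 32 mm across flats, 24 mm high, its underside 21 mm above the base plate), on the stud's axis, half-way up; the stud stands 12 mm out of its top. z up; x points square to one of its flats. Can be gripped across two flats from above; the top 20 mm are clear of the spanner and the lower nut
- mat_top (a point): centre of the top of the blue mat, 230 x 100 x 6 mm (x, y, z), fixed on the table
- spanner_ring (a point): centre of the spanner's ring, half-way up its thickness. Flat steel ring spanner, 14 mm thick throughout, ring with a hexagonal hole 49 mm across flats and about 67 to 78 mm outside; straight handle 20 mm wide towards the spanner's -x, ending 160 mm from the ring's centre; two of the hole's flats face along x and -x. z up. It passes down over the jam nut and fits the lower nut. 300 g
- spanner_grip (a point): point on the middle of the spanner's orange handle grip, 70 mm from the ring's centre towards the handle's end (near the centre of mass), half-way up its 14 mm thickness; axes as spanner_ring. Place to grip, across the 20 mm width. After tightening the ring can bind on the nut a little: grip firmly and lift straight and slowly until it is clear
- long_a_c (a point): centre of a long rest pin: a bright square aluminium bar 24 x 24 mm, 100 mm long over all, the last 14 mm being a round steel nose 18 mm across (towards the pin's +x), a dark band near the other end; x along its length, z up through one flat. Lies on its side on the table, so this point is 12 mm above what it lies on. May be absent. About 130 g
- long_b_c (a point): centre of a long rest pin: a bright square aluminium bar 24 x 24 mm, 100 mm long over all, the last 14 mm being a round steel nose 18 mm across (towards the pin's +x), a dark band near the other end; x along its length, z up through one flat. Lies on its side on the table, so this point is 12 mm above what it lies on. May be absent. About 130 g
- short_a_c (a point): centre of a short rest pin: a bright square aluminium bar 24 x 24 mm, 70 mm long over all, the last 14 mm being a round steel nose 18 mm across (towards the pin's +x), a dark band near the other end; x along its length, z up through one flat. Lies on its side on the table, so this point is 12 mm above what it lies on. May be absent. About 91 g
- short_b_c (a point): centre of a short rest pin: a bright square aluminium bar 24 x 24 mm, 70 mm long over all, the last 14 mm being a round steel nose 18 mm across (towards the pin's +x), a dark band near the other end; x along its length, z up through one flat. Lies on its side on the table, so this point is 12 mm above what it lies on. May be absent. About 91 g
- ball_stand: bystander: white reference ball on a dark round stand, 56 mm across and 99 mm high, origin under its centre
- stylus_box: bystander: black plastic box 80 x 120 x 36 mm, origin under its centre

How it is judged:
On the way, in this order (a step that is already met when the one before it is completed fails the run):
1. the spanner sits down over the lower nut with its handle between the brace posts, the jam nut not yet tightened (horizontal distance between spanner_ring and nut_seat below 0.007 m and z of spanner_ring in the frame of nut_seat between 0.002 and 0.013 m and horizontal distance between spanner_grip and nut_seat above 0.05 m and y of spanner_grip in the frame of brace between -0.012 and 0.012 m and x of spanner_grip in the frame of brace between 0.04 and 0.09 m and z of spanner_grip in the frame of nut_seat below 0.014 m and value of joint jam_nut below 1 rad), for 0.2 s.
2. the jam nut is tight while the spanner still holds the lower nut (horizontal distance between spanner_ring and nut_seat below 0.007 m and z of spanner_ring in the frame of nut_seat between 0.002 and 0.013 m and horizontal distance between spanner_grip and nut_seat above 0.05 m and y of spanner_grip in the frame of brace between -0.012 and 0.012 m and x of spanner_grip in the frame of brace between 0.04 and 0.09 m and z of spanner_grip in the frame of nut_seat below 0.014 m and value of joint jam_nut above 2.25 rad), for 0.2 s.
At the end, for the whole second after the job is handed in: Each pin lies in a pocket of its row (9 mm along, 7 mm across, 0.2 rad); jam nut at 2.2 rad or more of 2.4; lower nut within 0.4 rad of 0; spanner flat on the mat, ring centre and grip point 10 mm (ends) and 5 mm (sides) inside its edges; all released (value of joint clamp_nut between -0.4 and 0.4 rad and value of joint jam_nut above 2.2 rad and ((x of long_a_c in the frame of fixture between -0.052 and -0.034 m and y of long_a_c in the frame of fixture between 0.028 and 0.042 m) or (x of long_a_c in the frame of fixture between -0.052 and -0.034 m and y of long_a_c in the frame of fixture between 0.09 and 0.104 m)) and z of long_a_c in the frame of fixture between 0.027 and 0.037 m and angle between the x axis of each of long_a_c, long_b_c, short_a_c, short_b_c and the x axis of fixture, either way round below 0.2 rad and ((x of long_b_c in the frame of fixture between -0.052 and -0.034 m and y of long_b_c in the frame of fixture between 0.028 and 0.042 m) or (x of long_b_c in the frame of fixture between -0.052 and -0.034 m and y of long_b_c in the frame of fixture between 0.09 and 0.104 m)) and z of long_b_c in the frame of fixture between 0.027 and 0.037 m and ((x of short_a_c in the frame of fixture between 0.049 and 0.067 m and y of short_a_c in the frame of fixture between 0.028 and 0.042 m) or (x of short_a_c in the frame of fixture between 0.049 and 0.067 m and y of short_a_c in the frame of fixture between 0.09 and 0.104 m)) and z of short_a_c in the frame of fixture between 0.027 and 0.037 m and ((x of short_b_c in the frame of fixture between 0.049 and 0.067 m and y of short_b_c in the frame of fixture between 0.028 and 0.042 m) or (x of short_b_c in the frame of fixture between 0.049 and 0.067 m and y of short_b_c in the frame of fixture between 0.09 and 0.104 m)) and z of short_b_c in the frame of fixture between 0.027 and 0.037 m and x of spanner_ring in the frame of mat_top between -0.105 and 0.105 m and y of spanner_ring in the frame of mat_top between -0.045 and 0.045 m and z of spanner_ring in the frame of mat_top between 0.002 and 0.013 m and x of spanner_grip in the frame of mat_top between -0.105 and 0.105 m and y of spanner_grip in the frame of mat_top between -0.045 and 0.045 m and z of spanner_grip in the frame of mat_top between 0.002 and 0.013 m); the robot touches nothing.
It fails at once if the lower nut is turned by more than 0.4 rad (value of joint clamp_nut above 0.4 rad or value of joint clamp_nut below -0.4 rad).
It fails at once if a bystander is moved by more than 30 mm (distance of any of ball_stand, stylus_box from where it was at the start of the episode above 0.03 m).
Of long_a, long_b, short_a, short_b only 3 to 4 are there at a start; the rules pass over those that are not, and their reading is None.
At some moment in a run one of long_a, long_b, short_a, short_b may be knocked a few centimetres aside while the robot is not near it.
Once in a run the grip may slacken for a moment while it holds something.
It also fails if it takes over 210 s, if anything falls off the work surface, if the arm or the gripper's body presses on something with over 40 N, if the wrist force passes 120 N, or if a joint passes its speed limit or range.

ROBOT

A 6-joint arm with a two-finger parallel gripper is mounted at the origin on the work surface. World frame = base frame: x ahead of the robot, y to its left, z up, the work surface at z = 0. Lengths are in m, angles in rad, forces in N, time in s.
With the tool pointing down it reaches from about 0.375 to 0.9 m from the base axis. Payload 3.1 kg.
Tool frame: the origin (TCP) lies at the very end of the fingers, on their centre line; the grasp point (between the pads) lies robot.grasp_offset behind it (robot.grasp_offset is the distance from the TCP to the grasp point, in m); z points along the fingers, y is the direction in which the jaws open and shut (so a half turn about z gives the same grasp; the last joint's range is limited). The gripper opens to 87 mm and grips with 3 to 60 N. Pads are 19 mm wide; open, the fingers measure 117 mm over their backs; the gripper's body (75 mm by 190 mm) begins 51 mm behind the grasp point.
Start: joints at [-1.419, 0.527, 1.433, -0, 1.181, -0.178], TCP at [0.203, -0.591, 0.223] pointing down, gripper open.
Joint ranges: [-3.08, 3.08], [-0.75, 2.2], [0.22, 2.44], [-1.43, 4.57], [0, 2.65], [-2.85, 2.85]. Speed limits (rad/s): [2.79, 2.79, 3.14, 3.14, 3.14, 3.14].

INTERFACE

Orientations are given as a unit quaternion [x, y, z, w].
In Python, from rig import robot gives the robot as it stands.
- The arm moves only by the tool drive_tool, never from a script. Its argument "targets" is one flat list of numbers, 6 for each row, row after row: the shift along the tool's x, y, z in cm, then the turn, a rotation vector about the tool's x, y, z in degrees. A call has 1 to 12 rows; each row is the pose to reach, as a shift and turn from the pose commanded when the call began, along the tool's axes at that moment; what a row does not reach only later rows make up. A row lasts 1/12 s, in which the tool goes at most 41.7 mm and 7.16 degrees, less where a joint would pass 70% of its speed; a pose out of reach is approached as far as the arm can. A call with a gripper value outside its range is refused whole. "grip" is the gripper command: -1 is fully open, 1 is shut, values between are in proportion, set as the call begins (left out, the last holds). The fingers move at their own pace and stop on an object; "squeeze" is the grip in N (left out, the last holds). Time passes only in rows, so rows that repeat a pose let the fingers close. It gives the time, the measured TCP pose, the force and the opening at its end, in the units of the state.
- robot.get_obs(): the state, without advancing time (a new reading comes with each control period).
- robot.camera(name): name is "scene" or "top"; returns (picture, depth): 480x640x3 uint8, red, green, blue; 480x640 float32, m along the optical axis (not along the pixel's ray), 0 where there is no reading.
- robot.calibration(name): a dict with "mtx" (3x3 intrinsics, pixels), "R" (3x3) and "t" (3): a world point X has camera coordinates R X + t. Camera axes: x right, y down, z forward; pixel columns grow to the right and rows downward; lengths in m; the calibration is good to about 2 mm. A picture is of the moment at which its call begins. calibration takes no time and is no camera call.
- robot.hand_in(): hands the job in, once; it reports no verdict.
The state is a dict: "time": time; "q": joint angles; "joint_velocities": joint speeds; "joint_torque": joint torques, N m; "position": TCP position; "tool_rot": TCP orientation; "ft_force": force on the tool from outside, world axes, zero at the start; "moment": the same for the moment, N m; "grip_width": finger opening in m.
Only numpy, scipy, OpenCV 4.12 (cv2) and the standard library are available. Lean on these libraries where they do the work, as an engineer would, in place of code of your own. Each camera call takes 0.05 s, during which the arm holds its last target.

## Working session

There is one attempt and no reset: what is moved stays moved. The work goes in short steps, Python scripts to look and compute and a tool call to move; the robot and the scene stay as the last step left them, time stands still between calls to the robot, and variables do not carry over. Pictures are saved under pics/ and viewed, and the job is handed in when it is done.

Besides the shell and the picture viewer there is one more tool, called after "Call:" by a JSON object that holds its "name" and its "arguments". drive_tool: Moves the arm, as the interface text tells. Its arguments: {"type":"object","properties":{"targets":{"type":"array","items":{"type":"number"}},"grip":{"type":"number"},"squeeze":{"type":"number"}},"required":["targets"]}

```bash
ls; mkdir -p pics
python3 - <<'E'
from rig import robot
import cv2,numpy as np
o=robot.get_obs();print(o)
print(robot.grasp_offset)
for n in("scene","top"):
    im,d=robot.camera(n);cv2.imwrite(f"pics/{n}0.png",im[:,:,::-1]);np.save(f"pics/{n}0d.npy",d)
    print(robot.calibration(n))
E
```

```text
pics
{'time': 0.0, 'q': array([-1.41849713e+00,  5.28469054e-01,  1.43392941e+00, -5.13650154e-06,
        1.18136325e+00, -1.78508609e-01]), 'joint_velocities': array([ 0.00019484, -0.0009064 ,  0.00145987, -0.00052621, -0.00086833,
        0.00064512]), 'joint_torque': array([-2.66900643e-04, -4.40039098e+01, -1.76590419e+01,  6.32768590e-02,
        5.80664689e-02, -1.61919024e-04]), 'position': array([ 0.20291188, -0.59036284,  0.22156123]), 'tool_rot': array([ 9.86351192e-01,  1.64651600e-01,  1.18373746e-05, -1.08446959e-03]), 'ft_force': array([ 0.37361675,  0.12801925, -0.1593524 ]), 'moment': array([ 0.0128667 , -0.03370864,  0.03272246]), 'grip_width': 0.08699738747754719}
0.0187
{'mtx': array([[545.9514535 ,   0.        , 306.86495188],
       [  0.        , 545.9514535 , 230.29986697],
       [  0.        ,   0.        ,   1.        ]]), 'R': array([[ 0.76595488,  0.64278426,  0.01189589],
       [ 0.5335119 , -0.62520149, -0.56963861],
       [-0.35871741,  0.44266408, -0.82180919]]), 't': array([-0.41886994, -0.21305487,  1.29898243])}
{'mtx': array([[521.36218653,   0.        , 318.01019545],
       [  0.        , 521.36218653, 246.94942249],
       [  0.        ,   0.        ,   1.        ]]), 'R': array([[ 9.49280504e-04, -9.99624986e-01, -2.73676016e-02],
       [-9.96453724e-01,  1.35707641e-03, -8.41316536e-02],
       [ 8.41372430e-02,  2.73504131e-02, -9.96078752e-01]]), 't': array([0.0341983 , 0.52536854, 1.288032  ])}
```

View pics/top0.png

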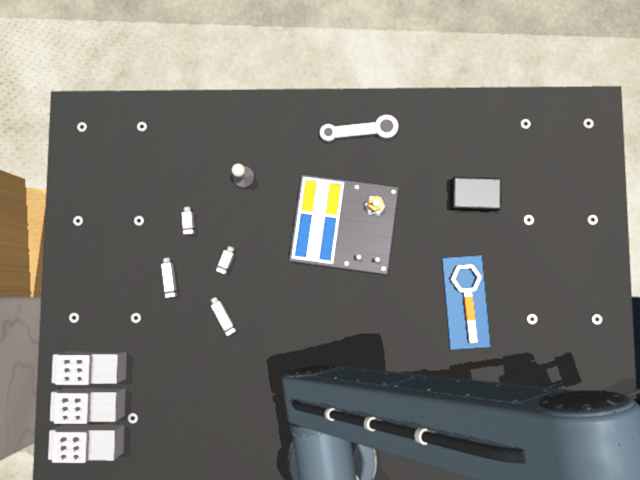

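View pics/scene0.png

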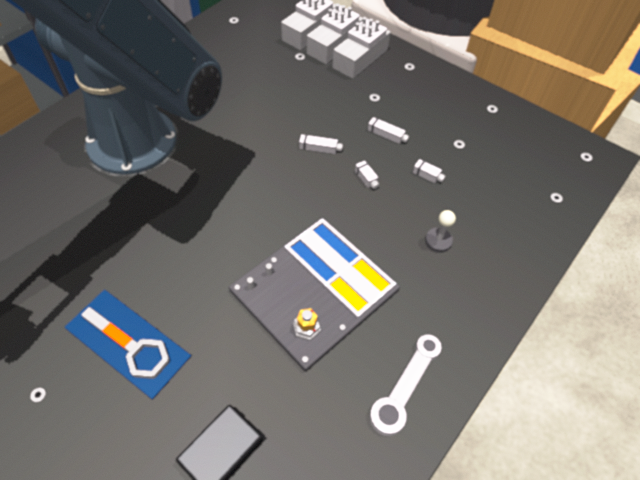

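```bash
cat > h.py <<'E'
import numpy as np,cv2
from rig import robot
from scipy.spatial.transform import Rotation as Rn
CAL={n:robot.calibration(n) for n in("scene","top")}
def ray(n,uv,z):
    c=CAL[n];uv=np.atleast_2d(np.asarray(uv,float))
    d=np.c_[uv,np.ones(len(uv))]@np.linalg.inv(c["mtx"]).T@c["R"]
    o=-c["R"].T@c["t"]
    return o+d*((z-o[2])/d[:,2])[:,None]
def proj(n,X):
    c=CAL[n];p=(np.atleast_2d(X)@c["R"].T+c["t"])@c["mtx"].T
    return p[:,:2]/p[:,2:]
def snap(n,tag):
    im,d=robot.camera(n);im=im[:,:,::-1].copy();cv2.imwrite(f"pics/{tag}.png",im);np.save(f"pics/{tag}.npy",d);return im,d
def crop(im,x0,y0,x1,y1,s,f):
    cv2.imwrite(f"pics/{f}.png",cv2.resize(im[y0:y1,x0:x1],None,fx=s,fy=s,interpolation=cv2.INTER_CUBIC))
def blobs(mask,amin=20):
    cs,_=cv2.findContours(mask.astype(np.uint8)*255,cv2.RETR_EXTERNAL,cv2.CHAIN_APPROX_NONE)
    return [c for c in cs if cv2.contourArea(c)>=amin]
E
python3 - <<'E'
import cv2
from h import *
im=cv2.imread("pics/top0.png")
crop(im,280,165,410,285,6,"c_fix0")
crop(im,140,190,260,345,4,"c_pins0")
crop(im,430,245,510,360,5,"c_sp0")
E
```

```text
(no output)
```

View pics/c_fix0.png

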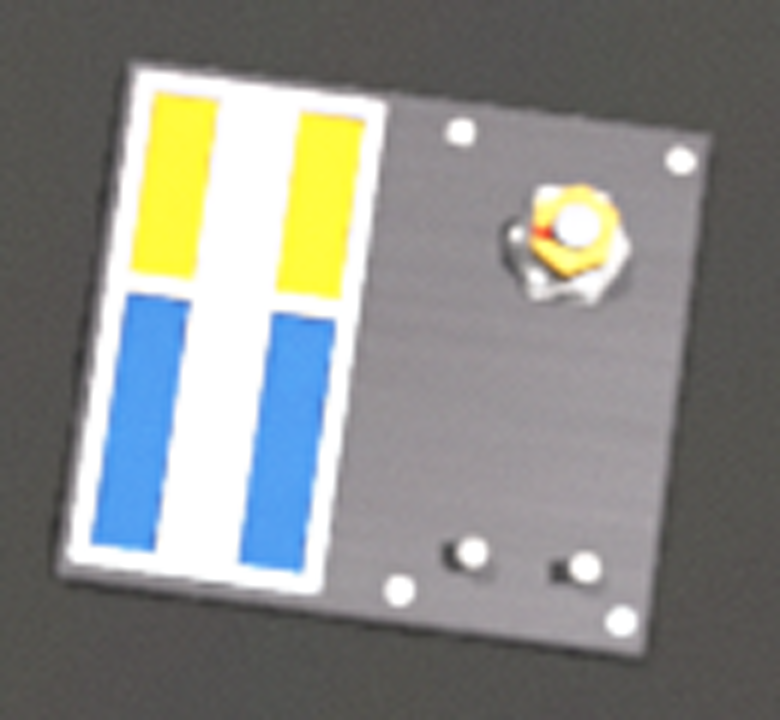

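View pics/c_pins0.png

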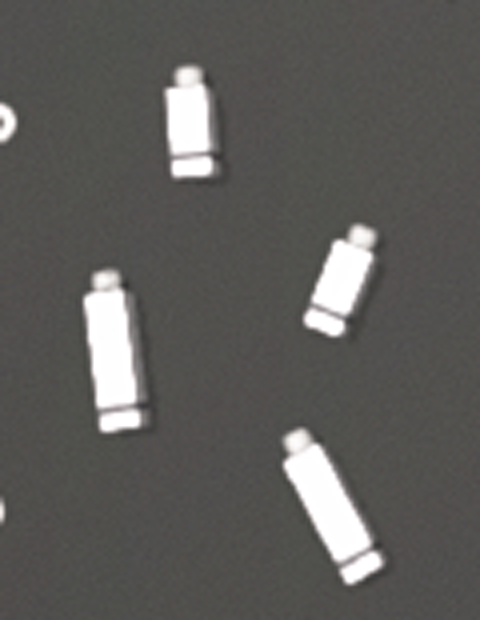

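View pics/c_sp0.png

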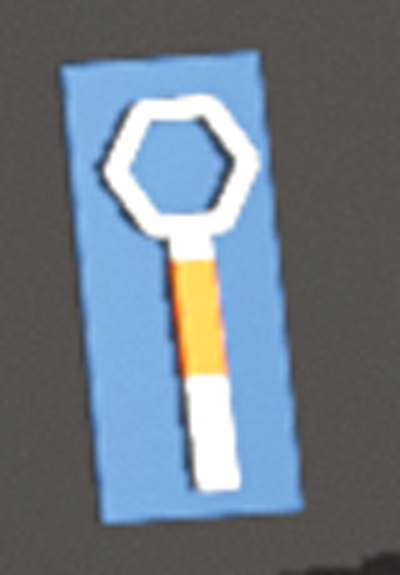

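```bash
cat > meas.py <<'E'
from h import *
def kabsch(L,W):
    lc,wc=L.mean(0),W.mean(0);H=(L-lc).T@(W-wc)
    th=np.arctan2(H[0,1]-H[1,0],H[0,0]+H[1,1]);R=np.array([[np.cos(th),-np.sin(th)],[np.sin(th),np.cos(th)]])
    t=wc-R@lc;return th,R,t,np.linalg.norm(L@R.T+t-W,axis=1)
def cen(c):
    m=cv2.moments(c);return m["m10"]/m["m00"],m["m01"]/m["m00"]
def fixture(im,n):
    hsv=cv2.cvtColor(im,cv2.COLOR_BGR2HSV);h,s,v=cv2.split(hsv)
    out={}
    for nm,lo,hi in(("y",25,34),("b",95,118)):
        m=(h>=lo)&(h<=hi)&(s>120)&(v>90)
        out[nm]=[ (cv2.contourArea(c),cen(c)) for c in blobs(m,30)]
    return out
if __name__=="__main__":
    for n in("top","scene"):
        im=cv2.imread(f"pics/{n}0.png");print(n,"cam",-CAL[n]["R"].T@CAL[n]["t"])
        o=fixture(im,n)
        for k in o: 
            for a,c in o[k]: print(k,a,np.round(c,1),np.round(ray(n,c,.02)[0],4))
        hsv=cv2.cvtColor(im,cv2.COLOR_BGR2HSV);h,s,v=cv2.split(hsv)
        print("bright")
        for c in blobs((s<60)&(v>150),8):
            r=cv2.minAreaRect(c)
            if cv2.contourArea(c)<1500: print(np.round(cen(c),1),cv2.contourArea(c),np.round(r[1],1),np.round(ray(n,cen(c),.02)[0],4))
        print("orange")
        for c in blobs((h>=5)&(h<25)&(s>120)&(v>150),8): print(np.round(cen(c),1),cv2.contourArea(c))
E
python3 meas.py
```

```text
top cam [ 0.41510151 -0.0017557   1.32811736]
y 276.5 [332.7 198.9] [ 0.648  -0.0031  0.02  ]
y 272.0 [308.6 195.5] [0.6568 0.0583 0.02  ]
b 376.5 [327.4 238.2] [0.5478 0.0105 0.02  ]
b 371.0 [302.9 234.9] [0.5562 0.0723 0.02  ]
bright
[368.1 461.1] 215.5 [34.5 15.1] [ 0.0035 -0.088   0.02  ]
[ 18.  464.7] 895.0 [36. 33.] [-0.0134  0.7753  0.02  ]
[325.1 457. ] 915.0 [49.8 23.1] [0.0124 0.0165 0.02  ]
[101.1 444.7] 748.0 [30. 26.] [0.0364 0.5692 0.02  ]
[ 67.  446.7] 1113.5 [32. 38.] [0.031  0.6544 0.02  ]
[419.8 436. ] 84.5 [11.8 16.2] [ 0.064  -0.2138  0.02  ]
[368.4 423.4] 57.5 [10.5 13.4] [ 0.0929 -0.0894  0.02  ]
[132.5 417.9] 70.0 [9.2 9.2] [0.1018 0.493  0.02  ]
[328.5 413.8] 44.0 [ 8.7 12.2] [0.1151 0.008  0.02  ]
[102.5 406.5] 732.0 [29. 27.] [0.1287 0.5692 0.02  ]
[ 68.8 407.8] 1100.5 [37.9 31.1] [0.1251 0.6539 0.02  ]
[103.9 368.4] 729.5 [29. 26.] [0.2217 0.569  0.02  ]
[ 70.2 369.3] 1063.5 [37.8 30. ] [0.2191 0.654  0.02  ]
[472.  331.1] 174.0 [27.6  8.9] [ 0.3168 -0.3458  0.02  ]
[596.8 318.9] 79.5 [10. 10.] [ 0.3474 -0.6504  0.02  ]
[531.9 318.7] 80.5 [10. 10.] [ 0.3475
[... 2640 characters left out ...]
.8] [0.4514 0.4176 0.02  ]
[491.9 108.4] 54.0 [ 7. 10.] [0.6064 0.6398 0.02  ]
[627.2 128.1] 1083.0 [37.1 47.4] [0.8884 0.7927 0.02  ]
[374.2  97.1] 51.5 [ 6. 10.] [0.3614 0.4827 0.02  ]
[90.1 87. ] 59.5 [35.8  8.1] [-0.2037  0.0446  0.02  ]
[409.2  66.2] 43.0 [6. 9.] [0.3612 0.6398 0.02  ]
[299.3  56.2] 41.5 [6. 9.] [0.1161 0.4817 0.02  ]
[ 3.8 56. ] 81.5 [21.   7.2] [-0.4736 -0.0279  0.02  ]
[351.1  48.9] 437.0 [31.  18.9] [0.2017 0.5966 0.02  ]
[324.   34.8] 414.5 [30.9 18.3] [0.1075 0.5967 0.02  ]
[233.2  19.7] 35.5 [5. 9.] [-0.1296  0.4821  0.02  ]
[298.2  21.4] 383.5 [30.4 17.9] [0.0139 0.5966 0.02  ]
orange
[116.5 334.7] 307.0
[305.6 321.9] 32.5
[528.2  77.8] 33.0
[573.8  64.8] 3234.0
```

```bash
cat > m2.py <<'E'
from meas import *
W={"top":[(135.4,317.5),(73.5,317.3),(138.5,220.3),(77.6,220.4),(141.4,126.1),(81.5,126.5)],
"scene":[(374.2,97.1),(409.2,66.2),(459.,143.8),(491.9,108.4),(556.3,197.4),(586.,156.5)]}
for n in W: print(n,np.round(ray(n,W[n],0.0)[:,:2],4).tolist())
L=np.array([(.058,.035),(.058,.097),(-.043,.035),(-.043,.097)])
P={"top":[(332.7,198.9),(308.6,195.5),(327.4,238.2),(302.9,234.9)],"scene":[(348.4,294),(370.8,275.1),(313,260.2),(335.4,242.8)]}
for n in P:
    th,R,t,e=kabsch(L,ray(n,P[n],.02)[:,:2]);print(n,th,t,np.round(e,4))
    bl={"top":[(375.7,202.1)],"scene":[(306.6,314.9)]}[n]
    s=ray(n,bl,.077)[0,:2];print("stud",s,(s-t)@R)
# pins
for n in P:
    im=cv2.imread(f"pics/{n}0.png")
    s,v=cv2.split(cv2.cvtColor(im,cv2.COLOR_BGR2HSV))[1:]
    print(n)
    seeds={"top":[(222,316),(167,278),(225,260),(187,221)],"scene":[(320,141),(388,128),(367,172),(430,169)]}[n]
    for c in blobs((s<60)&(v>110),150):
        for i,q in enumerate(seeds):
            if np.hypot(*(np.array(cen(c))-q))<6:
                w=ray(n,c[:,0].astype(float),.024)[:,:2].astype(np.float32)
                r=cv2.minAreaRect(w*1000);print(i,np.round(r[0],1),np.round(r[1],1),round(r[2],1))
E
python3 m2.py
```

```text
top [[0.3472, 0.5009], [0.3473, 0.661], [0.5973, 0.5005], [0.5975, 0.6605], [0.8473, 0.5003], [0.8475, 0.6601]]
scene [[0.3499, 0.5025], [0.3496, 0.6628], [0.6003, 0.5025], [0.5999, 0.663], [0.8507, 0.5024], [0.85, 0.6629]]
top -0.13800397073448342 [ 0.58564326 -0.02981943] [0.0001 0.0004 0.0003 0.0003]
stud [ 0.62948537 -0.10692504] [ 0.05403242 -0.07034134]
scene -0.14050954783415995 [ 0.58775   -0.0258412] [0.0006 0.0001 0.0001 0.0005]
stud [ 0.63497315 -0.10714786] [ 0.05814455 -0.07389187]
top
0 [353.8 274.6] [102.7  29.3] 29.3
1 [450.1 412.7] [101.8  32. ] 8.6
2 [494.5 267.9] [29.8 72.6] 68.9
3 [594.3 367.5] [72.9 31. ] 6.9
scene
2 [499.  264.9] [39.3 81.4] 67.6
3 [599.7 362.1] [75.8 48.1] 6.8
0 [361.4 269.1] [106.2  50.1] 28.9
1 [455.1 407.1] [106.8  50.1] 8.7
```

Run:
```python
from h import *
im=cv2.imread("pics/scene0.png")
crop(im,225,215,405,370,4,"s_fix0")
crop(im,60,285,200,400,5,"s_sp0")
```

```text
(no output)
```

View pics/s_fix0.png

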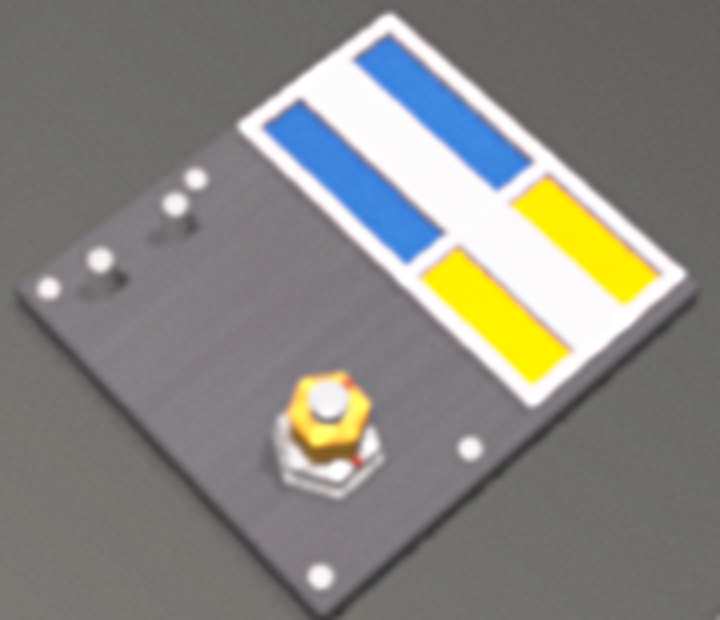

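View pics/s_sp0.png

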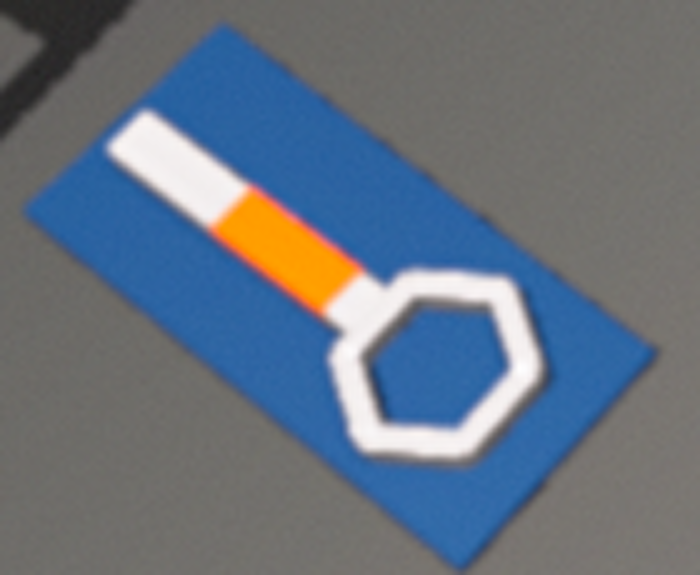

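```bash
cat > m3.py <<'E'
from meas import *
COR={"top":np.array([.0026,-.0006]),"scene":np.array([0,-.0026])}
S={"top":(375.5,201.9),"scene":(306.5,314.9)}
B={"top":[(358.25,256.6),(377.1,259.25)],"scene":[(268.4,265.6),(249.6,279.4)]}
for n in("top","scene"):
    s=ray(n,S[n],.077)[0,:2]+COR[n];b=ray(n,B[n],.05)[:,:2]+COR[n]
    m=b.mean(0);d=s-m;print(n,"stud",s,"posts",b.tolist(),"gap",np.hypot(*(b[0]-b[1])),"mid",m,"d",np.hypot(*d),"ang",np.arctan2(d[1],d[0]))
    im=cv2.imread(f"pics/{n}0.png");h,s_,v=cv2.split(cv2.cvtColor(im,cv2.COLOR_BGR2HSV))
    ce={"top":(467,300),"scene":(130,345)}[n];big=np.zeros(im.shape[:2],bool);big[ce[1]-65:ce[1]+65,max(0,ce[0]-75):ce[0]+75]=1
    for c in blobs((h>=5)&(h<25)&(s_>120)&big,50):
        g=ray(n,cen(c),.02)[0,:2]+COR[n];print("grip",g)
        r=cv2.minAreaRect((ray(n,c[:,0].astype(float),.02)[:,:2]*1000).astype(np.float32));print(r)
    bl=(h>=95)&(h<=118)&(s_>100)&big
    cs=blobs(bl,100)
    for c in cs:
        a=cv2.contourArea(c);q=cen(c);print("blue",a,np.round(q,1))
    c=max(cs,key=cv2.contourArea);w=(ray(n,c[:,0].astype(float),.006)[:,:2]+COR[n])*1000
    print("mat",cv2.minAreaRect(w.astype(np.float32)))
    cs,hi=cv2.findContours(((s_<60)&(v>140)&big).astype(np.uint8),cv2.RETR_CCOMP,cv2.CHAIN_APPROX_NONE)
    for c,k in zip(cs,hi[0]):
        if k[3]>=0 and cv2.contourArea(c)>100:
            w=ray(n,c[:,0].astype(float),.013)[:,:2]+COR[n]
            print("hole",ray(n,cen(c),.013)[0,:2]+COR[n], np.ptp(w,axis=0))
E
python3 m3.py
```

```text
top stud [ 0.63257633 -0.10704652] posts [[0.501779127924133, -0.06599329656978932], [0.49523804447981984, -0.11203401199917078]] gap 0.04650304559783963 mid [ 0.49850859 -0.08901365] d 0.13527507128228014 ang -0.1337031358574389
grip [ 0.37576855 -0.33999407]
((373.69573974609375, -339.26251220703125), (55.552162170410156, 21.42166519165039), 5.346813678741455)
blue 3611.5 [465.7 302.2]
mat ((391.158447265625, -335.9766540527344), (230.5692901611328, 100.49763488769531), 3.985647678375244)
hole [ 0.45070076 -0.33641369] [0.04994528 0.05477875]
scene stud [ 0.63483903 -0.10986174] posts [[0.5039544480981455, -0.06731963403019227], [0.49738435636008094, -0.11276121730379503]] gap 0.04591408929575276 mid [ 0.5006694  -0.09004043] d 0.1356258547820153 ang -0.14667230858627472
grip [ 0.37877539 -0.34290482]
((378.796142578125, -340.278564453125), (56.854217529296875, 20.929237365722656), 5.113682270050049)
blue 6248.0 [128. 343.]
mat ((394.316162109375, -337.1401062011719), (229.46250915527344, 99.80876922607422), 4.116414546966553)
hole [ 0.45055197 -0.33520524] [0.05129484 0.05399998]
```

```bash
cat > go.py <<'E'
import sys
from h import *
def info(x,y,z,yaw):
    o=robot.get_obs();R=Rn.from_quat(o["tool_rot"]).as_matrix()
    cur=np.degrees(np.arctan2(R[1,0],R[0,0]));d=R.T@(np.array([x,y,z])-o["position"])*100
    Rt=np.array([[np.cos(np.radians(yaw)),np.sin(np.radians(yaw)),0],[np.sin(np.radians(yaw)),-np.cos(np.radians(yaw)),0],[0,0,-1]])
    rv=Rn.from_matrix(R.T@Rt).as_rotvec(degrees=True)
    print("t",round(o["time"],2),"pos",np.round(o["position"],4),"yaw",round(cur,2),"shift",np.round(d,2),"turn",np.round(rv,2),"q6",round(o["q"][5],2),"F",np.round(o["ft_force"],1),"w",round(o["grip_width"],4))
if __name__=="__main__": info(*map(float,sys.argv[1:5]))
E
python3 go.py .3785 -.3412 .12 5
```

```text
t 0.1 pos [ 0.2029 -0.5904  0.2217] yaw 18.95 shift [ 24.7  -17.85  10.21] turn [-1.100e-01 -1.000e-02  1.395e+01] q6 -0.18 F [ 0.8 -0.2  0.3] w 0.0872
```

Call:
{"name": "drive_tool", "arguments": {"targets": [8,-6,3,0,0,4,16,-12,6,0,0,9,24.7,-17.9,10,0,0,14,24.7,-17.9,10.2,0,0,14,24.7,-17.9,10.2,0,0,14,24.7,-17.9,10.2,0,0,14,24.7,-17.9,10.2,0,0,14,24.7,-17.9,10.2,0,0,14,24.7,-17.9,10.2,0,0,14,24.7,-17.9,10.2,0,0,14,24.7,-17.9,10.2,0,0,14,24.7,-17.9,10.2,0,0,14], "grip": -0.15, "squeeze": 40}}

```text
time: 1.1
position: [0.3785, -0.3431, 0.1209]
tool_rot: [0.999, 0.043, 0.0, 0.001]
ft_force: [0.4, -0.9, -0.4]
grip_width: 0.05
```

```bash
python3 go.py .3785 -.3412 .05 5
python3 - <<'E'
from h import *
im,d=snap("scene","s1");crop(im,40,180,240,400,3,"s1c")
im,d=snap("top","t1");crop(im,400,220,540,370,4,"t1c")
E
```

```text
t 1.1 pos [ 0.3785 -0.3431  0.1209] yaw 4.88 shift [ 0.02 -0.2   7.09] turn [ 0.09 -0.04 -0.12] q6 0.53 F [ 0.4 -0.9 -0.4] w 0.05
```

View pics/s1c.png

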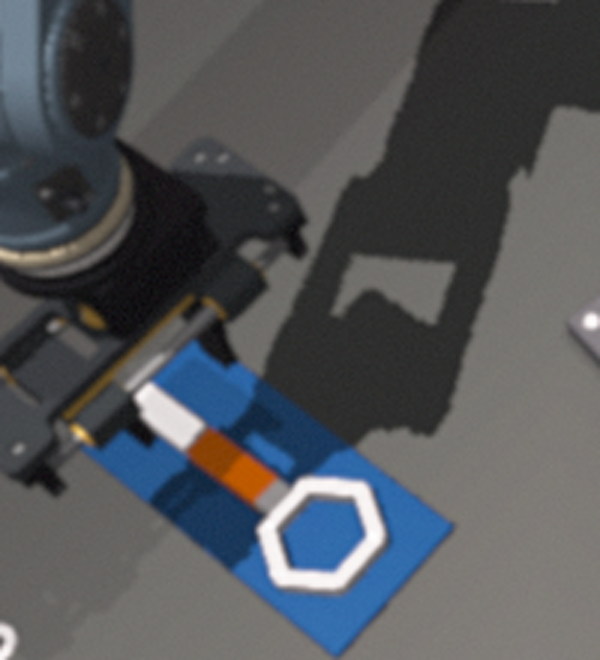

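View pics/t1c.png

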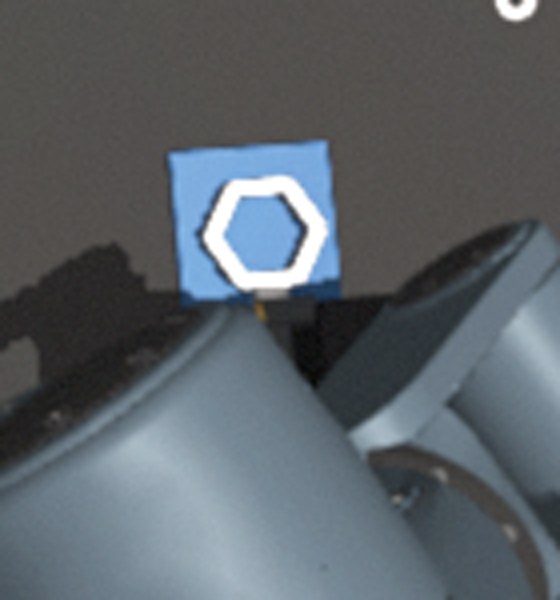

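Run:
```python
from h import *
for y in (-.025,-.04,.025,.04):
    X=np.array([.3785+y*np.sin(np.radians(4.9)),-.3431-y,.1209]); 
    p=proj("scene",X-[0,-.0026,0])[0];print(y,p,(p-[40,180]+.5)*3-.5, (proj("scene",X)[0]-[40,180]+.5)*3-.5)
im=cv2.imread("pics/s1.png");crop(im,75,270,145,360,8,"s1d")
```

```text
-0.025 [110.93186857 298.84027085] [213.79560571 357.52081254] [210.10028331 360.65894667]
-0.04 [117.49712513 292.42462233] [233.4913754 338.273867 ] [229.84858635 341.36427209]
0.025 [ 88.30068227 320.95574118] [145.9020468  423.86722353] [142.02276293 427.17269211]
0.04 [ 81.27773761 327.81864806] [124.83321282 444.45594418] [120.89593617 447.81422502]
```

View pics/s1d.png

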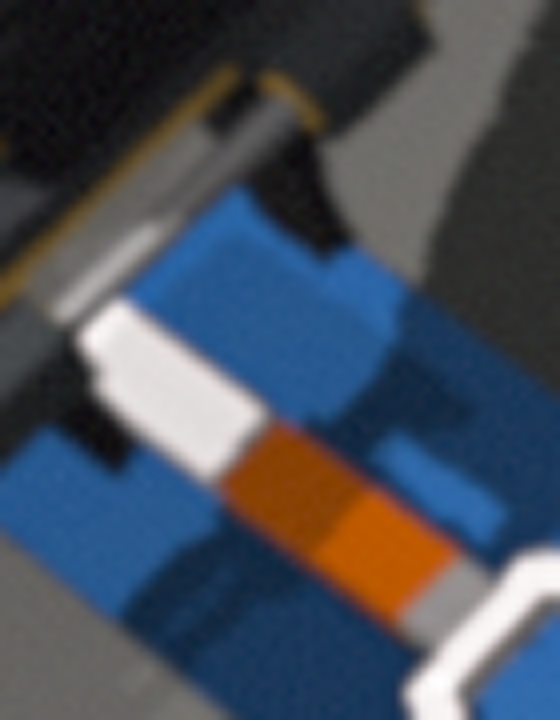

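Call:
{"name": "drive_tool", "arguments": {"targets": [0,-0.2,3,0,0,0,0,-0.2,6,0,0,0,0,-0.2,9,0,0,0,0,-0.2,10.3,0,0,0,0,-0.2,10.8,0,0,0,0,-0.2,11.1,0,0,0,0,-0.2,11.1,0,0,0]}}

```text
time: 1.78
position: [0.3782, -0.3405, 0.0096]
tool_rot: [0.999, 0.043, 0.0, 0.0]
ft_force: [0.5, -0.1, 0.5]
grip_width: 0.0497
```

```bash
python3 go.py .3785 -.3412 .009 5
python3 - <<'E'
from h import *
im,d=snap("scene","s2");crop(im,60,260,200,380,5,"s2c")
E
```

```text
t 1.78 pos [ 0.3782 -0.3405  0.0096] yaw 4.89 shift [0.02 0.08 0.06] turn [ 0.03 -0.02 -0.11] q6 0.53 F [ 0.5 -0.1  0.5] w 0.0497
```

View pics/s2c.png

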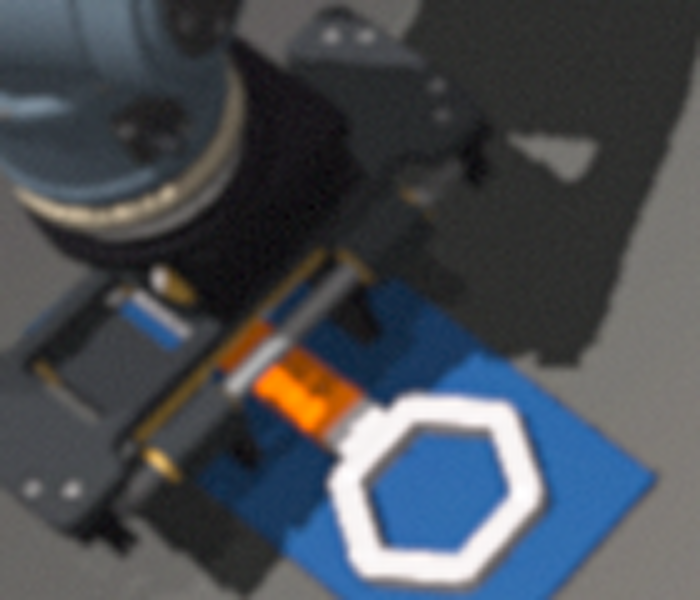

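Call:
{"name": "drive_tool", "arguments": {"targets": [0,0,0,0,0,0,0,0,0,0,0,0,0,0,0,0,0,0,0,0,0,0,0,0,0,0,0,0,0,0,0,0,0,0,0,0], "grip": 1, "squeeze": 55}}

```text
time: 2.33
position: [0.3787, -0.3401, 0.0099]
tool_rot: [0.999, 0.043, 0.0, 0.001]
ft_force: [-1.0, -0.1, 1.7]
grip_width: 0.0191
```

```bash
python3 go.py .3785 -.3412 .15 5
python3 - <<'E'
from h import *
im,d=snap("scene","s3");crop(im,60,260,200,380,5,"s3c")
E
```

```text
t 2.33 pos [ 0.3787 -0.3401  0.0099] yaw 4.97 shift [ -0.02   0.13 -14.01] turn [ 0.08 -0.04 -0.03] q6 0.53 F [-1.  -0.1  1.7] w 0.0191
```

View pics/s3c.png

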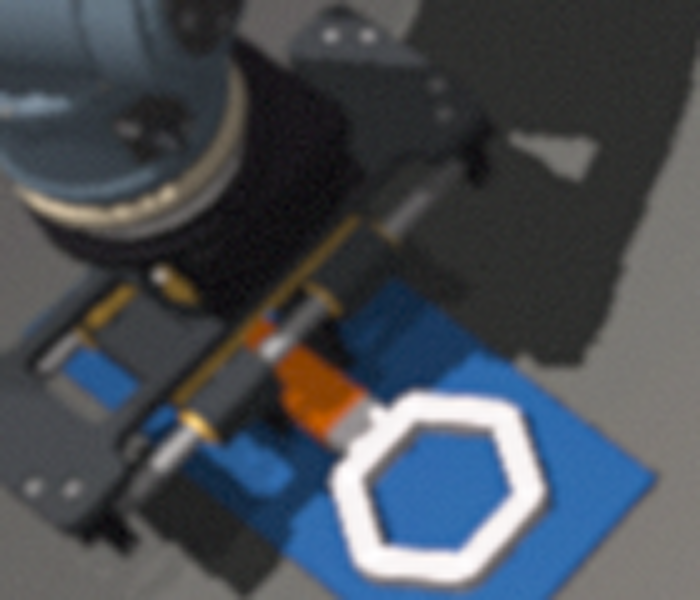

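Call:
{"name": "drive_tool", "arguments": {"targets": [0,0,-1,0,0,0,0,0,-3,0,0,0,0,0,-5.5,0,0,0,0,0,-8,0,0,0,0,0,-10.5,0,0,0,0,0,-12.5,0,0,0,0,0,-14,0,0,0,0,0,-14,0,0,0,0,0,-14,0,0,0]}}

```text
time: 3.13
position: [0.3782, -0.3393, 0.1501]
tool_rot: [0.999, 0.043, 0.0, 0.0]
ft_force: [0.8, 0.5, -3.5]
grip_width: 0.0194
```

```bash
python3 go.py .5644 -.0987 .16 -8;  python3 - <<'E'
from h import *
im,d=snap("scene","s4");crop(im,60,160,240,360,4,"s4c")
E
```

```text
t 3.13 pos [ 0.3782 -0.3393  0.1501] yaw 4.96 shift [ 20.63 -22.36  -1.  ] turn [ 0.04 -0.03 12.96] q6 0.53 F [ 0.8  0.5 -3.5] w 0.0194
```

View pics/s4c.png

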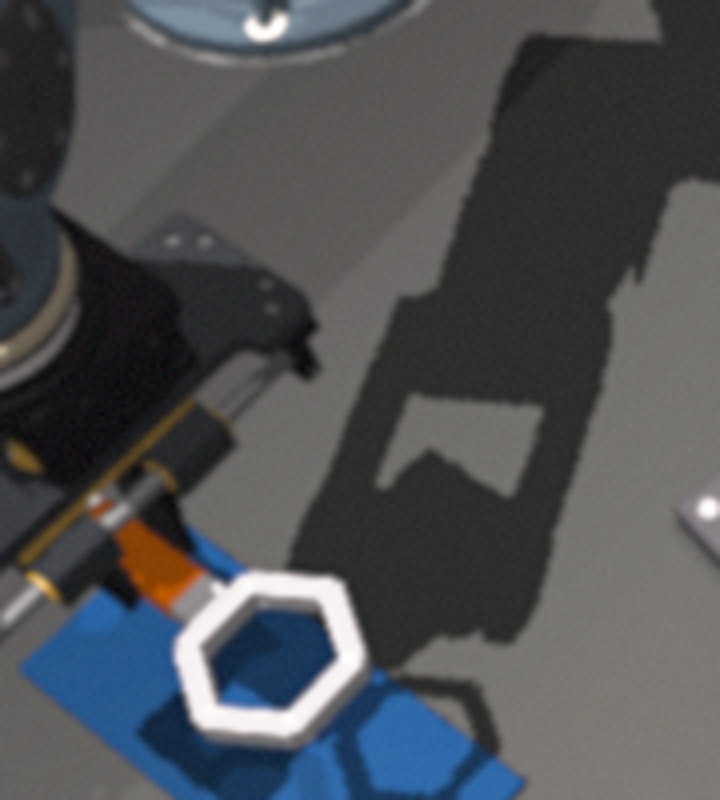

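Call:
{"name": "drive_tool", "arguments": {"targets": [2,-2,-0.3,0,0,1,5,-5,-0.6,0,0,3,8,-8,-1,0,0,5,11,-11.5,-1,0,0,7,14,-15,-1,0,0,9,17,-18.5,-1,0,0,11,19.5,-21.3,-1,0,0,13,20.4,-22.3,-1,0,0,13,20.4,-22.4,-1,0,0,13,20.4,-22.4,-1,0,0,13,20.4,-22.4,-1,0,0,13,20.4,-22.4,-1,0,0,13]}}

```text
time: 4.18
position: [0.5608, -0.0995, 0.1584]
tool_rot: [0.997, -0.071, -0.001, -0.0]
ft_force: [0.7, -0.8, -2.5]
grip_width: 0.0193
```

```bash
python3 go.py .5624 -.0985 .11 -8;  python3 - <<'E'
from h import *
im,d=snap("scene","s5");crop(im,220,200,400,350,4,"s5c")
im,d=snap("top","t5");crop(im,290,160,430,290,5,"t5c")
E
```

```text
t 4.18 pos [ 0.5608 -0.0995  0.1584] yaw -8.12 shift [ 0.16 -0.12  4.84] turn [-0.02  0.17 -0.12] q6 1.34 F [ 0.7 -0.8 -2.5] w 0.0193
```

View pics/s5c.png

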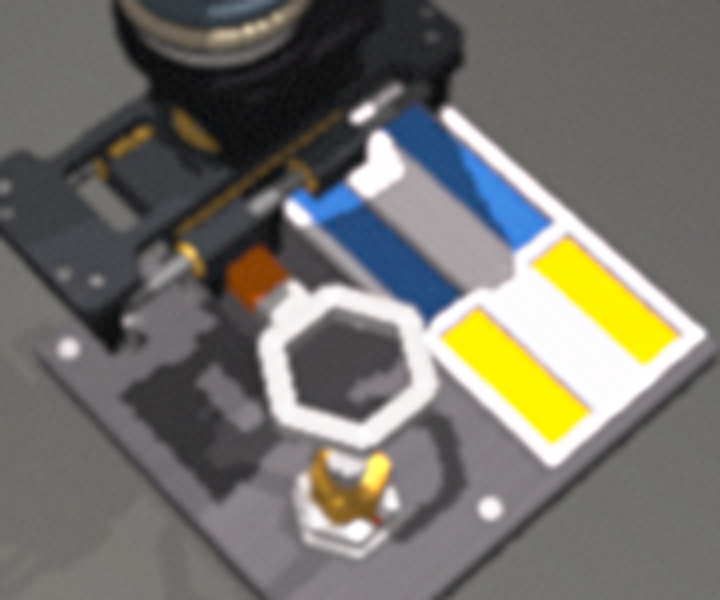

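View pics/t5c.png

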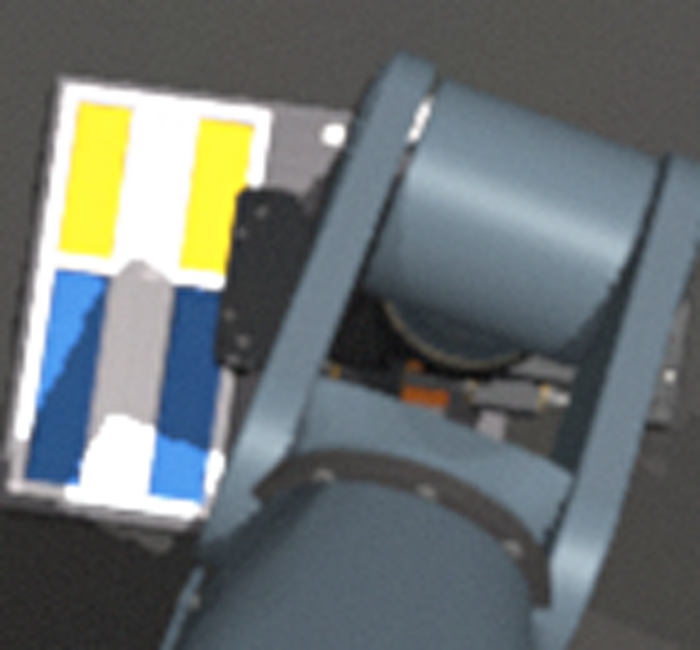

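```bash
cat > ringm.py <<'E'
import sys
from meas import *
from scipy.spatial.transform import Rotation as R_
C=np.array([0,-.0026])
def ring(im,ztop,seed,vmin=200):
    s,v=cv2.split(cv2.cvtColor(im,cv2.COLOR_BGR2HSV))[1:]
    m=((s<50)&(v>vmin)).astype(np.uint8)
    cs,hi=cv2.findContours(m,cv2.RETR_CCOMP,cv2.CHAIN_APPROX_NONE)
    for c,k in zip(cs,hi[0]):
        if k[3]>=0 and cv2.contourArea(c)>150 and np.hypot(*(np.array(cen(c))-seed))<20:
            w=ray("scene",c[:,0].astype(float),ztop)[:,:2]+C
            q=ray("scene",cen(c),ztop)[0,:2]+C
            print("hole",np.round(cen(c),1),q,"extent fix axes",np.ptp(w@rot(),axis=0))
            o=cs[k[3]];w=ray("scene",o[:,0].astype(float),ztop)[:,:2]+C
            l=w@rot();print("outer fix-extent",l.min(0),l.max(0))
            return c,o
def rot(th=-.139): return np.array([[np.cos(th),-np.sin(th)],[np.sin(th),np.cos(th)]])
if __name__=="__main__":
    im=cv2.imread("pics/s5.png")
    for vm in(180,200,220):
        c,o=ring(im,.168,(306,291),vm)
    print("stud fix",np.array([.6348,-.1099])@rot())
    vis=im.copy();cv2.drawContours(vis,[c,o],-1,(0,0,255),1);crop(vis,220,200,400,350,4,"s5v")
E
python3 ringm.py
```

```text
hole [306.4 290.8] [ 0.63487264 -0.11165331] extent fix axes [0.05047192 0.05484505]
outer fix-extent [ 0.57883673 -0.05929771] [0.73245506 0.09731013]
hole [306.5 290.9] [ 0.63499538 -0.11156376] extent fix axes [0.05142545 0.05607277]
outer fix-extent [ 0.57883673 -0.05924323] [0.73223135 0.09714251]
hole [306.4 290.8] [ 0.63478561 -0.11166777] extent fix axes [0.05262959 0.05731839]
outer fix-extent [ 0.58000107 -0.05810525] [0.73140076 0.0966848 ]
stud fix [ 0.64390434 -0.02088668]
```

View pics/s5v.png

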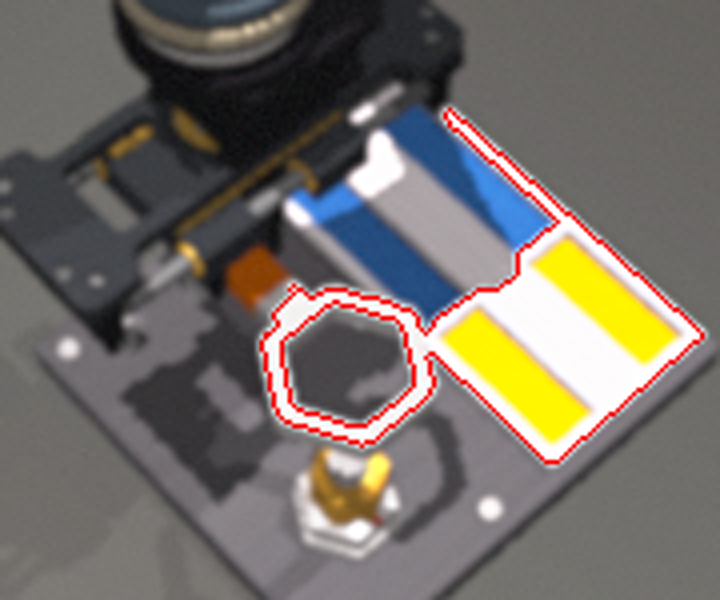

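Call:
{"name": "drive_tool", "arguments": {"targets": [0.1,-0.1,1,0,0,0,0.1,-0.1,3,0,0,0,0.1,-0.1,5,0,0,0,0.1,-0.1,6.5,0,0,0,0.1,-0.1,7.2,0,0,0,0.1,-0.1,7.2,0,0,0,0.1,-0.1,7.2,0,0,0]}}

```text
time: 4.87
position: [0.5633, -0.0983, 0.0873]
tool_rot: [0.998, -0.071, -0.0, -0.0]
ft_force: [-0.4, -0.5, -2.7]
grip_width: 0.0196
```

```bash
python3 go.py .5624 -.0985 .06 -8;  python3 - <<'E'
from ringm import *
im,d=snap("scene","s6");crop(im,240,220,370,350,5,"s6c")
E
```

```text
t 4.87 pos [ 0.5633 -0.0983  0.0873] yaw -8.09 shift [-0.08  0.03  2.73] turn [-0.01  0.03 -0.09] q6 1.34 F [-0.4 -0.5 -2.7] w 0.0196
```

View pics/s6c.png

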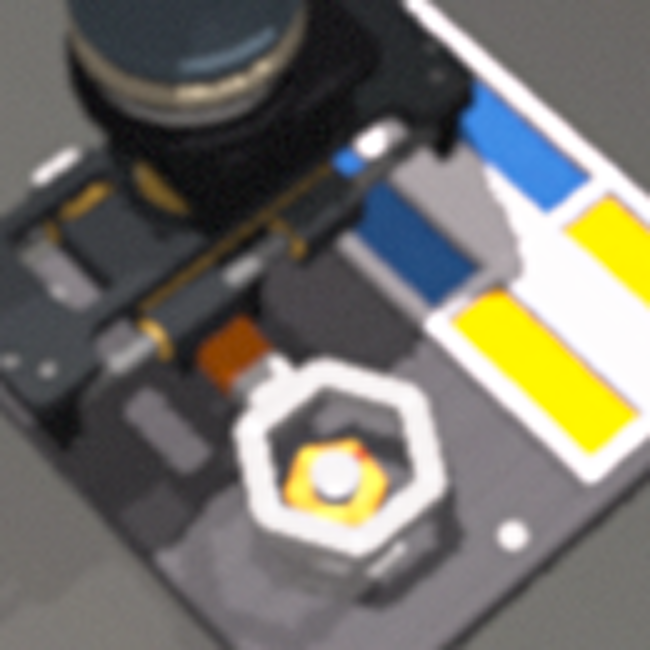

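Run:
```python
from ringm import *
im=cv2.imread("pics/s6.png")
s,v=cv2.split(cv2.cvtColor(im,cv2.COLOR_BGR2HSV))[1:]
for vm in(170,190,210):
    m=((s<50)&(v>vm)).astype(np.uint8)
    cs,hi=cv2.findContours(m,cv2.RETR_CCOMP,cv2.CHAIN_APPROX_NONE)
    for c,k in zip(cs,hi[0]):
        q=np.array(cen(c)) if cv2.contourArea(c)>5 else np.zeros(2)
        if np.hypot(*(q-[308,313]))<14:
            z=.0973 if cv2.contourArea(c)>150 else .077
            w=ray("scene",c[:,0].astype(float),z)[:,:2]+C
            print(vm,k[3],cv2.contourArea(c),np.round(q,1),z,ray("scene",q,z)[0,:2]+C,np.ptp(w@rot(),axis=0))
            if cv2.contourArea(c)>150:
                l=w@rot();print("  mid-extent world",rot()@((l.min(0)+l.max(0))/2))
```

```text
170 -1 59.5 [306.7 314.7] 0.077 [ 0.63475799 -0.10932449] [0.01708475 0.01568487]
170 -1 1202.5 [307.3 310.5] 0.0973 [ 0.63668077 -0.11031432] [0.07821915 0.07577883]
  mid-extent world [ 0.63200924 -0.10940239]
170 10 637.5 [307.6 311. ] 0.0973 [ 0.6376108  -0.11067342] [0.05110892 0.05401592]
  mid-extent world [ 0.6376138  -0.10985068]
190 -1 55.5 [306.7 314.4] 0.077 [ 0.63443312 -0.10890575] [0.01708475 0.01568487]
190 -1 1169.5 [307.3 310.5] 0.0973 [ 0.63672386 -0.11031027] [0.07648152 0.07325092]
  mid-extent world [ 0.63262588 -0.10953677]
190 137 653.0 [307.5 310.8] 0.0973 [ 0.63740757 -0.11050508] [0.05140905 0.05524928]
  mid-extent world [ 0.63737974 -0.11044062]
210 -1 54.0 [306.7 314.3] 0.077 [ 0.63435282 -0.10875049] [0.01591815 0.01568487]
210 -1 1130.5 [307.2 310.6] 0.0973 [ 0.63674162 -0.11052895] [0.07580756 0.07325092]
  mid-extent world [ 0.63229215 -0.10949008]
210 8 674.5 [307.6 310.7] 0.0973 [ 0.63732692 -0.11035752] [0.05197033 0.05659886]
  mid-extent world [ 0.63718935 -0.10977596]
```

Call:
{"name": "drive_tool", "arguments": {"targets": [-0.15,-0.05,0.5,0,0,0,-0.15,-0.05,1.5,0,0,0,-0.15,-0.05,2.5,0,0,0,-0.15,-0.05,3.0,0,0,0,-0.15,-0.05,3.1,0,0,0,-0.15,-0.05,3.1,0,0,0]}}

```text
time: 5.42
position: [0.5614, -0.097, 0.0557]
tool_rot: [0.998, -0.07, -0.001, -0.0]
ft_force: [-0.0, -1.3, -2.7]
grip_width: 0.0191
```

```bash
cat > rm2.py <<'E'
import sys
from ringm import *
def run(tag,zring,vms=(170,190,210)):
    im=cv2.imread(f"pics/{tag}.png")
    h,s,v=cv2.split(cv2.cvtColor(im,cv2.COLOR_BGR2HSV))
    for vm in vms:
        m=((s<50)&(v>vm)).astype(np.uint8)
        cs,hi=cv2.findContours(m,cv2.RETR_CCOMP,cv2.CHAIN_APPROX_NONE)
        for c,k in zip(cs,hi[0]):
            a=cv2.contourArea(c);
            if a<20: continue
            q=np.array(cen(c))
            if np.hypot(*(q-[307,316]))<16 and (k[3]>=0 or a<100):
                z=zring if a>150 else .077
                w=ray("scene",c[:,0].astype(float),z)[:,:2]+C
                l=w@rot()
                print(vm,"hole" if a>150 else "stud",a,np.round(q,1),z,np.round(ray("scene",q,z)[0,:2]+C,4),"ext",np.round(np.ptp(w@rot(),axis=0),4),"mid",np.round(rot()@((l.min(0)+l.max(0))/2),4))
    for c in blobs((h>=8)&(h<32)&(s>110)&(v>150),20):
        q=np.array(cen(c))
        if np.hypot(*(q-[307,318]))<16:
            hull=cv2.convexHull(c);print("gold",np.round(q,1),"hull",np.round(ray("scene",cen(hull),.065)[0,:2]+C,4))
if __name__=="__main__": run(sys.argv[1],float(sys.argv[2]))
E
python3 go.py .5624 -.0985 .06 -8;  python3 - <<'E'
from ringm import *
im,d=snap("scene","s7");crop(im,240,220,370,350,5,"s7c")
E
python3 rm2.py s7 .066
```

```text
t 5.42 pos [ 0.5614 -0.097   0.0557] yaw -8.05 shift [ 0.12  0.13 -0.43] turn [-0.02  0.09 -0.05] q6 1.34 F [-0.  -1.3 -2.7] w 0.0191
170 stud 57.5 [306.7 314.6] 0.077 [ 0.6347 -0.1092] ext [0.0171 0.0157] mid [ 0.6349 -0.1093]
170 hole 558.0 [307.2 317. ] 0.066 [ 0.6351 -0.1081] ext [0.05   0.0502] mid [ 0.6355 -0.1068]
190 stud 54.5 [306.7 314.4] 0.077 [ 0.6345 -0.1088] ext [0.0171 0.0157] mid [ 0.6349 -0.1093]
190 hole 581.0 [307.2 317. ] 0.066 [ 0.6351 -0.108 ] ext [0.0503 0.0528] mid [ 0.6352 -0.1081]
210 stud 53.0 [306.8 314.3] 0.077 [ 0.6344 -0.1086] ext [0.0159 0.0157] mid [ 0.6343 -0.1092]
210 hole 612.0 [307.1 317.1] 0.066 [ 0.6351 -0.1084] ext [0.0521 0.0554] mid [ 0.6355 -0.1081]
gold [306.8 317.2] hull [ 0.6345 -0.1084]
```

View pics/s7c.png

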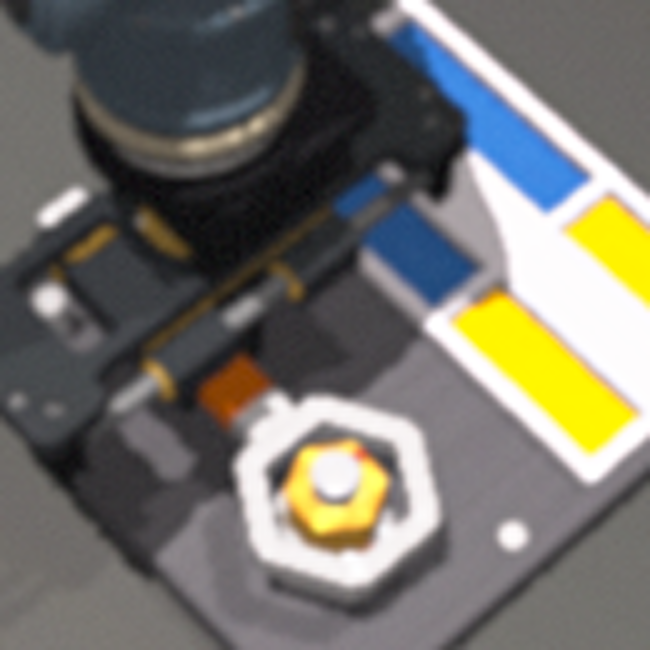

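Call:
{"name": "drive_tool", "arguments": {"targets": [-0.05,0.06,0.4,0,0,0,-0.05,0.06,0.9,0,0,0,-0.05,0.06,1.3,0,0,0,-0.05,0.06,1.7,0,0,0,-0.05,0.06,1.9,0,0,0,-0.05,0.06,1.9,0,0,0]}}

```text
time: 5.97
position: [0.5609, -0.0976, 0.0369]
tool_rot: [0.998, -0.07, -0.001, -0.0]
ft_force: [-0.3, 0.9, -2.2]
grip_width: 0.0193
```

```bash
python3 go.py .5624 -.0985 .024 -8;  python3 - <<'E'
from ringm import *
im,d=snap("scene","s8");crop(im,240,220,370,350,5,"s8c")
E
python3 rm2.py s8 .047
```

```text
t 5.97 pos [ 0.5609 -0.0976  0.0369] yaw -8.05 shift [0.16 0.07 1.29] turn [-0.02  0.07 -0.05] q6 1.34 F [-0.3  0.9 -2.2] w 0.0193
170 stud 58.5 [306.6 314.6] 0.077 [ 0.6346 -0.1093] ext [0.0171 0.0157] mid [ 0.6349 -0.1093]
170 hole 462.5 [307.  319.5] 0.047 [ 0.6323 -0.1049] ext [0.0497 0.0459] mid [ 0.634  -0.1044]
190 stud 55.5 [306.7 314.4] 0.077 [ 0.6344 -0.1089] ext [0.0171 0.0157] mid [ 0.6349 -0.1093]
190 hole 496.5 [306.8 319.9] 0.047 [ 0.6325 -0.1057] ext [0.0511 0.0522] mid [ 0.6343 -0.1076]
210 stud 54.0 [306.7 314.3] 0.077 [ 0.6344 -0.1088] ext [0.0159 0.0157] mid [ 0.6343 -0.1092]
210 hole 596.0 [306.7 321.3] 0.047 [ 0.6342 -0.1081] ext [0.0523 0.0574] mid [ 0.6347 -0.1089]
gold [306.7 320.2] hull [ 0.6356 -0.1096]
```

View pics/s8c.png

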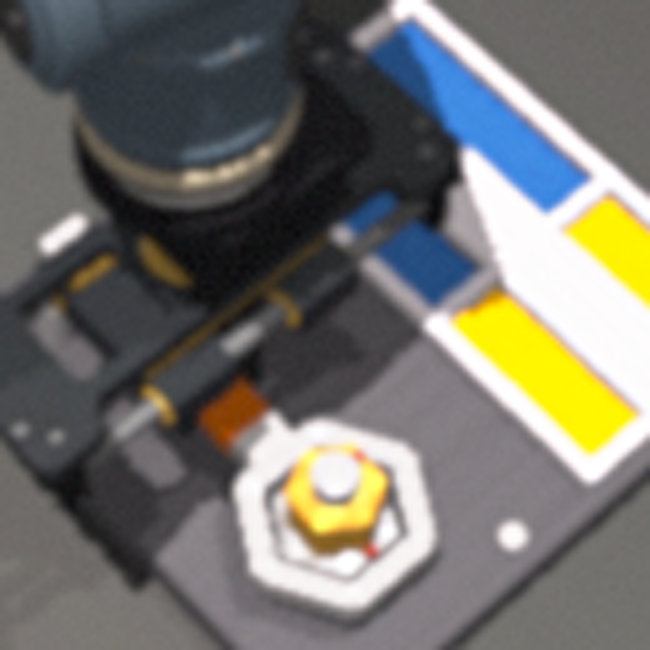

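Call:
{"name": "drive_tool", "arguments": {"targets": [0,0,0.3,0,0,0,0,0,0.6,0,0,0,0,0,0.9,0,0,0,0,0,1.1,0,0,0,0,0,1.2,0,0,0,0,0,1.2,0,0,0]}}

```text
time: 6.52
position: [0.5612, -0.0977, 0.0252]
tool_rot: [0.998, -0.07, -0.0, -0.0]
ft_force: [0.4, -0.4, -3.3]
grip_width: 0.0191
```

```bash
python3 go.py .5624 -.0985 .024 -8;  python3 - <<'E'
from ringm import *
im,d=snap("scene","s9");crop(im,240,220,370,350,5,"s9c")
E
```

```text
t 6.52 pos [ 0.5612 -0.0977  0.0252] yaw -8.05 shift [0.13 0.06 0.12] turn [-0.01  0.03 -0.05] q6 1.34 F [ 0.4 -0.4 -3.3] w 0.0191
```

View pics/s9c.png

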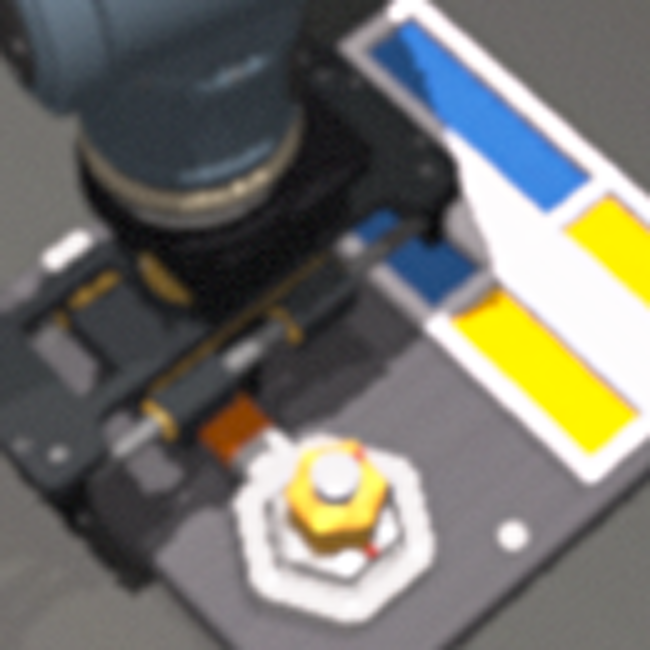

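Call:
{"name": "drive_tool", "arguments": {"targets": [0,0,0.1,0,0,0,0,0,0.13,0,0,0,0,0,0.13,0,0,0]}}

```text
time: 6.82
position: [0.5614, -0.0978, 0.0243]
tool_rot: [0.998, -0.07, 0.0, 0.0]
ft_force: [-0.4, -1.1, -3.1]
grip_width: 0.0197
```

Call:
{"name": "drive_tool", "arguments": {"targets": [0,0,0,0,0,0,0,0,0,0,0,0,0,0,0,0,0,0,0,0,0,0,0,0,0,0,0,0], "grip": 0.0}}

```text
$.targets: bad value
```

Call:
{"name": "drive_tool", "arguments": {"targets": [0,0,-1,0,0,0,0,0,-3,0,0,0,0,0,-6,0,0,0,0,0,-9,0,0,0,0,0,-12,0,0,0,0,0,-12,0,0,0,0,0,-12,0,0,0]}}

```text
time: 7.4
position: [0.5626, -0.0982, 0.1468]
tool_rot: [0.998, -0.07, 0.003, 0.001]
ft_force: [0.4, -0.4, -3.2]
grip_width: 0.0193
```

```bash
python3 go.py .6337 -.1085 .12 -8;  python3 - <<'E'
from ringm import *
im,d=snap("scene","s10");crop(im,240,220,370,350,5,"s10c")
im,d=snap("top","t10");crop(im,280,165,410,285,6,"t10c")
E
```

```text
t 7.4 pos [ 0.5626 -0.0982  0.1468] yaw -8.04 shift [7.17 0.02 2.72] turn [ 0.07 -0.3  -0.04] q6 1.34 F [ 0.4 -0.4 -3.2] w 0.0193
```

View pics/s10c.png

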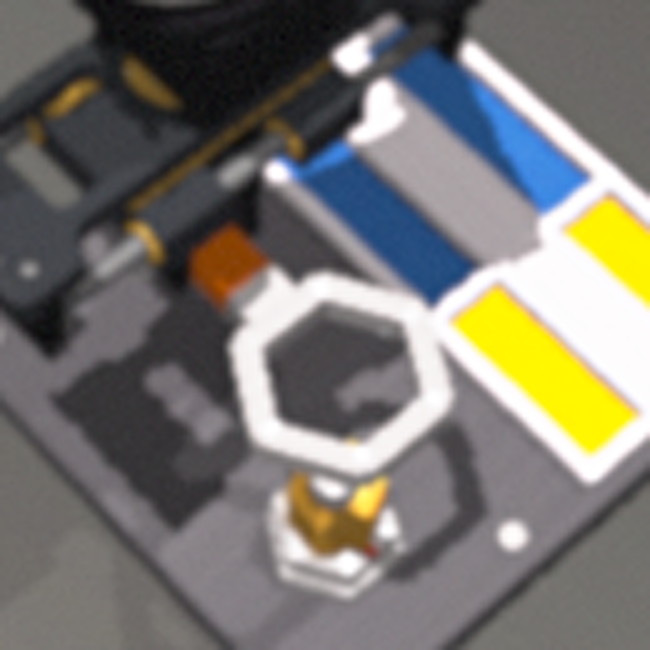

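View pics/t10c.png

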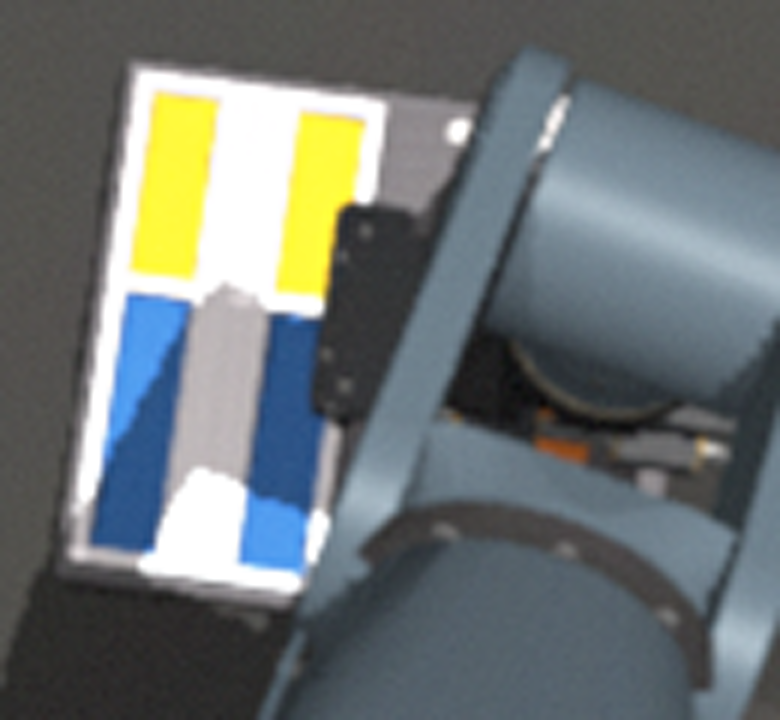

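The release call was refused (its row count was wrong), so the lift took the spanner up again, still gripped. I'll lower it along the same path and check after each move.

Call:
{"name": "drive_tool", "arguments": {"targets": [0,0,2,0,0,0,0,0,4,0,0,0,0,0,6,0,0,0,0,0,8,0,0,0,0,0,9,0,0,0,0,0,9,0,0,0,0,0,9,0,0,0]}}

```text
time: 8.08
position: [0.5604, -0.0974, 0.053]
tool_rot: [0.998, -0.07, -0.002, -0.0]
ft_force: [-0.1, -0.4, -2.8]
grip_width: 0.0193
```

```bash
python3 go.py .5612 -.0977 .0245 -8;  python3 - <<'E'
from ringm import *
im,d=snap("scene","s11");crop(im,240,220,370,350,5,"s11c")
E
python3 rm2.py s11 .065
```

```text
t 8.08 pos [ 0.5604 -0.0974  0.053 ] yaw -8.05 shift [0.09 0.02 2.85] turn [-0.04  0.18 -0.05] q6 1.34 F [-0.1 -0.4 -2.8] w 0.0193
170 stud 57.5 [306.7 314.6] 0.077 [ 0.6347 -0.1092] ext [0.0171 0.0157] mid [ 0.6349 -0.1093]
170 hole 540.5 [306.8 317.4] 0.065 [ 0.6347 -0.1087] ext [0.0501 0.0488] mid [ 0.6351 -0.1071]
190 stud 54.5 [306.7 314.4] 0.077 [ 0.6345 -0.1088] ext [0.0171 0.0157] mid [ 0.6349 -0.1093]
190 hole 582.5 [306.5 317.5] 0.065 [ 0.6344 -0.1092] ext [0.0504 0.0553] mid [ 0.6346 -0.1102]
210 stud 53.0 [306.8 314.3] 0.077 [ 0.6344 -0.1086] ext [0.0159 0.0157] mid [ 0.6343 -0.1092]
210 hole 619.0 [306.3 317.6] 0.065 [ 0.6344 -0.1096] ext [0.0519 0.0566] mid [ 0.6348 -0.1096]
gold [306.7 319.1] hull [ 0.6346 -0.1085]
```

View pics/s11c.png

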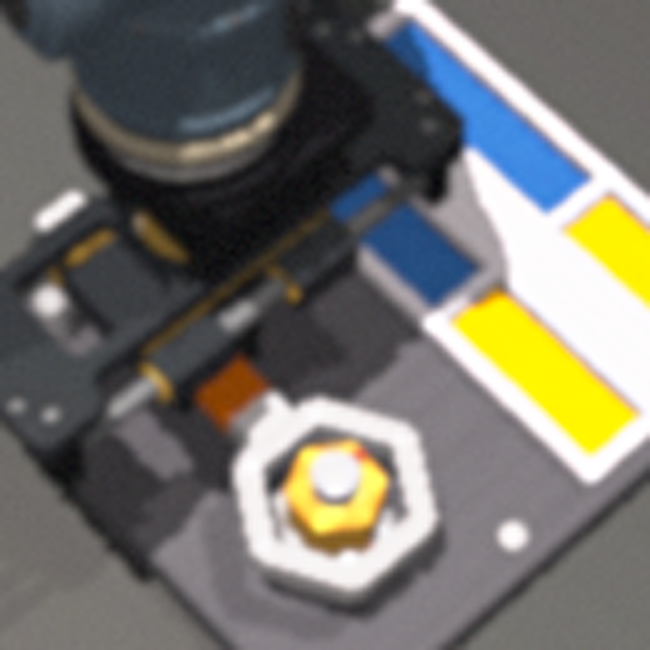

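Aligned again (hole and stud centres agree within 0.5 mm). Lowering.

Call:
{"name": "drive_tool", "arguments": {"targets": [0,0,0.5,0,0,0,0,0,1.1,0,0,0,0,0,1.7,0,0,0,0,0,2.2,0,0,0,0,0,2.6,0,0,0,0,0,2.85,0,0,0,0,0,2.95,0,0,0,0,0,2.95,0,0,0]}}

```text
time: 8.8
position: [0.5612, -0.0977, 0.0245]
tool_rot: [0.998, -0.07, -0.0, -0.0]
ft_force: [-0.1, 0.5, -2.8]
grip_width: 0.0192
```

```bash
python3 go.py .5612 -.0977 .0245 -8
```

```text
t 8.8 pos [ 0.5612 -0.0977  0.0245] yaw -8.04 shift [ 0. -0. -0.] turn [-0.01  0.03 -0.04] q6 1.34 F [-0.1  0.5 -2.8] w 0.0192
```

Now release in place.

Call:
{"name": "drive_tool", "arguments": {"targets": [0,0,0.05,0,0,0,0,0,0.05,0,0,0,0,0,0.05,0,0,0,0,0,0.05,0,0,0], "grip": 0.1}}

```text
time: 9.13
position: [0.5619, -0.098, 0.0248]
tool_rot: [0.998, -0.07, 0.001, 0.0]
ft_force: [-1.5, 0.4, 0.5]
grip_width: 0.0361
```

```bash
python3 go.py .5612 -.0977 .14 -8;python3 - <<'E'
from ringm import *
im,d=snap("scene","s12");crop(im,240,220,370,350,5,"s12c")
E
```

```text
t 9.13 pos [ 0.5619 -0.098   0.0248] yaw -8.04 shift [-6.000e-02 -1.000e-02 -1.152e+01] turn [ 0.02 -0.08 -0.04] q6 1.34 F [-1.5  0.4  0.5] w 0.0361
```

View pics/s12c.png

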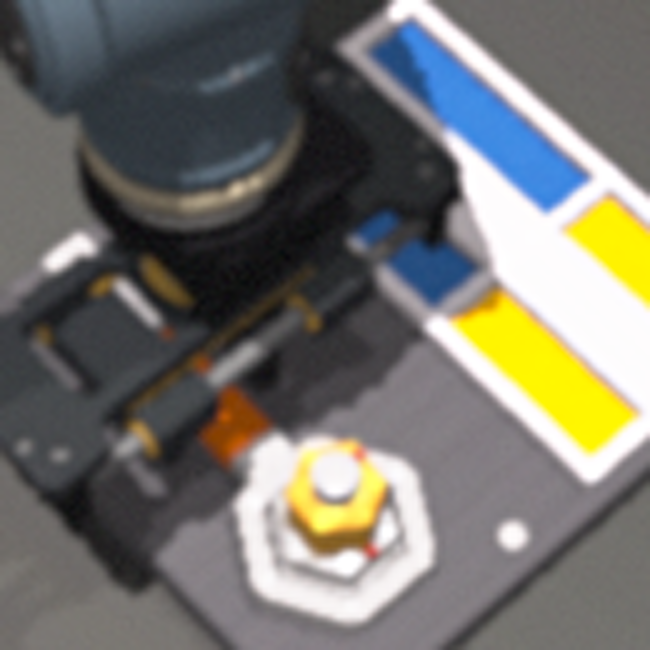

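Call:
{"name": "drive_tool", "arguments": {"targets": [0,0,-1,0,0,0,0,0,-3,0,0,0,0,0,-6,0,0,0,0,0,-9,0,0,0,0,0,-12,0,0,0,0,0,-13,0,0,0,-4,0,-13,0,0,0,-8,0,-13,0,0,0,-10,0,-13,0,0,0,-10,0,-13,0,0,0]}}

```text
time: 10.02
position: [0.4557, -0.0813, 0.1539]
tool_rot: [0.998, -0.07, -0.004, -0.001]
ft_force: [-0.8, 0.4, -0.1]
grip_width: 0.039
```

```bash
python3 go.py .6337 -.1085 .14 -8;python3 - <<'E'
from ringm import *
im,d=snap("scene","s13");crop(im,235,230,345,350,6,"s13c")
im,d=snap("top","t13");crop(im,280,165,410,285,6,"t13c")
E
```

```text
t 10.02 pos [ 0.4557 -0.0813  0.1539] yaw -8.06 shift [18.02  0.2   1.24] turn [-0.12  0.48 -0.06] q6 1.29 F [-0.8  0.4 -0.1] w 0.039
```

View pics/s13c.png

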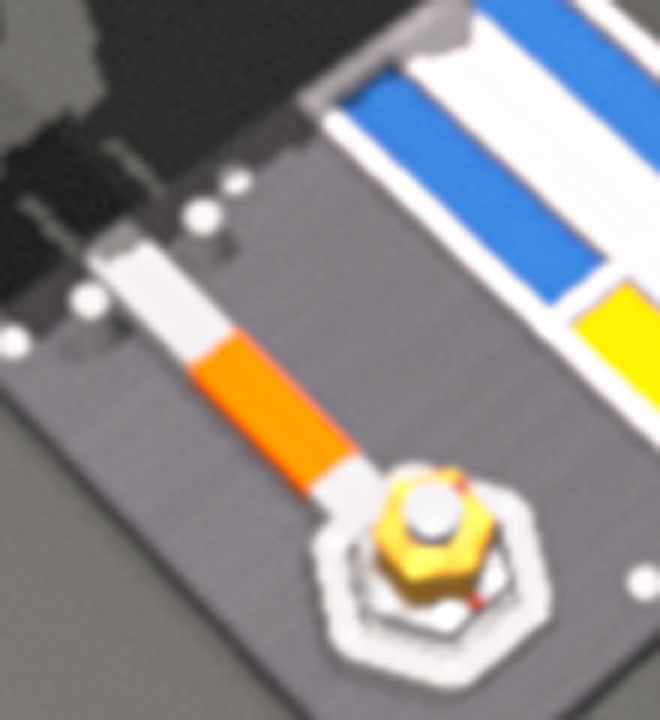

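View pics/t13c.png

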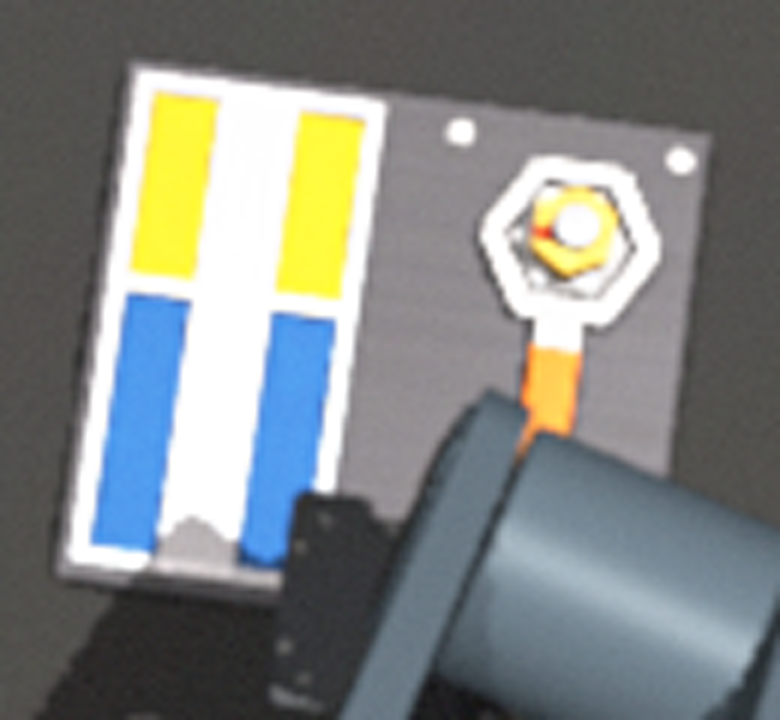

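View enlarged.

Run:
```python
from ringm import *
a=cv2.imread("pics/s13.png");b=cv2.imread("pics/t13.png")
A=cv2.resize(a[300:340,288:328],None,fx=10,fy=10,interpolation=cv2.INTER_CUBIC)
B=cv2.resize(b[188:218,360:390],None,fx=13.3333,fy=13.3333,interpolation=cv2.INTER_CUBIC)
cv2.imwrite("pics/nut13.png",np.hstack([A,B]))
for n,im,c0 in(("scene",a,(307,317)),("top",b,(376,203))):
    h,s,v=cv2.split(cv2.cvtColor(im,cv2.COLOR_BGR2HSV))
    red=((h<8)|(h>172))&(s>100)&(v>80)
    for c in blobs(red,0):
        q=c[:,0].mean(0)
        if np.hypot(*(q-c0))<20: print(n,"red",q,len(c),ray(n,q,.065)[0,:2],ray(n,q,.04)[0,:2])
    m=np.zeros(h.shape,bool);m[c0[1]-20:c0[1]+20,c0[0]-20:c0[0]+20]=1
    g=(h>=8)&(h<34)&(s>90)&(v>170)&m
    c=max(blobs(g,20),key=cv2.contourArea);hull=cv2.convexHull(c)
    w=ray(n,hull[:,0].astype(float),.065)[:,:2]*1000
    print(n,np.round(w-w.mean(0),1).tolist())
```

```text
scene red [313.6 329.8] 5 [ 0.65914998 -0.11663407] [ 0.65234174 -0.10754013]
scene red [311.5 310.5] 2 [ 0.63245204 -0.09026933] [ 0.62489059 -0.08043158]
scene [[-5.4, 22.1], [14.1, 15.4], [18.8, 4.1], [18.5, -1.2], [13.0, -8.3], [6.3, -14.0], [2.4, -14.8], [-5.4, -13.9], [-10.5, -10.6], [-11.8, -9.1], [-15.3, 3.3], [-15.2, 8.6], [-9.5, 18.6]]
top red [371. 203.] 1 [ 0.62936211 -0.09646463] [ 0.63360282 -0.09833914]
top [[18.8, -6.6], [8.9, -16.2], [4.0, -16.2], [-10.8, -11.2], [-13.3, -8.7], [-15.7, -1.4], [-15.7, 5.9], [-5.8, 18.0], [-0.8, 17.9], [11.5, 15.4], [18.9, 3.2]]
```

View pics/nut13.png

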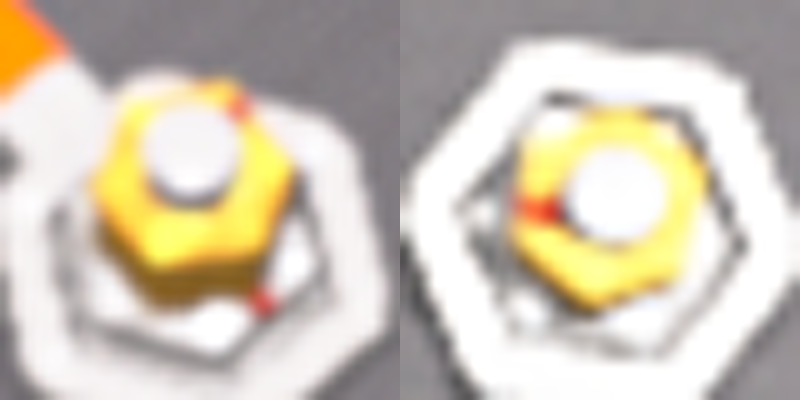

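Call:
{"name": "drive_tool", "arguments": {"targets": [3,0,0,0,0,-7,6,0,0,0,0,-14,9,0.1,0.3,0,0,-21,12,0.1,0.6,0,0,-28,15,0.2,1,0,0,-35,17,0.2,1.2,0,0,-42,18,0.2,1.2,0,0,-49,18,0.2,1.2,0,0,-56,18,0.2,1.2,0,0,-60,18,0.2,1.2,0,0,-60,18,0.2,1.2,0,0,-60,18,0.2,1.2,0,0,-60], "grip": -0.15}}

```text
time: 11.12
position: [0.641, -0.1111, 0.1421]
tool_rot: [0.899, 0.437, 0.0, 0.0]
ft_force: [-0.5, -0.3, 0.4]
grip_width: 0.0501
```

```bash
python3 go.py .6337 -.1085 .09 52;python3 - <<'E'
from ringm import *
im,d=snap("scene","s14");crop(im,220,180,370,350,4,"s14c")
E
```

```text
t 11.12 pos [ 0.641  -0.1111  0.1421] yaw 51.86 shift [-0.25 -0.74  5.21] turn [ 0.04 -0.01 -0.14] q6 0.32 F [-0.5 -0.3  0.4] w 0.0501
```

View pics/s14c.png

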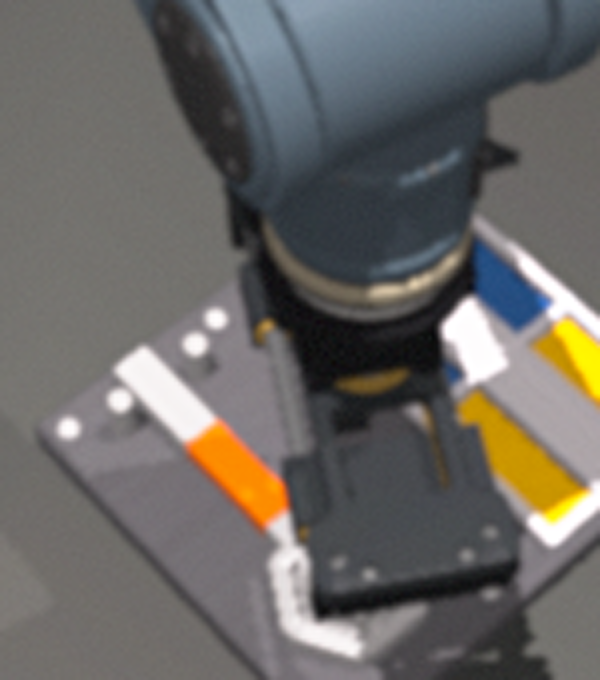

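Call:
{"name": "drive_tool", "arguments": {"targets": [-0.25,-0.74,1,0,0,-7,-0.25,-0.74,2,0,0,-14,-0.25,-0.74,3,0,0,-21,-0.25,-0.74,4,0,0,-28,-0.25,-0.74,4,0,0,-35,-0.25,-0.74,4,0,0,-42,-0.25,-0.74,4,0,0,-49,-0.25,-0.74,4,0,0,-56,-0.25,-0.74,4,0,0,-60,-0.25,-0.74,4,0,0,-60,-0.25,-0.74,4,0,0,-60]}}

```text
time: 12.08
position: [0.6331, -0.1084, 0.1024]
tool_rot: [0.561, 0.828, 0.0, 0.0]
ft_force: [0.5, -0.0, 0.5]
grip_width: 0.0502
```

```bash
python3 go.py .6337 -.1085 .09 112;python3 - <<'E'
from ringm import *
im,d=snap("scene","s15");crop(im,220,200,370,350,5,"s15c")
E
python3 go.py .6337 -.1085 .09 112
```

```text
t 12.08 pos [ 0.6331 -0.1084  0.1024] yaw 111.8 shift [-0.03  0.05  1.24] turn [ 0.02  0.02 -0.2 ] q6 -0.72 F [ 0.5 -0.   0.5] w 0.0502
t 12.13 pos [ 0.6331 -0.1084  0.1024] yaw 111.82 shift [-0.03  0.05  1.24] turn [ 0.02  0.01 -0.18] q6 -0.72 F [-0.1  0.3 -0.2] w 0.0495
```

View pics/s15c.png

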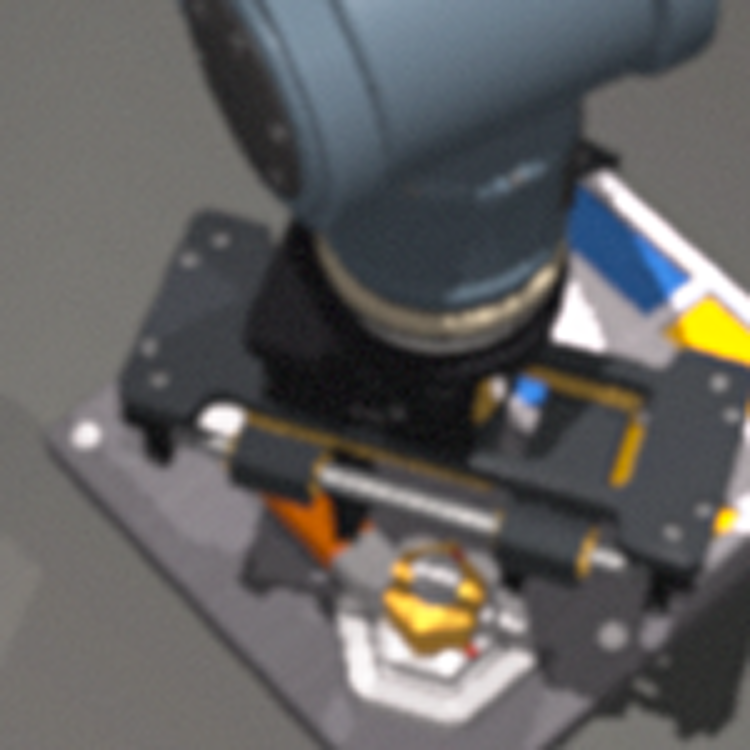

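Call:
{"name": "drive_tool", "arguments": {"targets": [0,0.05,1,0,0,0,0,0.05,2,0,0,0,0,0.05,3,0,0,0,0,0.05,4,0,0,0,0,0.05,5,0,0,0,0,0.05,5.5,0,0,0,0,0.05,5.5,0,0,0,0,0.05,5.5,0,0,0]}}

```text
time: 12.8
position: [0.6331, -0.1081, 0.0466]
tool_rot: [0.56, 0.829, -0.0, -0.0]
ft_force: [-0.8, -0.4, 0.5]
grip_width: 0.0502
```

```bash
python3 go.py .6337 -.1085 .047 112;python3 - <<'E'
from ringm import *
im,d=snap("scene","s16");crop(im,220,200,370,350,5,"s16c")
E
```

```text
t 12.8 pos [ 0.6331 -0.1081  0.0466] yaw 111.95 shift [-0.06  0.04 -0.04] turn [-0.04 -0.04 -0.05] q6 -0.73 F [-0.8 -0.4  0.5] w 0.0502
```

View pics/s16c.png

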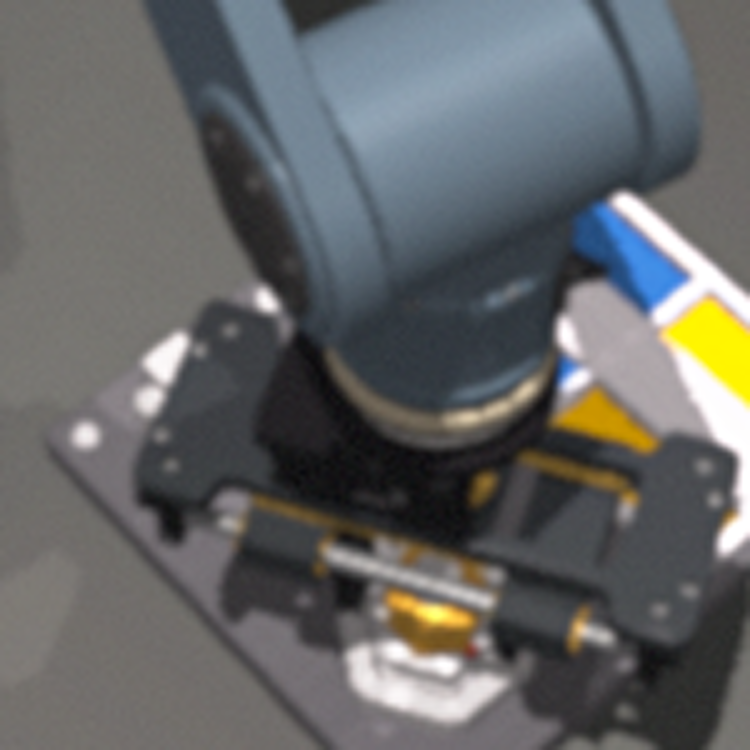

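Call:
{"name": "drive_tool", "arguments": {"targets": [0,0,0,0,0,0,0,0,0,0,0,0,0,0,0,0,0,0,0,0,0,0,0,0,0,0,0,0,0,0], "grip": 1, "squeeze": 15}}

```text
time: 13.27
position: [0.6334, -0.1084, 0.0478]
tool_rot: [0.559, 0.829, -0.0, 0.0]
ft_force: [-0.9, -0.8, 2.3]
grip_width: 0.0318
```

```bash
python3 go.py .6337 -.1085 .047 112; python3 -c "
from h import *
o=robot.get_obs();R=Rn.from_quat(o['tool_rot']).as_matrix();print(R.T@o['ft_force'],o['moment'])"
```

```text
t 13.27 pos [ 0.6334 -0.1084  0.0478] yaw 111.97 shift [-0.02  0.03  0.08] turn [-0.    0.03 -0.03] q6 -0.73 F [-0.9 -0.8  2.3] w 0.0318
[-0.41139994 -1.14175248 -2.30509485] [-0.1229116   0.03797352  0.03972814]
```

Call:
{"name": "drive_tool", "arguments": {"targets": [0,0,0,0,0,0,0,0,0,0,0,4,0,0,0,0,0,8,0,0,0,0,0,12,0,0,0,0,0,16,0,0,0,0,0,20,0,0,0,0,0,24,0,0,0,0,0,28,0,0,0,0,0,32,0,0,0,0,0,36,0,0,0,0,0,40,0,0,0,0,0,40], "grip": 1, "squeeze": 35}}

```text
time: 14.27
position: [0.6324, -0.1084, 0.0478]
tool_rot: [0.81, 0.587, -0.001, -0.0]
ft_force: [-3.8, -1.3, 4.7]
grip_width: 0.0319
```

```bash
python3 go.py .6337 -.1085 .047 72; python3 -c "
from h import *
o=robot.get_obs();R=Rn.from_quat(o['tool_rot']).as_matrix();print(R.T@o['ft_force'],o['moment'])
im,d=snap('scene','s17');crop(im,220,200,370,350,5,'s17c')"
```

```text
t 14.27 pos [ 0.6324 -0.1084  0.0478] yaw 71.9 shift [0.03 0.12 0.08] turn [-0.1   0.05 -0.1 ] q6 -0.03 F [-3.8 -1.3  4.7] w 0.0319
[-2.46669132 -3.20445521 -4.65067219] [-0.32033957  0.5121177  -0.02544287]
```

View pics/s17c.png

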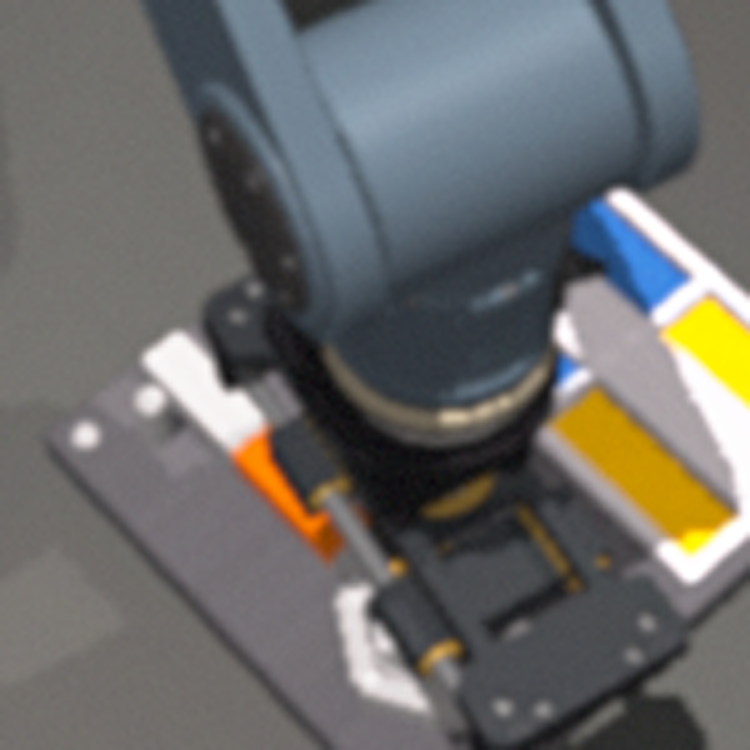

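Call:
{"name": "drive_tool", "arguments": {"targets": [0,0,0,0,0,4,0,0,0,0,0,8,0,0,0,0,0,12,0,0,0,0,0,16,0,0,0,0,0,20,0,0,0,0,0,24,0,0,0,0,0,28,0,0,0,0,0,32,0,0,0,0,0,36,0,0,0,0,0,40,0,0,0,0,0,44,0,0,0,0,0,44]}}

```text
time: 15.32
position: [0.6316, -0.1078, 0.0478]
tool_rot: [0.97, 0.241, -0.002, -0.001]
ft_force: [-5.0, 0.8, 6.2]
grip_width: 0.0318
```

```bash
cat > f.py <<'E'
from h import *
o=robot.get_obs();R=Rn.from_quat(o['tool_rot']).as_matrix();print("Ftool",np.round(R.T@o['ft_force'],1),"Mtool",np.round(R.T@o['moment'],3),"tq",np.round(o["joint_torque"],2))
E
python3 go.py .6337 -.1085 .047 28;python3 f.py
```

```text
t 15.32 pos [ 0.6316 -0.1078  0.0478] yaw 27.93 shift [0.15 0.16 0.08] turn [-0.14  0.17 -0.07] q6 0.74 F [-5.   0.8  6.2] w 0.0318
Ftool [-4.1 -3.1 -6.2] Mtool [ 0.29  -0.783  0.055] tq [  0.73 -45.42 -13.72   0.51  -1.32   0.33]
```

Call:
{"name": "drive_tool", "arguments": {"targets": [0,0,0,0,0,3,0,0,0,0,0,6,0,0,0,0,0,9,0,0,0,0,0,12,0,0,0,0,0,15,0,0,0,0,0,18,0,0,0,0,0,20,0,0,0,0,0,20]}}

```text
time: 15.98
position: [0.6314, -0.1073, 0.0477]
tool_rot: [0.998, 0.07, -0.002, -0.001]
ft_force: [-6.1, 1.3, 6.5]
grip_width: 0.0316
```

```bash
python3 go.py .6337 -.1085 .047 8;python3 f.py; python3 -c "
from h import *
im,d=snap('scene','s18');crop(im,220,200,370,350,5,'s18c')"
```

```text
t 15.98 pos [ 0.6314 -0.1073  0.0477] yaw 8.0 shift [0.21 0.15 0.07] turn [-0.11  0.22 -0.  ] q6 1.09 F [-6.1  1.3  6.5] w 0.0316
Ftool [-5.8 -2.2 -6.5] Mtool [ 0.269 -0.807  0.004] tq [  0.06 -45.28 -13.92   0.3   -1.48   0.17]
```

View pics/s18c.png

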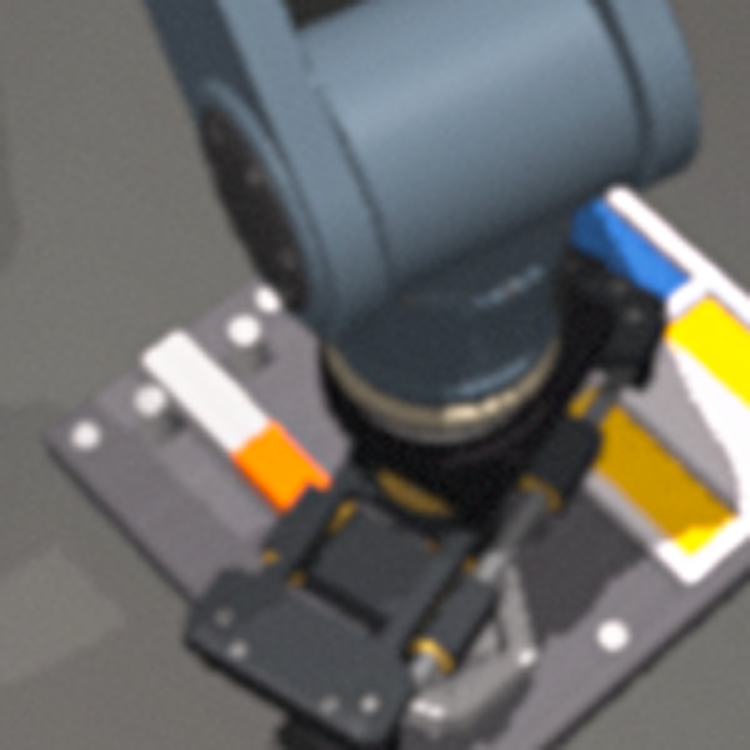

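Call:
{"name": "drive_tool", "arguments": {"targets": [0,0,0,0,0,3,0,0,0,0,0,6,0,0,0,0,0,9,0,0,0,0,0,10,0,0,0,0,0,10]}}

```text
time: 16.45
position: [0.6314, -0.1071, 0.0477]
tool_rot: [1.0, -0.017, -0.002, -0.001]
ft_force: [-4.3, 1.5, 7.1]
grip_width: 0.032
```

```bash
python3 go.py .6337 -.1085 .047 -2;python3 f.py
```

```text
t 16.45 pos [ 0.6314 -0.1071  0.0477] yaw -1.97 shift [0.23 0.14 0.07] turn [-0.09  0.25  0.03] q6 1.26 F [-4.3  1.5  7.1] w 0.032
Ftool [-4.3 -1.4 -7.1] Mtool [ 0.15  -0.849  0.007] tq [ -0.35 -45.25 -13.99   0.18  -1.53   0.12]
```

Call:
{"name": "drive_tool", "arguments": {"targets": [0,0,0,0,0,2,0,0,0,0,0,4,0,0,0,0,0,6,0,0,0,0,0,7,0,0,0,0,0,7]}}

```text
time: 16.87
position: [0.6314, -0.1069, 0.0478]
tool_rot: [0.997, -0.078, -0.002, -0.001]
ft_force: [-4.6, 1.0, 7.2]
grip_width: 0.0316
```

```bash
python3 go.py .6337 -.1085 .047 -9;python3 f.py; python3 -c "
from h import *
im,d=snap('scene','s19');crop(im,220,200,370,350,5,'s19c')"
```

```text
t 16.87 pos [ 0.6314 -0.1069  0.0478] yaw -8.93 shift [0.25 0.12 0.08] turn [-0.06  0.26  0.07] q6 1.38 F [-4.6  1.   7.2] w 0.0316
Ftool [-4.7 -0.3 -7.1] Mtool [ 0.178 -0.883 -0.158] tq [ -0.77 -45.24 -14.01   0.15  -1.55   0.23]
```

View pics/s19c.png

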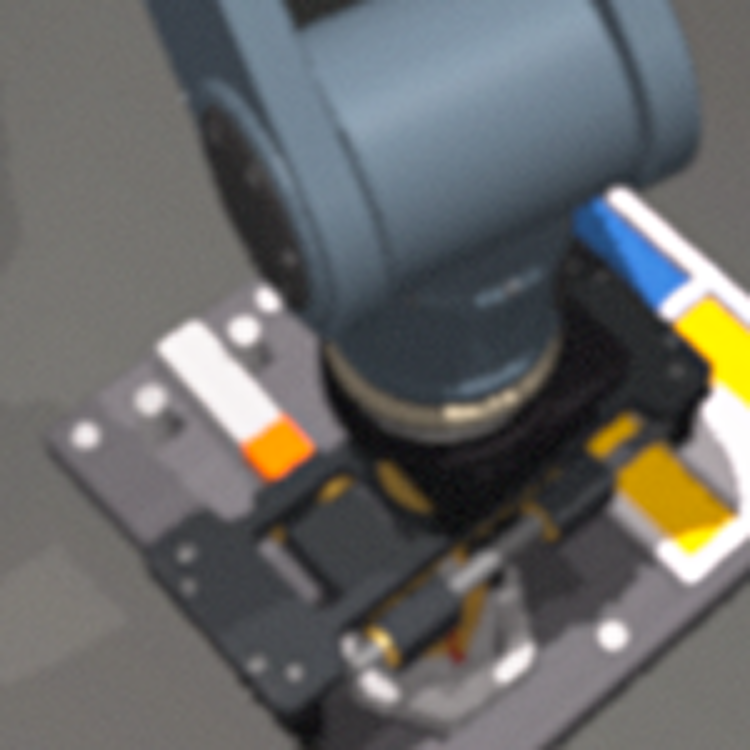

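Call:
{"name": "drive_tool", "arguments": {"targets": [0,0,0,0,0,2,0,0,0,0,0,4,0,0,0,0,0,4,0,0,0,0,0,4]}}

```text
time: 17.25
position: [0.6318, -0.1069, 0.0478]
tool_rot: [0.994, -0.111, -0.002, -0.0]
ft_force: [-3.8, 1.7, 7.5]
grip_width: 0.0314
```

```bash
python3 go.py .6337 -.1085 .047 -13;python3 f.py; python3 -c "
from h import *
im,d=snap('scene','s20');crop(im,220,200,370,350,5,'s20c')"
```

```text
t 17.25 pos [ 0.6318 -0.1069  0.0478] yaw -12.76 shift [0.22 0.11 0.08] turn [-0.02  0.21  0.24] q6 1.45 F [-3.8  1.7  7.5] w 0.0314
Ftool [-4.1 -0.8 -7.5] Mtool [ 0.264 -0.751 -0.627] tq [ -1.53 -45.45 -13.73   0.32  -1.38   0.66]
```

View pics/s20c.png

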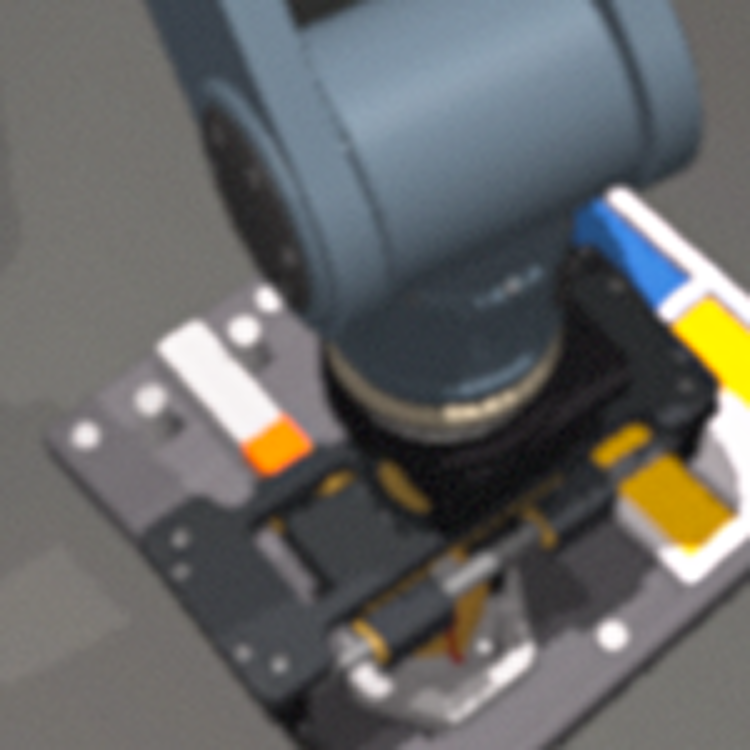

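Call:
{"name": "drive_tool", "arguments": {"targets": [0,0,0,0,0,0,0,0,0,0,0,-2,0,0,0,0,0,-4,0,0,0,0,0,-5,0,0,0,0,0,-5]}}

```text
time: 17.72
position: [0.6318, -0.107, 0.0478]
tool_rot: [0.998, -0.069, -0.002, -0.001]
ft_force: [-4.0, 2.4, 6.7]
grip_width: 0.0321
```

```bash
python3 go.py .6337 -.1085 .047 -13;python3 f.py
```

```text
t 17.72 pos [ 0.6318 -0.107   0.0478] yaw -7.92 shift [0.21 0.12 0.08] turn [-0.07  0.21  5.08] q6 1.37 F [-4.   2.4  6.7] w 0.0321
Ftool [-4.3 -1.9 -6.7] Mtool [ 0.165 -0.77   0.017] tq [-6.800e-01 -4.542e+01 -1.376e+01  3.000e-02 -1.390e+00 -7.000e-02]
```

Call:
{"name": "drive_tool", "arguments": {"targets": [0,0,0,0,0,0,0,0,0,0,0,0,0,0,0,0,0,0,0,0,0,0,0,0,0,0,0,0,0,0], "grip": -0.1}}

```text
time: 18.13
position: [0.6336, -0.1082, 0.047]
tool_rot: [0.998, -0.07, 0.0, -0.0]
ft_force: [0.7, 0.2, 0.2]
grip_width: 0.0471
```

```bash
python3 go.py .6337 -.1085 .047 -13;python3 f.py
```

```text
t 18.13 pos [ 0.6336 -0.1082  0.047 ] yaw -8.04 shift [0.01 0.02 0.  ] turn [-0.   -0.01  4.96] q6 1.37 F [0.7 0.2 0.2] w 0.0471
Ftool [ 0.7 -0.3 -0.2] Mtool [ 0.026 -0.109 -0.079] tq [ 2.000e-02 -4.899e+01 -1.243e+01  4.000e-02 -7.000e-02 -0.000e+00]
```

Call:
{"name": "drive_tool", "arguments": {"targets": [0,0,-1,0,0,0,0,0,-3,0,0,0,0,0,-6,0,0,0,0,0,-9,0,0,0,0,0,-11,0,0,0,-4,0,-11,0,0,0,-8,0,-11,0,0,0,-12,0,-11,0,0,0,-16,0,-11,0,0,0,-17,0,-11,0,0,0,-17,0,-11,0,0,0,-17,0,-11,0,0,0]}}

```text
time: 19.13
position: [0.4665, -0.0851, 0.1583]
tool_rot: [0.998, -0.07, 0.002, 0.001]
ft_force: [0.7, 0.2, -0.5]
grip_width: 0.0479
```

```bash
python3 go.py .5612 -.0977 .14 -8;python3 - <<'E'
from ringm import *
im,d=snap("scene","s21");crop(im,235,230,345,350,6,"s21c")
im,d=snap("top","t21");crop(im,280,165,410,285,6,"t21c")
E
```

```text
t 19.13 pos [ 0.4665 -0.0851  0.1583] yaw -8.08 shift [ 9.55 -0.08  1.86] turn [ 0.05 -0.21 -0.08] q6 1.29 F [ 0.7  0.2 -0.5] w 0.0479
```

View pics/s21c.png

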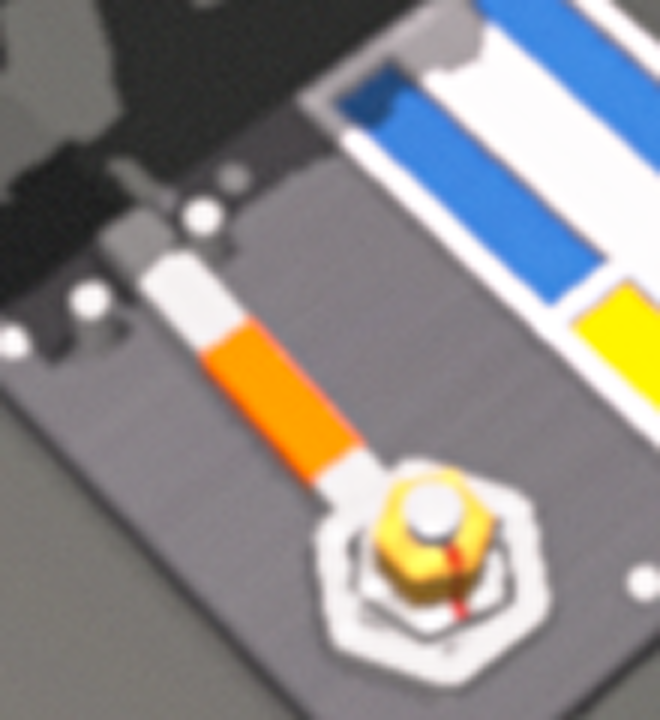

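View pics/t21c.png

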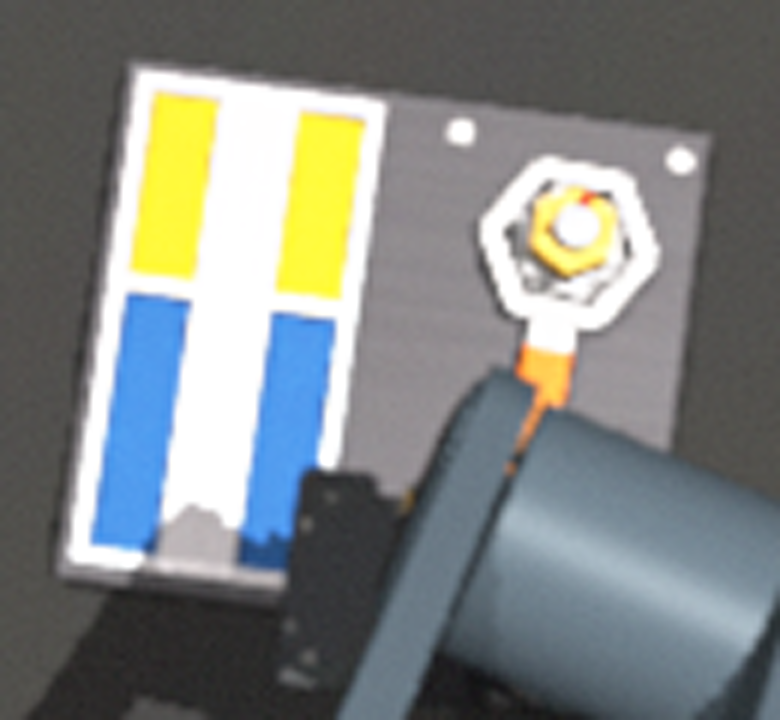

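```bash
python3 - <<'E'
from ringm import *
im=cv2.imread("pics/s21.png");h,s,v=cv2.split(cv2.cvtColor(im,cv2.COLOR_BGR2HSV))
for tag in("s13","s21"):
    im=cv2.imread(f"pics/{tag}.png");h,s,v=cv2.split(cv2.cvtColor(im,cv2.COLOR_BGR2HSV))
    for c in blobs((h>=5)&(h<20)&(s>150)&(v>150),80):
        q=cen(c)
        if np.hypot(q[0]-280,q[1]-297)<25:
            w=((ray("scene",c[:,0].astype(float),.034)[:,:2]+C)*1000).astype(np.float32)
            print(tag,np.round(q,1),ray("scene",q,.034)[0,:2]+C,cv2.minAreaRect(w))
E
python3 go.py .5612 -.0977 .14 -8
```

```text
s13 [279.6 298.4] [ 0.56125321 -0.10011128] ((560.3739624023438, -100.28091430664062), (22.156972885131836, 54.758209228515625), 82.55772399902344)
s21 [281.  296.5] [ 0.56059067 -0.09545614] ((560.71923828125, -95.38993835449219), (22.52462387084961, 55.84353256225586), 79.71711730957031)
t 19.23 pos [ 0.468  -0.0855  0.158 ] yaw -8.05 shift [ 9.39 -0.1   1.84] turn [ 0.06 -0.25 -0.05] q6 1.29 F [0.9 0.7 0.3] w 0.0479
```

```bash
python3 go.py .5605 -.0930 .06 -10.5
```

```text
t 19.23 pos [ 0.468  -0.0855  0.158 ] yaw -8.05 shift [ 9.22 -0.57  9.84] turn [ 0.06 -0.26  2.45] q6 1.29 F [0.9 0.7 0.3] w 0.0479
```

Call:
{"name": "drive_tool", "arguments": {"targets": [3,-0.2,1,0,0,1,6,-0.4,3,0,0,2,9,-0.57,5,0,0,2.4,9.2,-0.57,8,0,0,2.4,9.2,-0.57,9.8,0,0,2.4,9.2,-0.57,9.8,0,0,2.4,9.2,-0.57,9.8,0,0,2.4]}}

```text
time: 19.82
position: [0.5577, -0.0916, 0.058]
tool_rot: [0.996, -0.091, -0.001, -0.0]
ft_force: [0.6, -1.0, 0.8]
grip_width: 0.048
```

```bash
python3 go.py .5605 -.0930 .0245 -10.5; python3 -c "
from h import *
im,d=snap('scene','s22');crop(im,220,200,370,350,5,'s22c')"
```

```text
t 19.82 pos [ 0.5577 -0.0916  0.058 ] yaw -10.43 shift [0.31 0.09 3.35] turn [-0.02  0.09  0.07] q6 1.39 F [ 0.6 -1.   0.8] w 0.048
```

View pics/s22c.png

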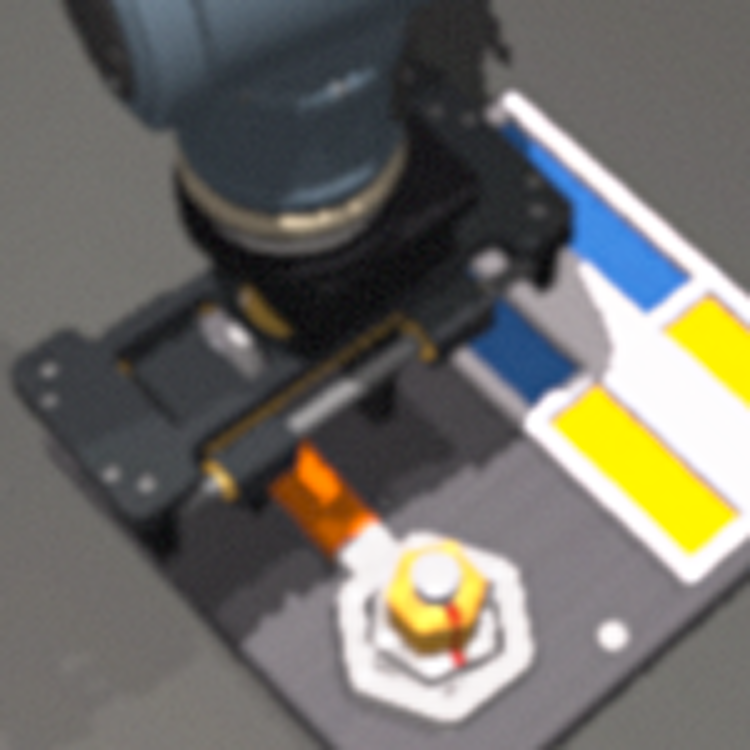

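Handle lies between the fingers. Down to grasp height.

Call:
{"name": "drive_tool", "arguments": {"targets": [0.15,0.05,1,0,0,0,0.3,0.09,2,0,0,0,0.3,0.09,3,0,0,0,0.3,0.09,3.35,0,0,0,0.3,0.09,3.35,0,0,0,0.3,0.09,3.35,0,0,0]}}

```text
time: 20.37
position: [0.5594, -0.093, 0.0255]
tool_rot: [0.996, -0.091, -0.0, -0.0]
ft_force: [-0.6, -0.3, 0.3]
grip_width: 0.0483
```

```bash
python3 go.py .5605 -.0930 .0245 -10.5; python3 f.py
```

```text
t 20.37 pos [ 0.5594 -0.093   0.0255] yaw -10.45 shift [ 0.1  -0.02  0.1 ] turn [-0.01  0.04  0.05] q6 1.39 F [-0.6 -0.3  0.3] w 0.0483
Ftool [-0.5  0.4 -0.3] Mtool [ 0.057 -0.007 -0.02 ] tq [-2.000e-02 -4.384e+01 -8.740e+00  3.000e-02 -6.000e-02 -0.000e+00]
```

Call:
{"name": "drive_tool", "arguments": {"targets": [0,0,0.2,0,0,0,0,0,0.2,0,0,0,0,0,0.2,0,0,0,0,0,0.2,0,0,0,0,0,0.2,0,0,0,0,0,0.2,0,0,0], "grip": 1, "squeeze": 60}}

```text
time: 20.87
position: [0.5599, -0.0932, 0.024]
tool_rot: [0.996, -0.091, 0.0, 0.0]
ft_force: [0.1, 0.1, 0.3]
grip_width: 0.0193
```

```bash
python3 go.py .5605 -.0930 .0245 -10.5; python3 f.py
```

```text
t 20.87 pos [ 0.5599 -0.0932  0.024 ] yaw -10.45 shift [ 0.06 -0.03 -0.05] turn [ 0.01 -0.02  0.05] q6 1.39 F [0.1 0.1 0.3] w 0.0193
Ftool [ 0.1 -0.1 -0.3] Mtool [-0.095 -0.014  0.066] tq [  0.53 -43.91  -8.72   0.08  -0.09  -0.09]
```

Call:
{"name": "drive_tool", "arguments": {"targets": [0,0,-0.1,0,0,0,0,0,-0.2,0,0,0,0,0,-0.3,0,0,0,0,0,-0.4,0,0,0,0,0,-0.5,0,0,0,0,0,-0.6,0,0,0,0,0,-0.7,0,0,0,0,0,-0.8,0,0,0,0,0,-0.9,0,0,0,0,0,-1.0,0,0,0,0,0,-1.1,0,0,0,0,0,-1.2,0,0,0]}}

```text
time: 21.87
position: [0.5593, -0.0928, 0.0359]
tool_rot: [0.996, -0.091, -0.0, -0.0]
ft_force: [0.1, -0.4, -3.4]
grip_width: 0.0191
```

```bash
python3 go.py .5605 -.0930 .0245 -10.5; python3 f.py; python3 -c "
from h import *
im,d=snap('scene','s23');crop(im,220,200,370,350,5,'s23c')"
```

```text
t 21.87 pos [ 0.5593 -0.0928  0.0359] yaw -10.43 shift [ 0.13 -0.    1.14] turn [-0.01  0.05  0.07] q6 1.39 F [ 0.1 -0.4 -3.4] w 0.0191
Ftool [0.2 0.3 3.4] Mtool [-0.098 -0.128 -0.045] tq [ 3.300e-01 -4.581e+01 -9.850e+00  2.000e-01 -1.000e-01  4.000e-02]
```

View pics/s23c.png

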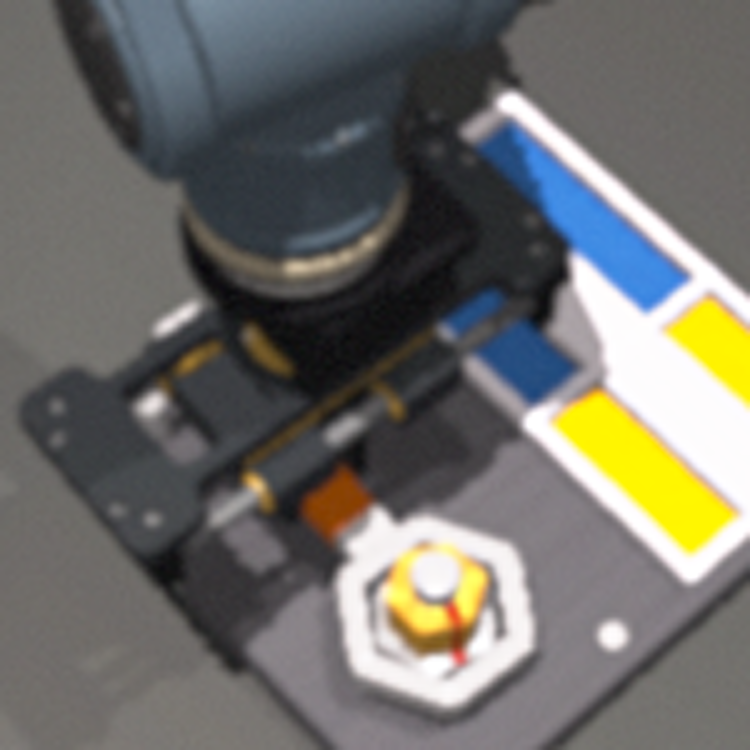

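Clean lift, no binding. Continue straight up, well above the stud.

Call:
{"name": "drive_tool", "arguments": {"targets": [0,0,-0.5,0,0,0,0,0,-1,0,0,0,0,0,-2,0,0,0,0,0,-3.5,0,0,0,0,0,-5,0,0,0,0,0,-7,0,0,0,0,0,-9,0,0,0,0,0,-11,0,0,0,0,0,-11,0,0,0,0,0,-11,0,0,0]}}

```text
time: 22.75
position: [0.5606, -0.0931, 0.1474]
tool_rot: [0.996, -0.091, 0.002, 0.0]
ft_force: [-0.4, -0.0, -3.3]
grip_width: 0.0193
```

```bash
python3 go.py .3782 -.3395 .14 4.5; python3 -c "
from h import *
im,d=snap('scene','s24');crop(im,220,180,370,350,4,'s24c')"
```

```text
t 22.75 pos [ 0.5606 -0.0931  0.1474] yaw -10.45 shift [-13.47  27.53   0.7 ] turn [  0.05  -0.2  -14.95] q6 1.39 F [-0.4 -0.  -3.3] w 0.0193
```

View pics/s24c.png

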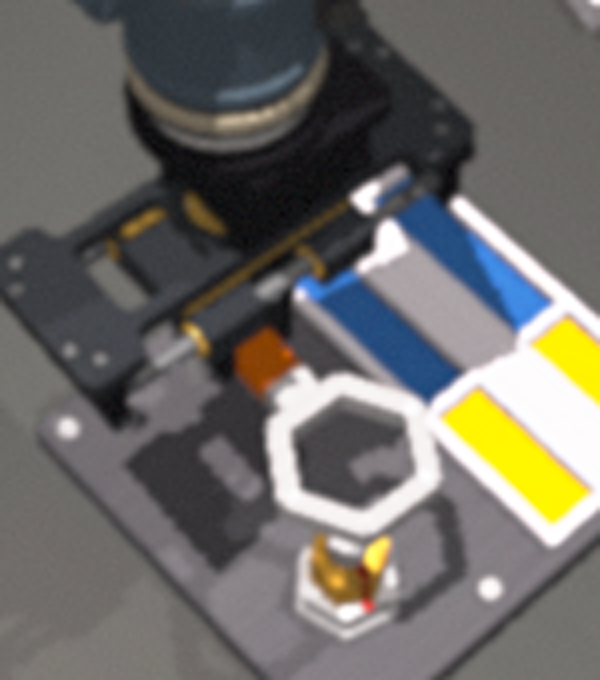

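Call:
{"name": "drive_tool", "arguments": {"targets": [-1.5,3,0,0,0,-2,-3,6,0,0,0,-4,-4.5,9,0,0,0,-6,-6,12,0,0,0,-8,-7.5,15,0,0,0,-10,-9,18,0,0,0,-12,-10.5,21,0,0,0,-14,-12,24,0,0,0,-15,-13,26.5,0,0,0,-15.2,-13.5,27.5,0,0,0,-15.2,-13.5,27.6,0,0,0,-15.2,-13.5,27.6,0,0,0,-15.2]}}

```text
time: 23.8
position: [0.3764, -0.3393, 0.1448]
tool_rot: [0.999, 0.041, -0.0, -0.001]
ft_force: [0.1, 1.1, -3.6]
grip_width: 0.0192
```

```bash
python3 go.py .3785 -.3400 .03 4.9; python3 -c "
from h import *
im,d=snap('scene','s25');crop(im,40,180,240,400,3,'s25c')"
```

```text
t 23.8 pos [ 0.3764 -0.3393  0.1448] yaw 4.65 shift [ 0.21  0.12 11.48] turn [-0.16  0.05 -0.25] q6 0.53 F [ 0.1  1.1 -3.6] w 0.0192
```

View pics/s25c.png

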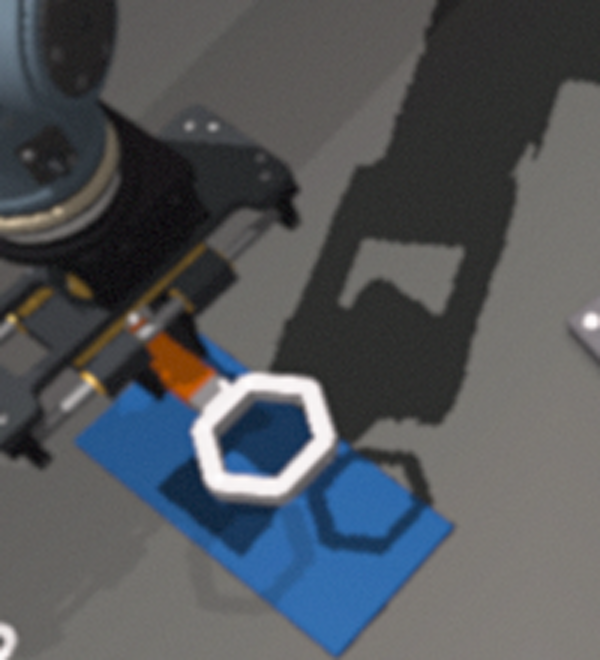

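Call:
{"name": "drive_tool", "arguments": {"targets": [0.1,0.1,2,0,0,0,0.2,0.1,4,0,0,0,0.2,0.1,6,0,0,0,0.2,0.1,8,0,0,0,0.2,0.1,10,0,0,0,0.2,0.1,11.5,0,0,0,0.2,0.1,12.5,0,0,0,0.2,0.1,13,0,0,0,0.2,0.1,13.2,0,0,0,0.2,0.1,13.2,0,0,0,0.2,0.1,13.2,0,0,0]}}

```text
time: 24.77
position: [0.3796, -0.341, 0.0144]
tool_rot: [0.999, 0.042, 0.0, 0.001]
ft_force: [0.8, -0.5, -3.1]
grip_width: 0.0194
```

```bash
python3 go.py .3785 -.3400 .0102 4.9; python3 f.py
```

```text
t 24.77 pos [ 0.3796 -0.341   0.0144] yaw 4.78 shift [-0.1  -0.11  0.42] turn [ 0.07 -0.04 -0.12] q6 0.54 F [ 0.8 -0.5 -3.1] w 0.0194
Ftool [0.7 0.6 3.1] Mtool [-0.018 -0.081  0.044] tq [ 1.000e-01 -4.171e+01 -6.160e+00  7.000e-02 -2.000e-02  0.000e+00]
```

Call:
{"name": "drive_tool", "arguments": {"targets": [0,0,0.2,0,0,0,0,0,0.4,0,0,0,0,0,0.45,0,0,0,0,0,0.45,0,0,0]}}

```text
time: 25.1
position: [0.3793, -0.3413, 0.0099]
tool_rot: [0.999, 0.041, 0.0, 0.001]
ft_force: [0.1, -0.0, 3.9]
grip_width: 0.019
```

```bash
python3 go.py .3785 -.3400 .0102 4.9; python3 f.py
```

```text
t 25.1 pos [ 0.3793 -0.3413  0.0099] yaw 4.73 shift [-0.07 -0.13 -0.03] turn [ 0.06 -0.05 -0.17] q6 0.54 F [ 0.1 -0.   3.9] w 0.019
Ftool [ 0.1  0.  -3.9] Mtool [ 0.1   -0.03   0.044] tq [-1.500e-01 -3.966e+01 -5.700e+00 -3.000e-02 -1.200e-01 -2.000e-02]
```

Contact with the mat (Fz went from −3 to +4 N). Release, then lift.

Call:
{"name": "drive_tool", "arguments": {"targets": [0,0,0,0,0,0,0,0,0,0,0,0,0,0,0,0,0,0,0,0,0,0,0,0,0,0,0,0,0,0], "grip": 0.0}}

```text
time: 25.52
position: [0.379, -0.3408, 0.0092]
tool_rot: [0.999, 0.041, -0.0, -0.0]
ft_force: [0.1, 0.2, 0.3]
grip_width: 0.0407
```

```bash
python3 go.py .3785 -.3400 .2 4.9; python3 f.py
```

```text
t 25.52 pos [ 0.379  -0.3408  0.0092] yaw 4.75 shift [ -0.04  -0.09 -19.08] turn [-0.    0.   -0.15] q6 0.54 F [0.1 0.2 0.3] w 0.0407
Ftool [ 0.1 -0.2 -0.3] Mtool [ 0.06  -0.003 -0.027] tq [-0.000e+00 -4.085e+01 -5.710e+00  4.000e-02 -1.000e-02 -0.000e+00]
```

Call:
{"name": "drive_tool", "arguments": {"targets": [0,0,-1,0,0,0,0,0,-4,0,0,0,0,0,-8,0,0,0,0,0,-12,0,0,0,1,-1,-16,0,0,0,4,-5,-18,0,0,0,6,-9,-19,0,0,0,8,-13,-19,0,0,0,10,-17,-19,0,0,0,12,-21,-19,0,0,0,14,-25,-19,0,0,0,15,-29,-19,0,0,0]}}

```text
time: 26.52
position: [0.4988, -0.0643, 0.2003]
tool_rot: [0.999, 0.041, 0.001, 0.0]
ft_force: [0.8, 0.2, -0.2]
grip_width: 0.0437
```

Run:
```python
from meas import *
ims,_=snap("scene","s26");imt,_=snap("top","t26")
o=robot.get_obs();print(o["time"],o["position"])
```

```text
26.6167 [ 0.49767001 -0.06010161  0.19985867]
```

View pics/s26.png

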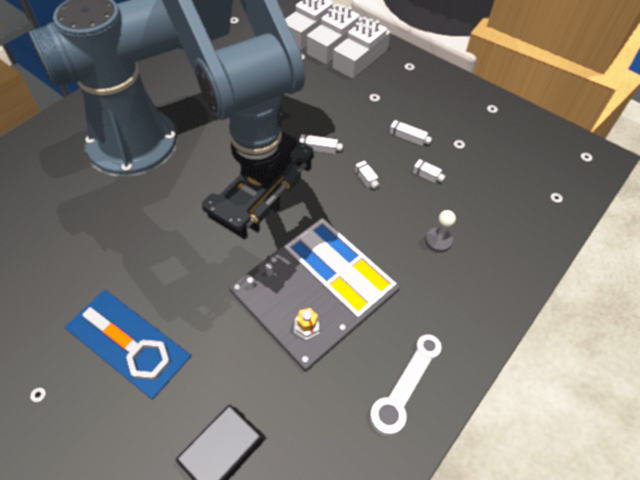

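View pics/t26.png

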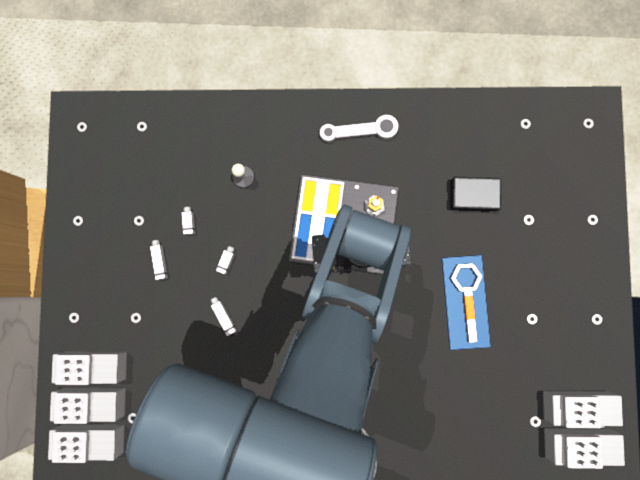

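```bash
cat > pins.py <<'E'
import sys
from meas import *
COR={"top":np.array([.0026,-.0006]),"scene":np.array([0,-.0026])}
def pins(tag,n="top",vm=110):
    im=cv2.imread(f"pics/{tag}.png");s,v=cv2.split(cv2.cvtColor(im,cv2.COLOR_BGR2HSV))[1:]
    for c in blobs((s<60)&(v>vm),100):
        if cv2.contourArea(c)>700: continue
        w=((ray(n,c[:,0].astype(float),.024)[:,:2]+COR[n])*1000).astype(np.float32)
        (cx,cy),(a,b),th=cv2.minAreaRect(w)
        if a<b: a,b,th=b,a,th-90
        if not(20<b<40 and 55<a<125): continue
        # bottom edge nearest camera pulls the blob toward the camera: shift back half the extra width
        nrm=np.array([-np.sin(np.radians(th)),np.cos(np.radians(th))])
        if nrm[1]<0:nrm=-nrm
        p=np.array([cx,cy])+nrm*(b-24-2.4)/2
        print(np.round(cen(c),0),"raw",np.round([cx,cy],1),"size",np.round([a,b],1),"yaw",round(th,1),"centre",np.round(p,1))
if __name__=="__main__": pins(sys.argv[1])
E
python3 pins.py t26; python3 go.py .60 .25 .2 7
```

```text
[471. 330.] raw [ 325.7 -343.7] size [65.6 23.5] yaw 3.2 centre [ 325.8 -345.2]
[222. 316.] raw [356.6 274.1] size [102.3  29.2] yaw 29.3 centre [355.9 275.3]
[225. 260.] raw [497.2 267.3] size [72.5 29.8] yaw -19.9 centre [497.7 268.9]
[157. 260.] raw [497.4 439.8] size [101.4  31.3] yaw 11.9 centre [496.9 442.2]
[187. 221.] raw [596.9 366.9] size [72.9 30.4] yaw 6.9 centre [596.6 368.8]
t 26.62 pos [ 0.4977 -0.0601  0.1999] yaw 5.2 shift [ 13.   -29.96   0.05] turn [-0.12 -0.01 -1.8 ] q6 1.13 F [-0.3 -0.6 -0.8] w 0.0437
```

Call:
{"name": "drive_tool", "arguments": {"targets": [2,-4,0,0,0,0,4,-8,0,0,0,0,6,-12,0,0,0,0,8,-16,0,0,0,-0.5,10,-20,0,0,0,-1,12,-24,0,0,0,-1.7,13,-28,1,0,0,-1.7,13.5,-32,2,0,0,-1.7,13.7,-36,4,0,0,-1.7,13.8,-40,6,0,0,-1.7,13.8,-41.8,8,0,0,-1.7,13.8,-41.8,8,0,0,-1.7], "grip": -0.15, "squeeze": 40}}

```text
time: 27.62
position: [0.5971, 0.3657, 0.1151]
tool_rot: [0.998, 0.058, -0.003, 0.0]
ft_force: [-0.0, -1.4, -1.1]
grip_width: 0.0505
```

Call:
{"name": "drive_tool", "arguments": {"targets": [0,0,0,0,0,0,0,0,0,0,0,0]}}

```text
time: 27.78
position: [0.6005, 0.3609, 0.1192]
tool_rot: [0.998, 0.056, -0.0, 0.001]
ft_force: [-0.3, 0.0, -0.3]
grip_width: 0.05
```

```bash
python3 go.py .5966 .3688 .012 6.9;python3 -c "
from h import *
im,d=snap('scene','s27');crop(im,330,60,530,260,4,'s27c')"
```

```text
t 27.78 pos [0.6005 0.3609 0.1192] yaw 6.48 shift [-0.29 -0.84 10.72] turn [ 0.07  0.05 -0.42] q6 1.84 F [-0.3  0.  -0.3] w 0.05
```

View pics/s27c.png

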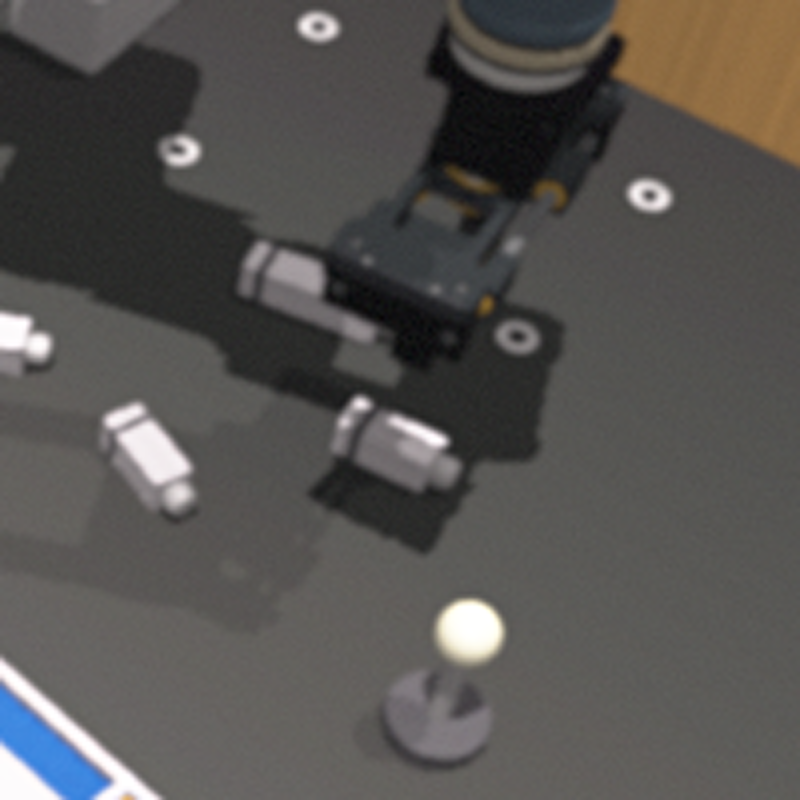

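Call:
{"name": "drive_tool", "arguments": {"targets": [-0.29,-0.84,1,0,0,0,-0.29,-0.84,3.5,0,0,0,-0.29,-0.84,6,0,0,0,-0.29,-0.84,8.5,0,0,0,-0.29,-0.84,10,0,0,0,-0.29,-0.84,10.7,0,0,0,-0.29,-0.84,10.7,0,0,0,-0.29,-0.84,10.7,0,0,0]}}

```text
time: 28.5
position: [0.5976, 0.3699, 0.013]
tool_rot: [0.998, 0.056, 0.001, -0.0]
ft_force: [-0.2, -0.3, 1.2]
grip_width: 0.0499
```

```bash
python3 go.py .5966 .3688 .012 6.9;python3 -c "
from h import *
im,d=snap('scene','s28');crop(im,380,100,500,220,5,'s28c')"
```

```text
t 28.5 pos [0.5976 0.3699 0.013 ] yaw 6.41 shift [-0.11  0.1   0.1 ] turn [-0.02 -0.08 -0.49] q6 1.85 F [-0.2 -0.3  1.2] w 0.0499
```

View pics/s28c.png

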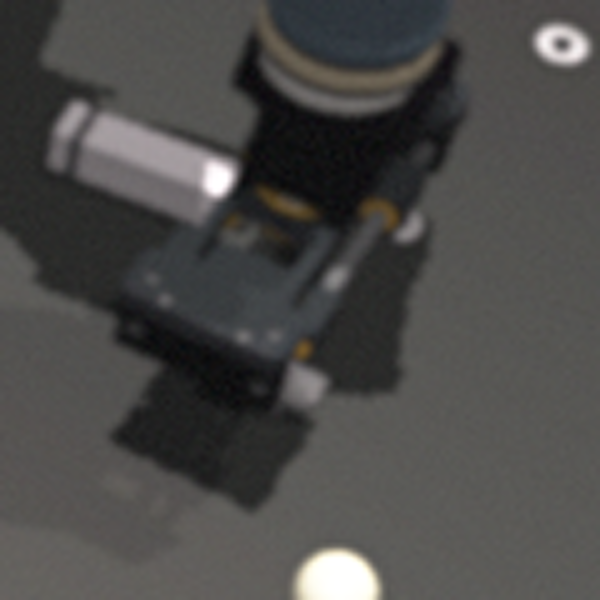

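Call:
{"name": "drive_tool", "arguments": {"targets": [0,0,0.1,0,0,0,0,0,0.1,0,0,0,0,0,0.1,0,0,0,0,0,0.1,0,0,0,0,0,0.1,0,0,0,0,0,0.1,0,0,0], "grip": 1}}

```text
time: 29.05
position: [0.5969, 0.37, 0.0117]
tool_rot: [0.998, 0.056, 0.0, 0.0]
ft_force: [-0.7, 0.3, 1.7]
grip_width: 0.0236
```

```bash
python3 go.py .6591 .0578 .14 -8;python3 f.py
```

```text
t 29.05 pos [0.5969 0.37   0.0117] yaw 6.46 shift [  2.67  31.73 -12.83] turn [-0.   -0.03 14.46] q6 1.85 F [-0.7  0.3  1.7] w 0.0236
Ftool [-0.7 -0.3 -1.7] Mtool [-0.092 -0.084 -0.027] tq [ 2.500e-01 -5.246e+01 -1.315e+01  1.100e-01 -2.100e-01  1.000e-02]
```

Call:
{"name": "drive_tool", "arguments": {"targets": [0,0,-1,0,0,0,0,0,-4,0,0,0,0,0,-8,0,0,0,0,0,-12,0,0,0,0.3,2,-14,0,0,2,0.6,6,-14.5,0,0,5,1,10,-14.5,0,0,8,1.4,14,-14.5,0,0,11,1.8,18,-14.5,0,0,14.5,2.2,22,-14.5,0,0,14.5,2.5,26,-14.5,0,0,14.5,2.7,29,-14.5,0,0,14.5]}}

```text
time: 30.05
position: [0.6566, 0.0815, 0.1568]
tool_rot: [0.997, -0.071, 0.0, 0.0]
ft_force: [0.7, 0.3, 0.1]
grip_width: 0.0235
```

```bash
python3 go.py .6591 .0578 .08 -8;python3 f.py
```

```text
t 30.05 pos [0.6566 0.0815 0.1568] yaw -8.14 shift [0.58 2.31 7.69] turn [ 0.04 -0.05 -0.14] q6 1.67 F [0.7 0.3 0.1] w 0.0235
Ftool [ 0.6 -0.4 -0.1] Mtool [ 0.05  -0.001  0.025] tq [ 1.990e+00 -4.917e+01 -1.624e+01 -2.000e-02  0.000e+00  2.800e-01]
```

Call:
{"name": "drive_tool", "arguments": {"targets": [0.1,1.5,1,0,0,0,0.1,2.6,3,0,0,0,0.1,2.6,5,0,0,0,0.1,2.6,7,0,0,0,0.1,2.6,7.5,0,0,0,0.1,2.6,7.5,0,0,0,0.1,2.6,7.5,0,0,0]}}

```text
time: 30.63
position: [0.6534, 0.0597, 0.0814]
tool_rot: [0.998, -0.07, -0.0, -0.0]
ft_force: [-0.4, 0.1, -1.0]
grip_width: 0.0238
```

```bash
python3 go.py .6591 .0578 .0325 -8;python3 f.py;python3 -c "
from h import *
im,d=snap('scene','s29');crop(im,280,180,430,330,5,'s29c')
im,d=snap('top','t29');crop(im,270,150,400,280,5,'t29c')"
```

```text
t 30.63 pos [0.6534 0.0597 0.0814] yaw -8.0 shift [0.59 0.11 4.89] turn [-0.01  0.01 -0.  ] q6 1.63 F [-0.4  0.1 -1. ] w 0.0238
Ftool [-0.4 -0.   1. ] Mtool [ 0.059 -0.049  0.01 ] tq [-1.500e-01 -4.857e+01 -1.360e+01  2.000e-02 -2.000e-02  0.000e+00]
```

View pics/s29c.png

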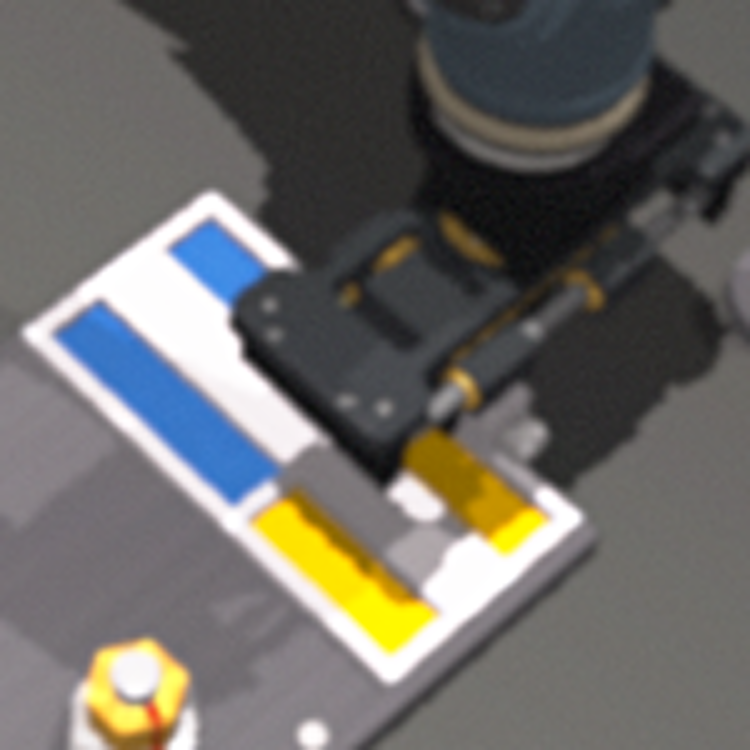

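View pics/t29c.png

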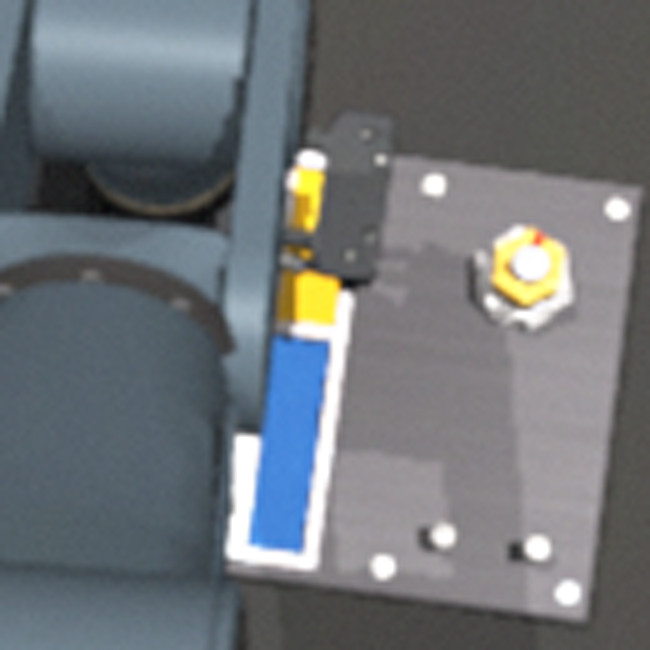

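Run:
```python
from h import *
u=np.array([.9904,-.139,0])
X=np.array([.6534,.0597,.0814])+u*.035
for n,c,o,s in(("scene",[0,-.0026,0],(280,180),5),("top",[.0026,-.0006,0],(270,150),5)):
    p=proj(n,X-c)[0];print(n,p,(p-o+.5)*s-.5)
```

```text
scene [385.75376129 269.06207581] [530.76880644 447.31037905]
top [308.62468451 179.23844706] [195.12342256 148.19223529]
```

Call:
{"name": "drive_tool", "arguments": {"targets": [0.3,0.1,0.5,0,0,0,0.6,0.1,1.5,0,0,0,0.6,0.1,2.5,0,0,0,0.6,0.1,3.2,0,0,0,0.6,0.1,3.5,0,0,0,0.6,0.1,3.5,0,0,0,0.6,0.1,3.5,0,0,0]}}

```text
time: 31.32
position: [0.6589, 0.0572, 0.0456]
tool_rot: [0.998, -0.07, -0.001, -0.0]
ft_force: [-0.7, -1.1, -1.0]
grip_width: 0.0239
```

```bash
python3 go.py .6591 .0578 .0325 -8;python3 f.py;python3 -c "
from h import *
im,d=snap('scene','s30');crop(im,320,220,420,320,7,'s30c')"
```

```text
t 31.32 pos [0.6589 0.0572 0.0456] yaw -8.05 shift [ 0.01 -0.06  1.31] turn [ 0.    0.06 -0.05] q6 1.63 F [-0.7 -1.1 -1. ] w 0.0239
Ftool [-0.5  1.1  1. ] Mtool [-0.021 -0.09   0.   ] tq [-1.000e-02 -5.036e+01 -1.300e+01  2.000e-02 -5.000e-02 -0.000e+00]
```

View pics/s30c.png

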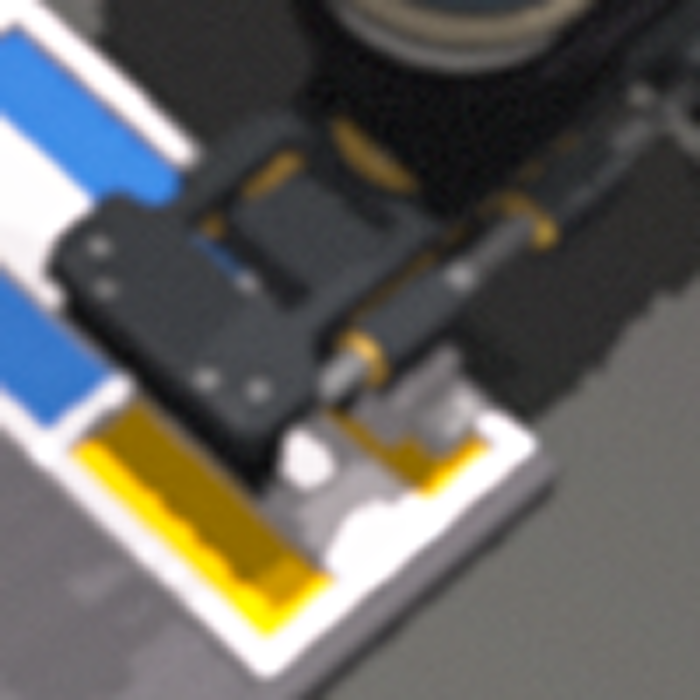

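Call:
{"name": "drive_tool", "arguments": {"targets": [0,-0.05,0.3,0,0,0,0,-0.05,0.6,0,0,0,0,-0.05,0.9,0,0,0,0,-0.05,1.15,0,0,0,0,-0.05,1.25,0,0,0,0,-0.05,1.25,0,0,0]}}

```text
time: 31.87
position: [0.659, 0.0577, 0.0333]
tool_rot: [0.998, -0.07, -0.0, -0.0]
ft_force: [0.1, 0.4, -0.9]
grip_width: 0.0237
```

```bash
python3 go.py .6591 .0578 .0325 -8;python3 f.py
```

```text
t 31.87 pos [0.659  0.0577 0.0333] yaw -8.04 shift [ 0.01 -0.01  0.08] turn [ 0.    0.05 -0.04] q6 1.63 F [ 0.1  0.4 -0.9] w 0.0237
Ftool [ 0.1 -0.5  0.9] Mtool [ 0.04  -0.071 -0.018] tq [-1.000e-02 -5.115e+01 -1.288e+01  2.000e-02 -1.000e-01  0.000e+00]
```

Call:
{"name": "drive_tool", "arguments": {"targets": [0,0,0.1,0,0,0,0,0,0.1,0,0,0,0,0,0.1,0,0,0]}}

```text
time: 32.12
position: [0.6594, 0.0577, 0.0328]
tool_rot: [0.998, -0.07, 0.0, -0.0]
ft_force: [0.4, 0.4, -0.8]
grip_width: 0.0238
```

Call:
{"name": "drive_tool", "arguments": {"targets": [0,0,0,0,0,0,0,0,0,0,0,0,0,0,0,0,0,0,0,0,0,0,0,0], "grip": 0.08}}

```text
time: 32.45
position: [0.6595, 0.0577, 0.0329]
tool_rot: [0.998, -0.07, 0.0, 0.0]
ft_force: [-0.4, 0.3, -0.5]
grip_width: 0.0379
```

```bash
python3 go.py .4977 .2689 .13 -19.9;python3 f.py
```

```text
t 32.45 pos [0.6595 0.0577 0.0329] yaw -8.05 shift [-18.97 -18.65  -9.71] turn [-0.   -0.03 11.85] q6 1.63 F [-0.4  0.3 -0.5] w 0.0379
Ftool [-0.5 -0.2  0.5] Mtool [ 0.045 -0.03   0.031] tq [-0.000e+00 -5.055e+01 -1.262e+01  2.000e-02 -8.000e-02 -0.000e+00]
```

Released in the yellow pocket. Lift and head to the second short pin.

Call:
{"name": "drive_tool", "arguments": {"targets": [0,0,-1,0,0,0,0,0,-4,0,0,0,0,0,-8,0,0,0,-2,-2,-11,0,0,0,-5,-5,-12,0,0,3,-8,-8,-12,0,0,6,-11,-11,-11,0,0,9,-14,-14,-10.5,0,0,12,-17,-17,-10,0,0,12,-19,-18.7,-9.8,0,0,12,-19,-18.7,-9.8,0,0,12,-19,-18.7,-9.8,0,0,12]}}

```text
time: 33.45
position: [0.4959, 0.2709, 0.1314]
tool_rot: [0.985, -0.172, 0.0, 0.0]
ft_force: [1.1, 0.0, 0.5]
grip_width: 0.0401
```

```bash
python3 -c "
from h import *
im,d=snap('scene','s31');crop(im,300,100,460,320,3,'s31c')
im,d=snap('top','t31')"; python3 pins.py t31; python3 go.py .4977 .2689 .012 -19.9
```

```text
[471. 330.] raw [ 325.7 -343.7] size [65.6 23.5] yaw 3.2 centre [ 325.8 -345.2]
[225. 321.] raw [348.9 269.6] size [85.1 29.9] yaw 30.1 centre [348.  271.1]
t 33.55 pos [0.4984 0.2694 0.1316] yaw -20.03 shift [-0.08  0.09 11.96] turn [-0.06 -0.11 -0.13] q6 2.22 F [ 0.2 -0.6 -0.4] w 0.0398
```

View pics/s31c.png

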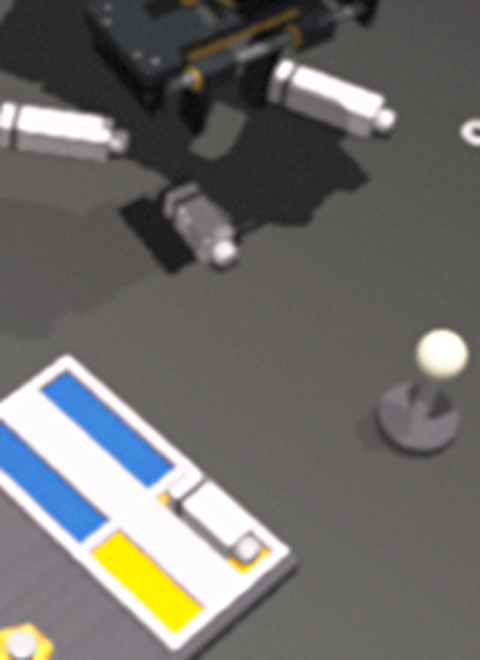

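View pics/t31.png

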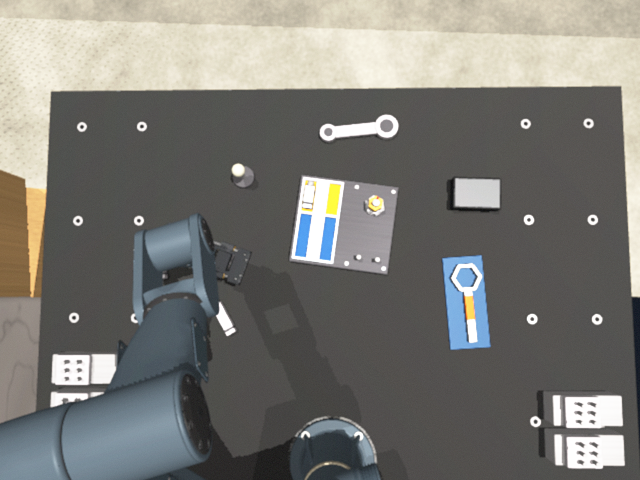

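Call:
{"name": "drive_tool", "arguments": {"targets": [-0.08,0.09,2,0,0,0,-0.08,0.09,5,0,0,0,-0.08,0.09,8,0,0,0,-0.08,0.09,10.5,0,0,0,-0.08,0.09,11.6,0,0,0,-0.08,0.09,11.95,0,0,0,-0.08,0.09,11.95,0,0,0,-0.08,0.09,11.95,0,0,0], "grip": -0.15}}

```text
time: 34.22
position: [0.4978, 0.2687, 0.0122]
tool_rot: [0.985, -0.175, 0.001, -0.001]
ft_force: [0.6, -1.0, 0.2]
grip_width: 0.0503
```

```bash
python3 go.py .4977 .2689 .012 -19.9;python3 f.py;python3 -c "
from h import *
im,d=snap('scene','s32');crop(im,310,110,430,230,5,'s32c')"
```

```text
t 34.22 pos [0.4978 0.2687 0.0122] yaw -20.1 shift [-0.02 -0.02  0.02] turn [-0.08 -0.11 -0.2 ] q6 2.22 F [ 0.6 -1.   0.2] w 0.0503
Ftool [ 0.9  0.7 -0.2] Mtool [ 0.036 -0.047 -0.003] tq [-1.300e-01 -4.347e+01 -7.980e+00 -1.000e-02 -6.000e-02 -0.000e+00]
```

View pics/s32c.png

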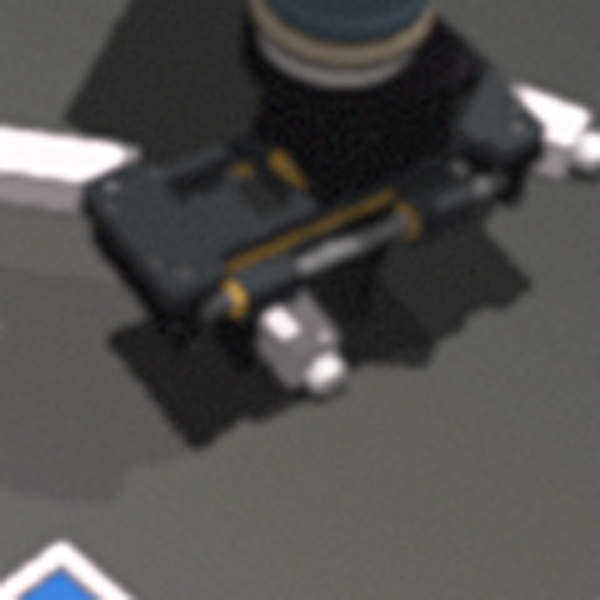

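Call:
{"name": "drive_tool", "arguments": {"targets": [0,0,0,0,0,0,0,0,0,0,0,0,0,0,0,0,0,0,0,0,0,0,0,0,0,0,0,0,0,0,0,0,0,0,0,0], "grip": 1}}

```text
time: 34.77
position: [0.4964, 0.269, 0.0116]
tool_rot: [0.985, -0.174, 0.0, -0.0]
ft_force: [-1.0, -0.4, 2.9]
grip_width: 0.0235
```

```bash
python3 go.py .6506 -.0036 .14 -8;python3 f.py
```

```text
t 34.77 pos [0.4964 0.269  0.0116] yaw -20.03 shift [ 23.83  20.32 -12.84] turn [-1.000e-02 -2.000e-02 -1.203e+01] q6 2.22 F [-1.  -0.4  2.9] w 0.0235
Ftool [-0.8  0.7 -2.9] Mtool [ 0.043 -0.083  0.018] tq [-1.200e-01 -4.294e+01 -8.030e+00 -1.000e-02 -2.000e-01  2.000e-02]
```

Call:
{"name": "drive_tool", "arguments": {"targets": [0,0,-1,0,0,0,0,0,-4,0,0,0,0,0,-8,0,0,0,1,1,-11,0,0,0,4,3.5,-13,0,0,-2,7,6,-13,0,0,-5,10,8.5,-13,0,0,-8,13,11,-13,0,0,-12,16,13.5,-13,0,0,-12,19,16,-13,0,0,-12,21.5,18.5,-13,0,0,-12,23.5,20.2,-12,0,0,-12]}}

```text
time: 35.77
position: [0.6504, -0.005, 0.1335]
tool_rot: [0.997, -0.071, 0.003, 0.001]
ft_force: [0.4, 0.1, -0.1]
grip_width: 0.0234
```

Call:
{"name": "drive_tool", "arguments": {"targets": [0,0,0,0,0,0,0,0,0,0,0,0,0,0,0,0,0,0]}}

```text
time: 36.02
position: [0.6468, -0.001, 0.131]
tool_rot: [0.998, -0.07, -0.001, -0.0]
ft_force: [-0.2, 0.1, -1.5]
grip_width: 0.0234
```

```bash
python3 go.py .6506 -.0036 .08 -8;python3 f.py
```

```text
t 36.02 pos [ 0.6468 -0.001   0.131 ] yaw -8.07 shift [0.43 0.21 5.1 ] turn [-0.03  0.12 -0.07] q6 1.54 F [-0.2  0.1 -1.5] w 0.0234
Ftool [-0.2 -0.1  1.5] Mtool [ 0.038 -0.031  0.024] tq [-1.080e+00 -4.779e+01 -1.599e+01 -2.000e-02 -1.200e-01  0.000e+00]
```

Call:
{"name": "drive_tool", "arguments": {"targets": [0.2,0.1,1,0,0,0,0.4,0.2,3,0,0,0,0.4,0.2,5,0,0,0,0.4,0.2,7,0,0,0,0.4,0.2,8,0,0,0,0.4,0.2,8.4,0,0,0,0.4,0.2,8.4,0,0,0,0.4,0.2,8.4,0,0,0]}}

```text
time: 36.68
position: [0.652, -0.0035, 0.0478]
tool_rot: [0.998, -0.07, 0.001, 0.0]
ft_force: [0.5, -0.7, -0.5]
grip_width: 0.0237
```

```bash
python3 go.py .6506 -.0036 .033 -8;python3 f.py;python3 -c "
from h import *
im,d=snap('scene','s33');crop(im,310,220,410,320,7,'s33c')"
```

```text
t 36.68 pos [ 0.652  -0.0035  0.0478] yaw -8.0 shift [-0.14  0.03  1.48] turn [ 0.   -0.06  0.  ] q6 1.53 F [ 0.5 -0.7 -0.5] w 0.0237
Ftool [0.6 0.6 0.5] Mtool [ 0.057 -0.027  0.017] tq [ 9.000e-02 -4.917e+01 -1.251e+01  3.000e-02 -4.000e-02  0.000e+00]
```

View pics/s33c.png

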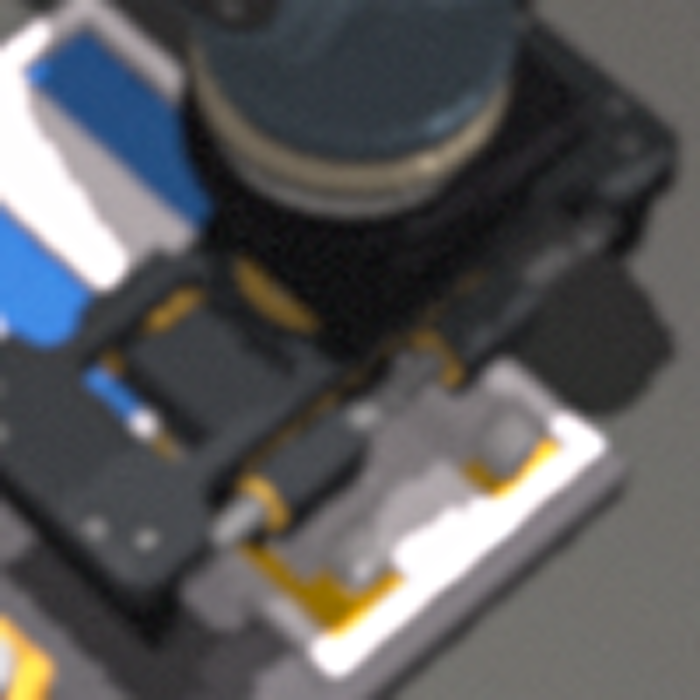

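Call:
{"name": "drive_tool", "arguments": {"targets": [-0.14,0.03,0.3,0,0,0,-0.14,0.03,0.6,0,0,0,-0.14,0.03,0.9,0,0,0,-0.14,0.03,1.2,0,0,0,-0.14,0.03,1.45,0,0,0,-0.14,0.03,1.5,0,0,0,-0.14,0.03,1.5,0,0,0]}}

```text
time: 37.32
position: [0.6499, -0.0041, 0.0319]
tool_rot: [0.998, -0.07, -0.0, -0.0]
ft_force: [0.2, 0.5, -1.0]
grip_width: 0.0235
```

```bash
python3 go.py .6506 -.0036 .033 -8;python3 f.py
```

```text
t 37.32 pos [ 0.6499 -0.0041  0.0319] yaw -8.05 shift [ 0.06 -0.06 -0.11] turn [-0.    0.03 -0.05] q6 1.53 F [ 0.2  0.5 -1. ] w 0.0235
Ftool [ 0.2 -0.5  1. ] Mtool [ 0.04  -0.002 -0.039] tq [-1.000e-02 -5.025e+01 -1.233e+01  3.000e-02 -7.000e-02  0.000e+00]
```

Pin is below the wall tops with no contact force; release.

Call:
{"name": "drive_tool", "arguments": {"targets": [0,0,0,0,0,0,0,0,0,0,0,0,0,0,0,0,0,0,0,0,0,0,0,0], "grip": 0.08}}

```text
time: 37.65
position: [0.6503, -0.0041, 0.0325]
tool_rot: [0.998, -0.07, 0.0, 0.0]
ft_force: [0.2, -0.9, -0.3]
grip_width: 0.038
```

```bash
python3 go.py .356 .275 .15 29.3
```

```text
t 37.65 pos [ 0.6503 -0.0041  0.0325] yaw -8.05 shift [-33.04 -23.52 -11.77] turn [ 1.000e-02 -3.000e-02 -3.735e+01] q6 1.53 F [ 0.2 -0.9 -0.3] w 0.038
```

Call:
{"name": "drive_tool", "arguments": {"targets": [0,0,-1,0,0,0,0,0,-4,0,0,0,0,0,-8,0,0,0,-2,-1.5,-11.5,0,0,-4,-5,-3.5,-12,0,0,-8,-8,-5.5,-12,0,0,-13,-11,-8,-12,0,0,-18,-14,-10,-12,0,0,-23,-17,-12,-12,0,0,-28,-20,-14.2,-12,0,0,-33,-23,-16.4,-12,0,0,-37,-26,-18.5,-12,0,0,-37], "grip": -0.15}}

```text
time: 38.65
position: [0.4175, 0.2165, 0.1532]
tool_rot: [0.968, 0.251, 0.001, -0.0]
ft_force: [-0.1, 0.6, -0.3]
grip_width: 0.05
```

```bash
python3 -c "
from h import *
im,d=snap('top','t34');im,d=snap('scene','s34')"; python3 pins.py t34; python3 go.py .356 .275 .11 29.3
```

```text
[557. 410.] raw [ 131.7 -546.1] size [71.2 25.7] yaw 1.3 centre [ 131.7 -546.4]
[472. 330.] raw [ 325.7 -343.8] size [65.6 23.3] yaw 3.2 centre [ 325.8 -345.3]
t 38.75 pos [0.4129 0.2177 0.1527] yaw 29.26 shift [-2.14 -7.76  4.3 ] turn [-0.12  0.24 -0.04] q6 1.3 F [-0.3 -0.5  0.7] w 0.0501
```

View pics/s34.png

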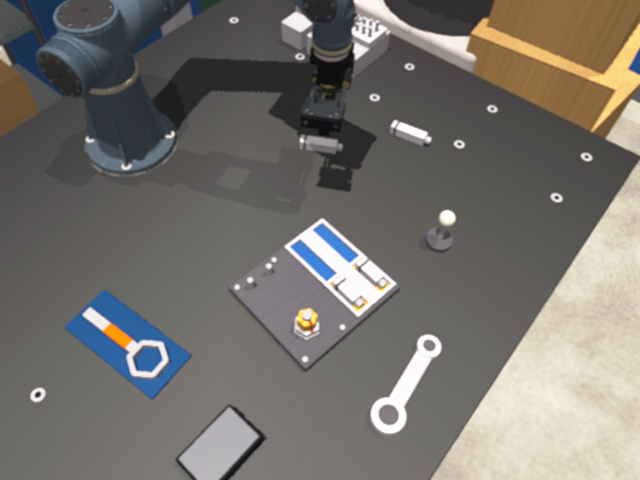

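View pics/t34.png

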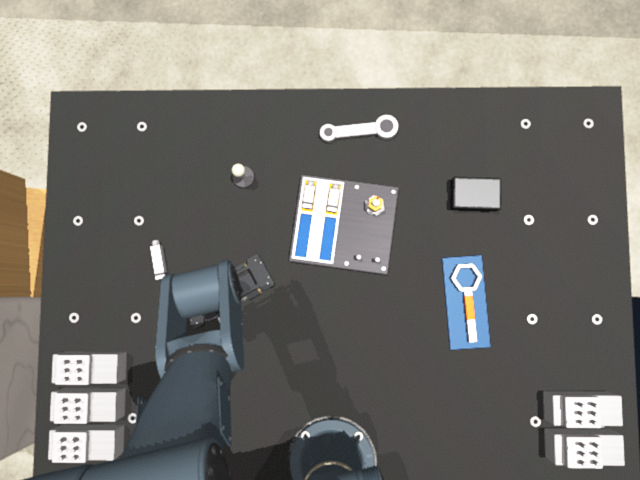

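Call:
{"name": "drive_tool", "arguments": {"targets": [-1,-3,0.5,0,0,0,-2,-6,1,0,0,0,-2,-7.6,2,0,0,0,-2,-7.6,4,0,0,0,-2,-7.6,5,0,0,0,-2,-7.6,5,0,0,0,-2,-7.6,5,0,0,0]}}

```text
time: 39.33
position: [0.3649, 0.2722, 0.1024]
tool_rot: [0.968, 0.25, 0.0, 0.0]
ft_force: [0.3, -0.6, 0.4]
grip_width: 0.0497
```

```bash
python3 go.py .356 .275 .012 29.3;python3 -c "
from h import *
im,d=snap('scene','s35');crop(im,260,80,380,200,5,'s35c')"
```

```text
t 39.33 pos [0.3649 0.2722 0.1024] yaw 28.93 shift [-0.65 -0.68  9.04] turn [ 0.01 -0.01 -0.37] q6 1.46 F [ 0.3 -0.6  0.4] w 0.0497
```

View pics/s35c.png

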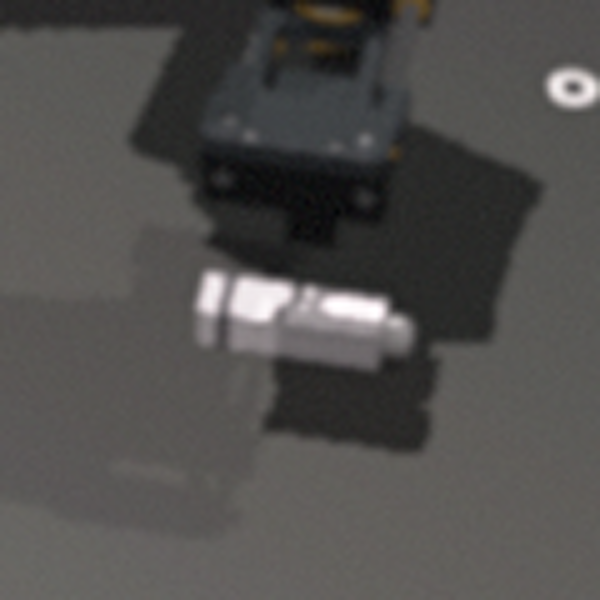

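Call:
{"name": "drive_tool", "arguments": {"targets": [-0.3,-0.3,1,0,0,0,-0.65,-0.68,3,0,0,0,-0.65,-0.68,5,0,0,0,-0.65,-0.68,7,0,0,0,-0.65,-0.68,8.5,0,0,0,-0.65,-0.68,9,0,0,0,-0.65,-0.68,9,0,0,0,-0.65,-0.68,9,0,0,0]}}

```text
time: 40.05
position: [0.3561, 0.2752, 0.0129]
tool_rot: [0.968, 0.25, 0.001, -0.0]
ft_force: [-0.2, -0.2, -0.7]
grip_width: 0.0498
```

```bash
python3 go.py .356 .275 .012 29.3;python3 f.py;python3 -c "
from h import *
im,d=snap('scene','s36');crop(im,260,80,380,200,5,'s36c')"
```

```text
t 40.05 pos [0.3561 0.2752 0.0129] yaw 28.92 shift [-0.02  0.01  0.09] turn [ 0.01 -0.07 -0.38] q6 1.47 F [-0.2 -0.2 -0.7] w 0.0498
Ftool [-0.3  0.   0.7] Mtool [-0.015  0.003 -0.008] tq [-6.000e-02 -3.625e+01 -3.070e+00  2.000e-02 -7.000e-02 -0.000e+00]
```

View pics/s36c.png

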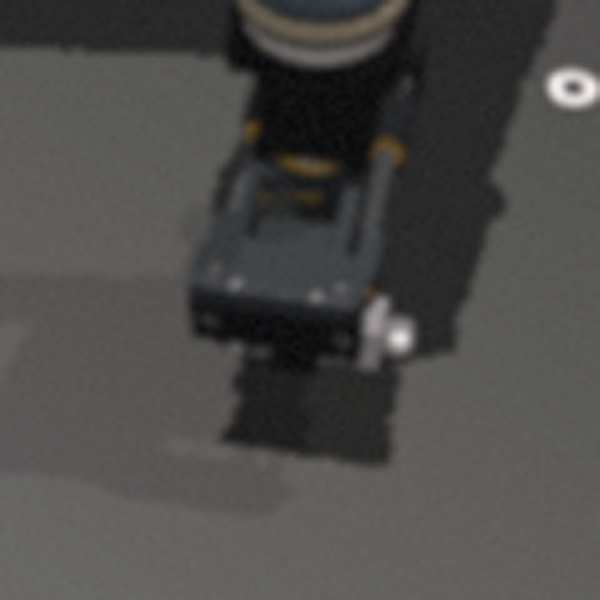

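Call:
{"name": "drive_tool", "arguments": {"targets": [0,0,0.1,0,0,0,0,0,0.1,0,0,0,0,0,0.1,0,0,0,0,0,0.1,0,0,0,0,0,0.1,0,0,0,0,0,0.1,0,0,0], "grip": 1}}

```text
time: 40.6
position: [0.3554, 0.2752, 0.0115]
tool_rot: [0.968, 0.25, 0.0, -0.0]
ft_force: [-1.1, -0.5, 3.1]
grip_width: 0.0236
```

```bash
python3 go.py .5591 .0718 .14 -8;python3 f.py
```

```text
t 40.6 pos [0.3554 0.2752 0.0115] yaw 28.96 shift [  7.98  27.66 -12.84] turn [-0.000e+00 -3.000e-02  3.696e+01] q6 1.47 F [-1.1 -0.5  3.1] w 0.0236
Ftool [-1.2 -0.1 -3.1] Mtool [-0.123 -0.008  0.025] tq [ 1.300e-01 -3.564e+01 -2.980e+00  7.000e-02 -1.200e-01  1.000e-02]
```

Call:
{"name": "drive_tool", "arguments": {"targets": [0,0,-1,0,0,0,0,0,-4,0,0,0,0,0,-8,0,0,0,0.5,2,-12,0,0,5,1.5,5,-13,0,0,11,2.5,8.5,-13,0,0,17,3.5,12,-13,0,0,23,4.5,15.5,-13,0,0,29,5.5,19,-13,0,0,34,6.5,22.5,-13,0,0,37,7.5,26,-13,0,0,37,8,27.6,-12,0,0,37]}}

```text
time: 41.6
position: [0.5642, 0.0687, 0.1326]
tool_rot: [0.997, -0.072, 0.004, 0.0]
ft_force: [1.7, -0.2, -1.5]
grip_width: 0.0232
```

Call:
{"name": "drive_tool", "arguments": {"targets": [0,0,0,0,0,0,0,0,0,0,0,0,0,0,0,0,0,0]}}

```text
time: 41.85
position: [0.5571, 0.0729, 0.1306]
tool_rot: [0.998, -0.07, -0.002, -0.0]
ft_force: [0.5, -0.4, -0.9]
grip_width: 0.0234
```

```bash
python3 go.py .5591 .0718 .05 -8;python3 f.py
```

```text
t 41.85 pos [0.5571 0.0729 0.1306] yaw -8.04 shift [0.24 0.08 8.06] turn [-0.01  0.19 -0.04] q6 1.64 F [ 0.5 -0.4 -0.9] w 0.0234
Ftool [0.5 0.4 0.9] Mtool [ 0.042 -0.05  -0.026] tq [-7.600e-01 -4.160e+01 -1.388e+01 -1.000e-02 -1.300e-01  0.000e+00]
```

Call:
{"name": "drive_tool", "arguments": {"targets": [0.1,0.08,1,0,0,0,0.2,0.08,3,0,0,0,0.2,0.08,5,0,0,0,0.2,0.08,7,0,0,0,0.2,0.08,8,0,0,0,0.2,0.08,8.3,0,0,0,0.2,0.08,8.3,0,0,0,0.2,0.08,8.3,0,0,0]}}

```text
time: 42.52
position: [0.5611, 0.0716, 0.0487]
tool_rot: [0.998, -0.07, 0.0, -0.0]
ft_force: [-0.1, 0.1, -0.9]
grip_width: 0.0239
```

```bash
python3 go.py .5591 .0718 .033 -8;python3 f.py;python3 -c "
from h import *
im,d=snap('scene','s37');crop(im,280,200,400,320,6,'s37c')"
```

```text
t 42.52 pos [0.5611 0.0716 0.0487] yaw -8.01 shift [-0.2   0.01  1.57] turn [-0.   -0.05 -0.01] q6 1.64 F [-0.1  0.1 -0.9] w 0.0239
Ftool [-0.2 -0.1  0.9] Mtool [ 0.037 -0.015 -0.009] tq [ 6.000e-02 -4.346e+01 -9.650e+00  2.000e-02 -4.000e-02 -0.000e+00]
```

View pics/s37c.png

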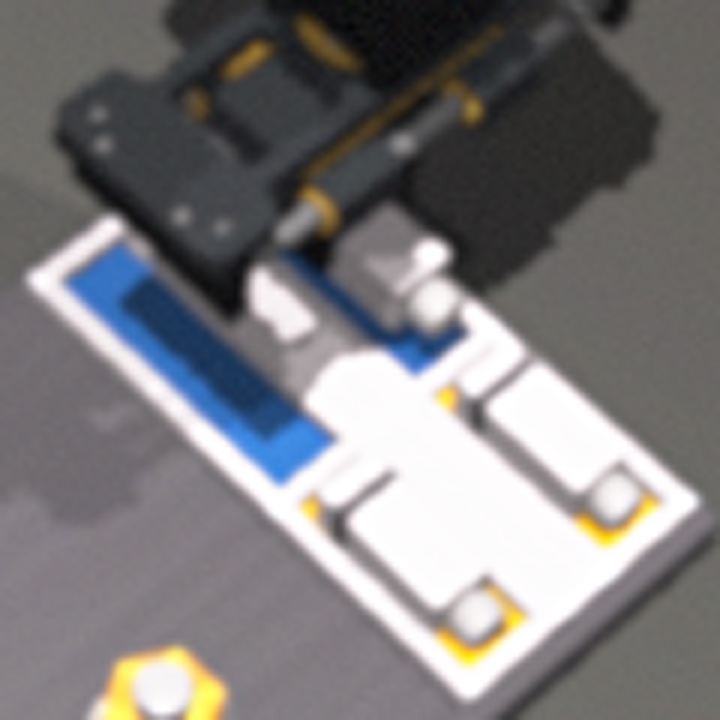

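Call:
{"name": "drive_tool", "arguments": {"targets": [-0.2,0,0.3,0,0,0,-0.2,0,0.6,0,0,0,-0.2,0,0.9,0,0,0,-0.2,0,1.2,0,0,0,-0.2,0,1.5,0,0,0,-0.2,0,1.55,0,0,0,-0.2,0,1.55,0,0,0]}}

```text
time: 43.15
position: [0.5585, 0.0715, 0.0323]
tool_rot: [0.998, -0.07, -0.0, -0.0]
ft_force: [0.4, 0.1, -1.6]
grip_width: 0.0239
```

```bash
python3 go.py .5591 .0718 .033 -8;python3 f.py
```

```text
t 43.15 pos [0.5585 0.0715 0.0323] yaw -8.05 shift [ 0.05 -0.04 -0.07] turn [ 0.    0.05 -0.05] q6 1.64 F [ 0.4  0.1 -1.6] w 0.0239
Ftool [ 0.4 -0.1  1.6] Mtool [ 0.05  -0.031 -0.03 ] tq [-1.000e-02 -4.442e+01 -9.200e+00  2.000e-02 -9.000e-02 -0.000e+00]
```

Call:
{"name": "drive_tool", "arguments": {"targets": [0,0,0,0,0,0,0,0,0,0,0,0,0,0,0,0,0,0,0,0,0,0,0,0], "grip": 0.08}}

```text
time: 43.48
position: [0.5591, 0.0715, 0.033]
tool_rot: [0.998, -0.07, 0.0, -0.0]
ft_force: [1.2, 0.1, 0.2]
grip_width: 0.038
```

```bash
python3 go.py .4969 .4422 .13 11.9; python3 f.py
```

```text
t 43.48 pos [0.5591 0.0715 0.033 ] yaw -8.05 shift [-11.34 -35.84  -9.71] turn [  0.    -0.04 -19.95] q6 1.64 F [1.2 0.1 0.2] w 0.038
Ftool [ 1.2 -0.3 -0.2] Mtool [ 0.036 -0.057 -0.036] tq [-1.000e-02 -4.376e+01 -9.040e+00  2.000e-02 -8.000e-02 -0.000e+00]
```

Call:
{"name": "drive_tool", "arguments": {"targets": [0,0,-1,0,0,0,0,0,-4,0,0,0,0,0,-8,0,0,0,-1,-3,-11,0,0,-3,-2.2,-7,-12,0,0,-6,-3.5,-11,-12,0,0,-10,-4.7,-15,-12,0,0,-14,-6,-19,-12,0,0,-18,-7.2,-23,-12,0,0,-20,-8.5,-27,-12,0,0,-20,-9.8,-31,-11,0,0,-20,-11,-34.5,-10,0,0,-20], "grip": -0.15}}

```text
time: 44.48
position: [0.4987, 0.4289, 0.1352]
tool_rot: [0.995, 0.104, 0.002, -0.001]
ft_force: [0.5, 0.2, -0.6]
grip_width: 0.0499
```

Call:
{"name": "drive_tool", "arguments": {"targets": [-0.2,-1,0,0,0,0,-0.3,-1.3,0,0,0,0,-0.3,-1.3,0,0,0,0]}}

```text
time: 44.73
position: [0.4922, 0.4387, 0.1337]
tool_rot: [0.994, 0.105, -0.0, 0.0]
ft_force: [-0.3, -0.1, -0.4]
grip_width: 0.0496
```

```bash
python3 go.py .4969 .4422 .012 11.9;python3 -c "
from h import *
im,d=snap('scene','s38');crop(im,280,60,480,320,3,'s38c')"
```

```text
t 44.73 pos [0.4922 0.4387 0.1337] yaw 12.06 shift [ 0.53 -0.25 12.17] turn [0.03 0.01 0.16] q6 1.92 F [-0.3 -0.1 -0.4] w 0.0496
```

View pics/s38c.png

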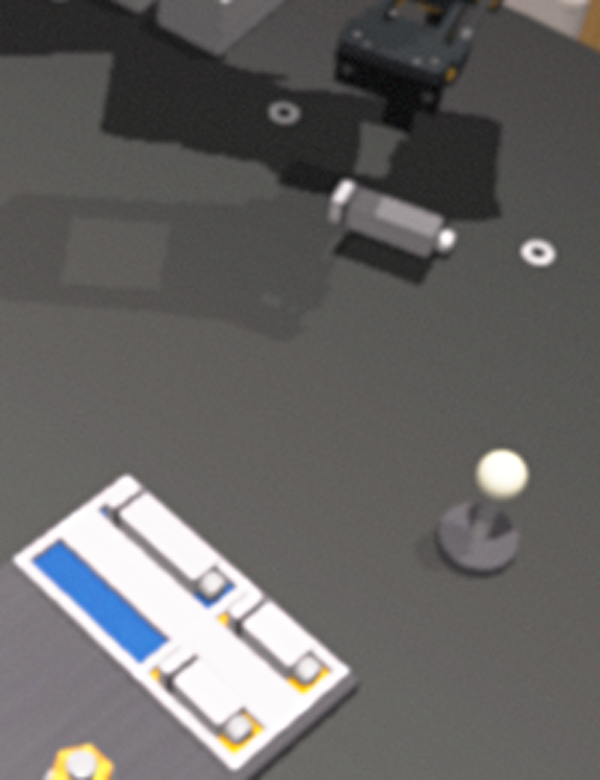

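Call:
{"name": "drive_tool", "arguments": {"targets": [0.2,-0.1,1,0,0,0,0.5,-0.25,3.5,0,0,0,0.5,-0.25,6,0,0,0,0.5,-0.25,8.5,0,0,0,0.5,-0.25,11,0,0,0,0.5,-0.25,12,0,0,0,0.5,-0.25,12.15,0,0,0,0.5,-0.25,12.15,0,0,0,0.5,-0.25,12.15,0,0,0]}}

```text
time: 45.53
position: [0.4987, 0.4419, 0.0131]
tool_rot: [0.995, 0.104, 0.001, -0.001]
ft_force: [0.1, -0.0, 0.2]
grip_width: 0.0498
```

```bash
python3 go.py .4969 .4422 .012 11.9;python3 f.py;python3 -c "
from h import *
im,d=snap('scene','s39');crop(im,350,70,470,190,5,'s39c')"
```

```text
t 45.53 pos [0.4987 0.4419 0.0131] yaw 11.9 shift [-0.17 -0.07  0.11] turn [-0.05 -0.13 -0.  ] q6 1.92 F [ 0.1 -0.   0.2] w 0.0498
Ftool [ 0.1  0.1 -0.2] Mtool [0.001 0.019 0.008] tq [-1.400e-01 -5.005e+01 -1.165e+01 -0.000e+00 -5.000e-02 -0.000e+00]
```

View pics/s39c.png

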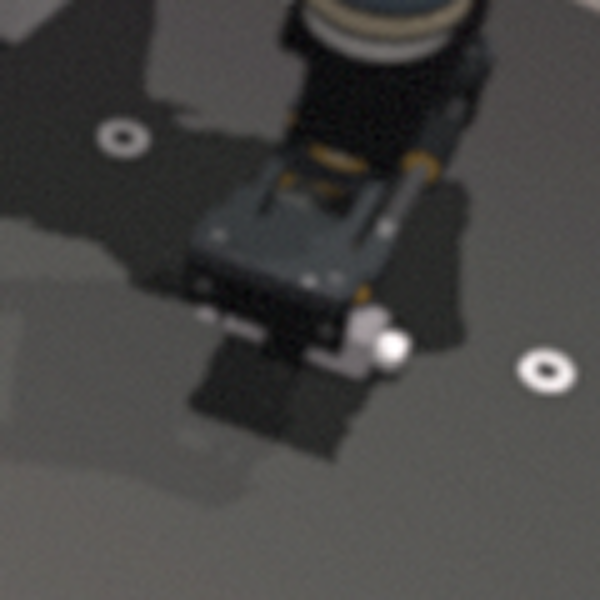

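Call:
{"name": "drive_tool", "arguments": {"targets": [-0.15,0,0.1,0,0,0,-0.15,0,0.1,0,0,0,-0.15,0,0.1,0,0,0,-0.15,0,0.1,0,0,0,-0.15,0,0.1,0,0,0,-0.15,0,0.1,0,0,0], "grip": 1}}

```text
time: 46.08
position: [0.4959, 0.4417, 0.0112]
tool_rot: [0.995, 0.104, 0.0, -0.0]
ft_force: [0.6, 0.1, 1.6]
grip_width: 0.0238
```

```bash
python3 go.py .5506 .0104 .14 -8;python3 f.py
```

```text
t 46.08 pos [0.4959 0.4417 0.0112] yaw 11.96 shift [ -3.59  43.33 -12.89] turn [-1.000e-02 -2.000e-02  1.996e+01] q6 1.92 F [0.6 0.1 1.6] w 0.0238
Ftool [ 0.6  0.  -1.6] Mtool [-0.025 -0.027 -0.029] tq [-1.400e-01 -4.999e+01 -1.182e+01 -1.000e-02 -2.000e-01  2.000e-02]
```

Call:
{"name": "drive_tool", "arguments": {"targets": [0,0,-1,0,0,0,0,0,-4,0,0,0,0,0,-8,0,0,0,-0.3,3,-12,0,0,3,-0.6,7,-13,0,0,6,-0.9,11,-13,0,0,10,-1.2,15,-13,0,0,14,-1.5,19,-13,0,0,18,-1.9,23,-13,0,0,20,-2.2,27,-13,0,0,20,-2.5,31,-13,0,0,20,-2.8,35,-13,0,0,20]}}

```text
time: 47.08
position: [0.5408, 0.0915, 0.1414]
tool_rot: [0.998, -0.07, 0.0, -0.0]
ft_force: [0.3, -0.2, -2.0]
grip_width: 0.0237
```

```bash
python3 go.py .5506 .0104 .13 -8;python3 f.py
```

```text
t 47.08 pos [0.5408 0.0915 0.1414] yaw -8.04 shift [2.11 7.89 1.14] turn [-0.   -0.02 -0.04] q6 1.67 F [ 0.3 -0.2 -2. ] w 0.0237
Ftool [0.3 0.2 2. ] Mtool [0.024 0.031 0.022] tq [  3.75 -41.38 -12.57   0.     0.12   0.58]
```

Call:
{"name": "drive_tool", "arguments": {"targets": [1,3.5,0,0,0,0,2,7,0,0,0,0,2,8,0.5,0,0,0,2,8,1,0,0,0,2,8,1,0,0,0,2,8,1,0,0,0]}}

```text
time: 47.58
position: [0.5485, 0.0127, 0.1304]
tool_rot: [0.998, -0.07, -0.001, -0.0]
ft_force: [0.3, 0.9, -1.3]
grip_width: 0.0231
```

```bash
python3 go.py .5506 .0104 .05 -8;python3 f.py
```

```text
t 47.58 pos [0.5485 0.0127 0.1304] yaw -8.0 shift [0.26 0.21 8.04] turn [-0.04  0.13 -0.  ] q6 1.53 F [ 0.3  0.9 -1.3] w 0.0231
Ftool [ 0.2 -0.9  1.3] Mtool [ 0.011 -0.036 -0.064] tq [-8.500e-01 -4.074e+01 -1.312e+01 -1.000e-02 -9.000e-02  0.000e+00]
```

Call:
{"name": "drive_tool", "arguments": {"targets": [0.1,0.2,1,0,0,0,0.2,0.2,3,0,0,0,0.2,0.2,5,0,0,0,0.2,0.2,7,0,0,0,0.2,0.2,8,0,0,0,0.2,0.2,8.3,0,0,0,0.2,0.2,8.3,0,0,0,0.2,0.2,8.3,0,0,0]}}

```text
time: 48.25
position: [0.5518, 0.0095, 0.0482]
tool_rot: [0.998, -0.07, 0.0, 0.0]
ft_force: [-0.1, -0.3, -1.3]
grip_width: 0.0234
```

```bash
python3 go.py .5506 .0104 .033 -8;python3 f.py;python3 -c "
from h import *
im,d=snap('scene','s40');crop(im,260,200,400,320,5,'s40c')"
```

```text
t 48.25 pos [0.5518 0.0095 0.0482] yaw -8.0 shift [-0.13 -0.07  1.52] turn [ 0.   -0.05  0.  ] q6 1.53 F [-0.1 -0.3 -1.3] w 0.0234
Ftool [-0.1  0.3  1.3] Mtool [ 0.007 -0.052 -0.012] tq [ 8.000e-02 -4.251e+01 -9.150e+00  3.000e-02 -4.000e-02  0.000e+00]
```

View pics/s40c.png

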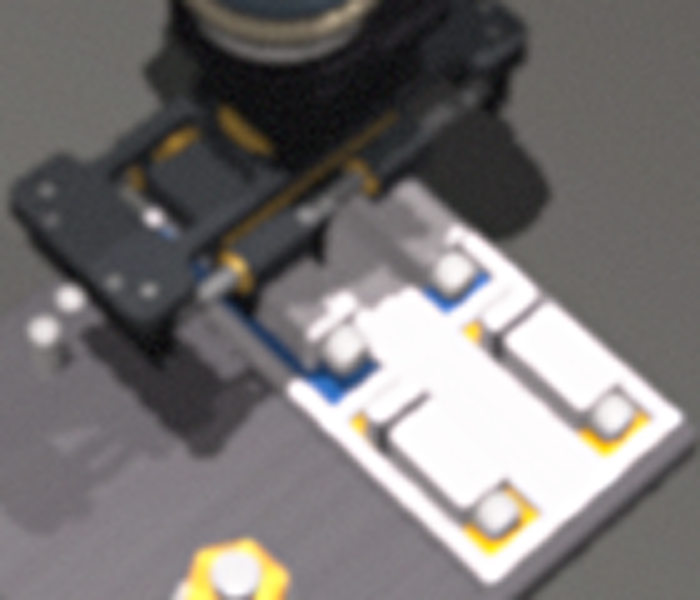

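Call:
{"name": "drive_tool", "arguments": {"targets": [-0.1,-0.07,0.3,0,0,0,-0.15,-0.07,0.6,0,0,0,-0.15,-0.07,0.9,0,0,0,-0.15,-0.07,1.2,0,0,0,-0.15,-0.07,1.45,0,0,0,-0.15,-0.07,1.5,0,0,0,-0.15,-0.07,1.5,0,0,0]}}

```text
time: 48.88
position: [0.5497, 0.0099, 0.0325]
tool_rot: [0.998, -0.07, -0.0, -0.0]
ft_force: [0.6, 0.6, -0.9]
grip_width: 0.0232
```

```bash
python3 go.py .5506 .0104 .033 -8;python3 f.py
```

```text
t 48.88 pos [0.5497 0.0099 0.0325] yaw -8.05 shift [ 0.08 -0.06 -0.05] turn [-0.    0.03 -0.05] q6 1.53 F [ 0.6  0.6 -0.9] w 0.0232
Ftool [ 0.5 -0.7  0.9] Mtool [0.035 0.012 0.06 ] tq [-1.00e-02 -4.35e+01 -8.68e+00  2.00e-02 -8.00e-02  0.00e+00]
```

Call:
{"name": "drive_tool", "arguments": {"targets": [0,0,0,0,0,0,0,0,0,0,0,0,0,0,0,0,0,0,0,0,0,0,0,0], "grip": 0.08}}

```text
time: 49.22
position: [0.5501, 0.0099, 0.0331]
tool_rot: [0.998, -0.07, 0.0, 0.0]
ft_force: [0.4, -0.5, 0.7]
grip_width: 0.0379
```

```bash
python3 go.py .40 .30 .25 -8; python3 f.py
```

```text
t 49.22 pos [0.5501 0.0099 0.0331] yaw -8.05 shift [-18.91 -26.62 -21.71] turn [ 0.   -0.03 -0.05] q6 1.53 F [ 0.4 -0.5  0.7] w 0.0379
Ftool [ 0.4  0.4 -0.7] Mtool [ 0.037 -0.031 -0.044] tq [-1.000e-02 -4.285e+01 -8.530e+00  2.000e-02 -8.000e-02 -0.000e+00]
```

Call:
{"name": "drive_tool", "arguments": {"targets": [0,0,-1,0,0,0,0,0,-4,0,0,0,0,0,-8,0,0,0,0,0,-12,0,0,0,-2,-3,-16,0,0,0,-4,-6,-19,0,0,0,-6,-9,-20,0,0,0,-8,-12,-20,0,0,0,-11,-16,-20,0,0,0,-14,-20,-20,0,0,0,-17,-24,-20,0,0,0,-18,-26,-20,0,0,0]}}

```text
time: 50.22
position: [0.4106, 0.2839, 0.2339]
tool_rot: [0.998, -0.07, 0.0, -0.0]
ft_force: [2.0, 0.6, -0.9]
grip_width: 0.0401
```

Call:
{"name": "drive_tool", "arguments": {"targets": [0,0,0,0,0,0,0,0,0,0,0,0,0,0,0,0,0,0,0,0,0,0,0,0]}}

```text
time: 50.55
position: [0.4132, 0.2817, 0.2331]
tool_rot: [0.997, -0.071, 0.0, 0.0]
ft_force: [-0.5, -0.4, -0.1]
grip_width: 0.0401
```

```bash
python3 - <<'E'
from h import *
im,d=snap('scene','s41');crop(im,225,215,405,370,4,'s41c')
im,d=snap('top','t41')
crop(im,280,165,410,285,6,"t41c")
o=robot.get_obs();print(o["time"],o["position"],o["ft_force"],o["grip_width"])
E
cp pics/s41.png pics/scene0b.png; sed -i 's#pics/{n}0.png#pics/{n}0.png#' m3.py
python3 - <<'E'
src=open('m3.py').read().replace('f"pics/{n}0.png"','{"top":"pics/t41.png","scene":"pics/s41.png"}[n]')
exec(src)
E
```

```text
50.65 [0.41345491 0.28137156 0.23292582] [ 0.64264    -0.7810189  -0.31995374] 0.039830386846262035
top stud [ 0.63257633 -0.10704652] posts [[0.501779127924133, -0.06599329656978932], [0.49523804447981984, -0.11203401199917078]] gap 0.04650304559783963 mid [ 0.49850859 -0.08901365] d 0.13527507128228014 ang -0.1337031358574389
grip [ 0.37773504 -0.34008418]
((375.4576110839844, -339.386474609375), (56.68874740600586, 21.5650691986084), 4.425164222717285)
blue 3607.0 [465.7 302.2]
mat ((391.17620849609375, -335.9786682128906), (230.2805633544922, 100.49117279052734), 3.9856479167938232)
hole [ 0.45286788 -0.33729883] [0.04996077 0.05478748]
scene stud [ 0.63483903 -0.10986174] posts [[0.5039544480981455, -0.06731963403019227], [0.49738435636008094, -0.11276121730379503]] gap 0.04591408929575276 mid [ 0.5006694  -0.09004043] d 0.1356258547820153 ang -0.14667230858627472
grip [ 0.38012154 -0.34285639]
((380.3162841796875, -340.1055603027344), (56.85554122924805, 21.24755859375), 4.651251792907715)
blue 6250.5 [128. 343.]
mat ((394.3017272949219, -337.0772705078125), (229.46766662597656, 99.8019027709961), 4.157381534576416)
hole [ 0.45247047 -0.33619464] [0.04986943 0.05390827]
```

View pics/s41c.png

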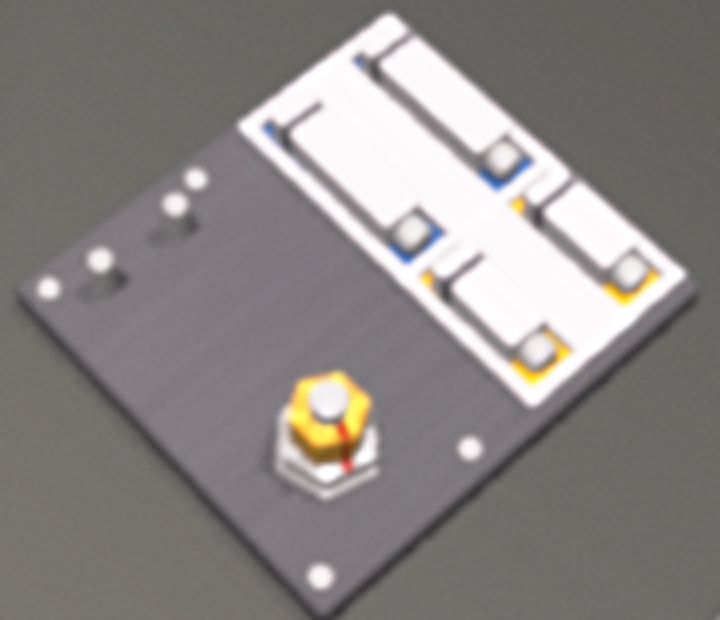

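View pics/t41.png

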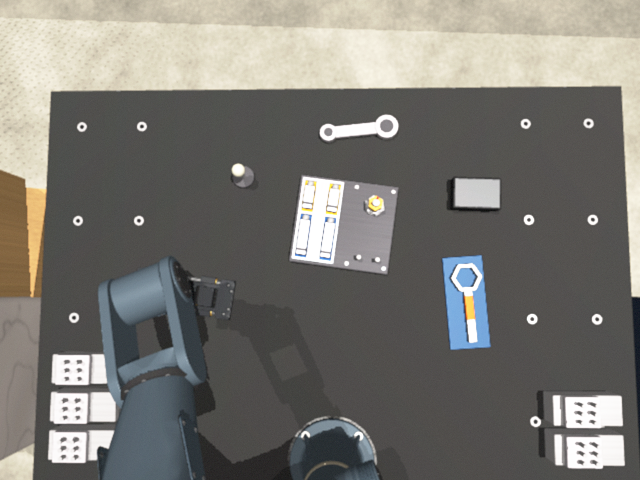

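View pics/t41c.png

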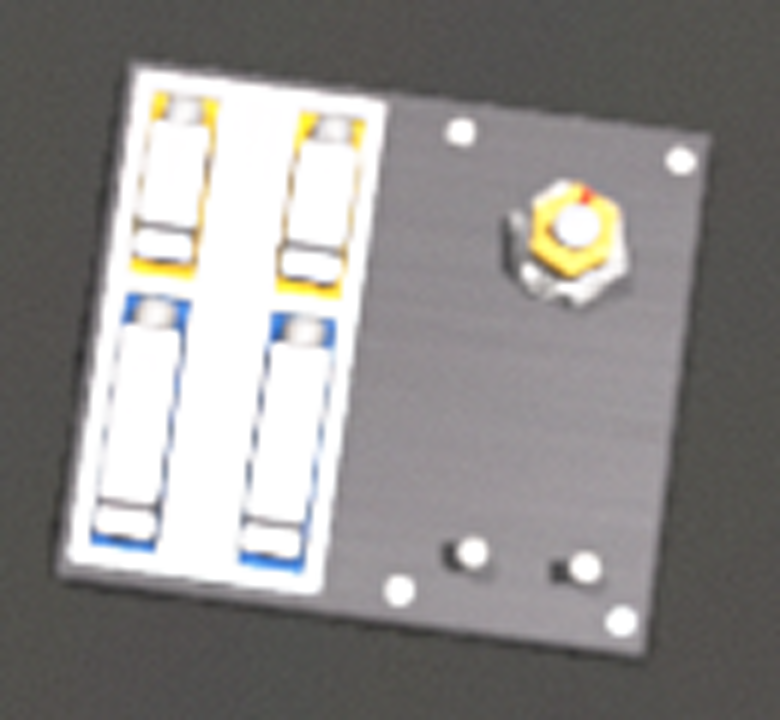

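```bash
python3 -c "
from rig import robot
print(robot.hand_in()); o=robot.get_obs(); print(o['time'])"
```

```text
the job is handed in; nothing more can be done
None
the job is handed in; nothing more can be done
```

I handed the job in at about 51 s of the 210 s, with every part of the task carried out. The hand-in reports no verdict, so what follows comes from my own last checks.

- **Pins:** All four were there, and one long pin was knocked aside mid-run, so I measured it again before picking it up. In the last pictures both short pins lie in the yellow row and both long pins in the blue row, with clearance all round. I judged that by eye and did not measure the offsets.
- **Stud:** I turned the jam nut about 121° with the spanner in place, and about 4° more onto the stop. There the torque rose to about 0.6 N m. The red marks line up in both views. The lower nut ended about 0.17 rad clockwise of its start, estimated from its mark in one view (limit 0.4).
- **Spanner:** It lifted off without binding and lies flat on the mat. The ring is about 60 mm along and 1 to 5 mm to the side of the mat's centre, well inside the limits.
- **Bystanders and robot:** The ball stand and the box look unmoved, and the gripper was open, clear and raised.

**What went wrong or disagreed:**
- **Refused release:** My first release of the spanner on the nut was refused because I wrote the move with a wrong row count. The next lift carried the spanner up again, so I lowered and seated it a second time before turning the nut.
- **Camera views:** The two views differed by 2 to 4 mm. I corrected for this using the table's ring marks, assuming they sit on a regular grid, and checked each fit in the pictures and by the contact force.

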